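# Put the dried test plates back in their case

## Robot

A 7-joint arm with a two-finger parallel gripper is mounted at the origin on the work surface. World frame = base frame: x ahead of the robot, y to its left, z up, the work surface at z = 0. Lengths are in m, angles in degrees, forces in N, time in s.
With the tool pointing down it reaches from about 0.425 to 0.875 m from the base axis. Payload 4.7 kg.
Tool frame: the origin (TCP) lies midway between the tips of the shut fingers; the grasp point (between the pads) lies 19 mm behind it; z points along the fingers, y is the direction in which the jaws open and shut (so a half turn about z gives the same grasp; the last joint's range is limited). The gripper opens to 87 mm and grips with 3 to 60 N. Pads are 19 mm wide; open, the fingers measure 117 mm over their backs; the gripper's body (75 mm by 190 mm) begins 51 mm behind the grasp point.
Start: joints at [77.642, 18.392, -4.016, 83.108, 1.295, 78.541, -3.26], TCP at [0.148, -0.633, 0.195] pointing down, gripper open.
Joint ranges: [-163.93, 163.93], [-17.29, 119.83], [-79.2, 71.16], [3.27, 140.29], [-89.18, 269.18], [5.43, 117.66], [-154.24, 154.24]. Speed limits (degrees/s): [147.25, 147.25, 180, 180, 180, 180, 180].

## Interface

Orientations are given as [roll, pitch, yaw] about the fixed x, y, z axes, in that order (R = Rz(yaw) Ry(pitch) Rx(roll)).
In Python, from cell import env gives the robot as it stands. The module is installed in compiled form; this text tells all that it offers.
- The arm moves only by the tool servo_tool, never from a script. Its argument "plan" is a list of rows, each a list of 3 entries, a list of its own where there are three numbers: the opening, from 0 (shut) to 1 (fully open), then the shift along the tool's x, y, z in cm, then the turn, a rotation vector about the tool's x, y, z in degrees. A call has 1 to 20 rows; each row shifts and turns the pose as measured when the row begins, along the tool's axes as they then stand; what a row does not reach is not made up. A row lasts 1/12 s, in which the tool goes at most 41.7 mm and 7.16 degrees, less where a joint would pass 70% of its speed; a pose out of reach is approached as far as the arm can. A call is refused whole if a number of a shift passes 4.17 or a number of a turn 7.16, either way. A call with a gripper value outside its range is refused whole. The fingers move at their own pace and stop on an object; "force" is the grip in N (left out, the last holds). Time passes only in rows, so rows that do not move let the fingers close. It gives the time, the measured TCP pose, the force and the opening at its end, in the units of the state.
- env.get_obs(): the state, without advancing time (a new reading comes with each control period).
- env.read_camera(name): name is "scene" or "top" or "wrist"; returns a dict with "image" (480x640x3 uint8, blue, green, red), "fx", "fy", "cx", "cy" (pixels), "k1" (the pictures are not rectified: a ray, as slopes to the right and down, at radius r is drawn at 1 + k1 r^2 times it, then the intrinsics apply), "rvec" (rotation vector, rad) and "tvec" (3), from world to camera coordinates, as OpenCV has them; the wrist camera has in their place "T_tool_cam" (4x4, takes a point from camera to tool coordinates, whose origin is the TCP and whose axes are the flange's). Camera axes: x right, y down, z forward; pixel columns grow to the right and rows downward; lengths in m; the calibration is good to about 2 mm. A picture is of the moment at which its call begins: read the wrist's pose just before it. There is no depth.
- env.sign_off(): hands the job in, once; it reports no verdict.
The state is a dict: "time_s": time; "qpos": joint angles; "joint_velocities": joint speeds; "effort": joint torques, N m; "tool_pos": TCP position; "tool_rot": TCP orientation; "force": force on the tool from outside, world axes, zero at the start; "wrist_torque": the same for the moment, N m; "grip_width": finger opening in m.
Only numpy, scipy, OpenCV 4.12 (cv2) and the standard library are available. Lean on these libraries where they do the work, as an engineer would, in place of code of your own. Each camera call takes 0.05 s, during which the arm holds its last target. There are 200 camera calls.

## Task

The washed test plates on the dryer are dry: prise the snug lid of the orange plate case up with the blade of the spatula and open it right up, then slide each plate over the front edge of the dryer to take it by its overhanging end, rather than picking it off the middle, and lay all of them flat in the case, one on top of another in one tidy pile, squarely bridging the two ribs and centred on them. Finish by closing the lid fully and leaving the spatula lying on its mat; do not drop a plate onto the counter and leave the bottle, cup and timer alone.

Things in the scene. Friction and masses are not known exactly. Their poses are not given: they have to be found in the camera images.
- plate1: white opal-glass test plate, 80 (its x) by 55 (its y) by 2.5 mm, 28 g, 12 pale blue well marks; origin at the centre of its underside, z up. Lies flat on the dryer, long side about square to its front edge, gaps 15 mm. Too thin to pinch well while flat on a surface; its long sides (55 mm apart) can be gripped from above where it overhangs an edge. 3 to 5 like plates are present (others read None)
- plate2: white opal-glass test plate, 80 (its x) by 55 (its y) by 2.5 mm, 28 g, 12 pale blue well marks; origin at the centre of its underside, z up. Lies flat on the dryer, long side about square to its front edge, gaps 15 mm. Too thin to pinch well while flat on a surface; its long sides (55 mm apart) can be gripped from above where it overhangs an edge. 3 to 5 like plates are present (others read None)
- plate3: white opal-glass test plate, 80 (its x) by 55 (its y) by 2.5 mm, 28 g, 12 pale blue well marks; origin at the centre of its underside, z up. Lies flat on the dryer, long side about square to its front edge, gaps 15 mm. Too thin to pinch well while flat on a surface; its long sides (55 mm apart) can be gripped from above where it overhangs an edge. 3 to 5 like plates are present (others read None)
- plate4: white opal-glass test plate, 80 (its x) by 55 (its y) by 2.5 mm, 28 g, 12 pale blue well marks; origin at the centre of its underside, z up. Lies flat on the dryer, long side about square to its front edge, gaps 15 mm. Too thin to pinch well while flat on a surface; its long sides (55 mm apart) can be gripped from above where it overhangs an edge. 3 to 5 like plates are present (others read None)
- plate5: white opal-glass test plate, 80 (its x) by 55 (its y) by 2.5 mm, 28 g, 12 pale blue well marks; origin at the centre of its underside, z up. Lies flat on the dryer, long side about square to its front edge, gaps 15 mm. Too thin to pinch well while flat on a surface; its long sides (55 mm apart) can be gripped from above where it overhangs an edge. 3 to 5 like plates are present (others read None)
- dryer: flat plate dryer, fixed: white box with a smooth dark metal top (glass slides easily on it: a plate can be dragged by pressing on it lightly with closed fingertips), 220 (its x) by 360 (its y) by 55 mm high; origin at the centre of its underside, its front edge faces -x (the robot) and its sides are straight down; the counter in front of it is clear
- dryer_edge (a point): middle of the dryer's front top edge (55 mm up); the edge runs along the dryer's y, plates slide off towards the dryer's -x
- case: orange hinged plate case, fixed: outside 105 (its x) by 140 (its y) by 60 mm high plus a flat 6 mm lid of the same outline on top; walls and floor 4 mm; open inside except two white ribs on the floor. Origin at the centre of its underside, front faces -x (the robot), lid hinged along its far (+x) top rim
- case_rest (a point): centre of the bed for the plates: level with the tops of the two ribs, 32 mm above the counter. The ribs are 8 mm wide, 36 mm long along the case's y, 28 mm high, 50 mm apart along its x, so that a plate laid with its long side along the case's x overhangs them on both sides
- case_slot (a point): centre of the prying slot at the outer face of the case's front wall: 40 mm wide (y), 7 mm high, through the 4 mm wall, its lower edge 53 mm above the counter, its upper edge is the underside of the lid (60 mm up); a black stripe on the lid's front edge marks it from above
- case_hinge (a point): middle of the lid's hinge axis (along the case's y), 60 mm above the counter at the case's back face
- lid_front (a point): middle of the lid's front lower edge, 105 mm from the hinge axis; moves with the lid
- case_lid (a joint): lid angle, rad: 0 shut, 1.65 fully open (just past upright). Lid 0.12 kg; the stiff hinge (0.14 N m of friction) holds it at any angle; it has no handle and lies flush with the walls
- spatula: spatula, 60 g: black handle 90 by 16 wide by 14 mm high, and a steel blade 80 long by 16 wide by 2 mm thick continuing straight from its front end at the handle's mid height. Lies flat on its mat. Origin under its balance point, on the underside of the handle 15 mm behind where the blade begins; x points to the blade's tip (95 mm away), z up
- spatula_tip (a point): end of the blade, mid thickness: 95 mm ahead of the spatula's origin and 7 mm above its underside
- mat: blue-green silicone tool mat, fixed, 200 (its x) by 100 (its y) by 2 mm thick; origin at the centre of its underside
- reagent: white reagent bottle with red cap, 34 mm across, 75 mm tall: leave alone
- sample_cup: clear sample cup with red cap, 52 mm across, 60 mm tall: leave alone
- timer: white timer, 62 by 80 by 22 mm, on the counter: leave alone
There are look-alikes about, which are no part of the job. Leave any green or yellow look-alike of the plate5 alone.

How it is judged (in metres and radians):
On the way, in this order (a step that is already met when the one before it is completed fails the run):
1. the lid is prised up on the blade of the spatula, with no finger on the case (value of joint case_lid above 0.1 rad and contact force between spatula and case above 0.2 N and contact force between the fingers and case below 0.1 N), for 0.1 s.
2. the lid stands open (value of joint case_lid above 1.5 rad), for 0.2 s.
3. with the lid open, all plates lie in one pile on the ribs, let go (horizontal distance between each of plate1, plate2, plate3, plate4, plate5 and case_rest below 0.012 m and z of plate1 in the frame of case_rest between -0.003 and 0.014 m and angle between each of plate1, plate2, plate3, plate4, plate5's own z axis and vertical below 0.08 rad and angle between the x axis of each of plate1, plate2, plate3, plate4, plate5 and the x axis of case, either way round below 0.2 rad and z of plate2 in the frame of case_rest between -0.003 and 0.014 m and z of plate3 in the frame of case_rest between -0.003 and 0.014 m and z of plate4 in the frame of case_rest between -0.003 and 0.014 m and z of plate5 in the frame of case_rest between -0.003 and 0.014 m and value of joint case_lid above 1 rad and contact force between the fingers and plate1 below 0.1 N and contact force between the fingers and plate2 below 0.1 N and contact force between the fingers and plate3 below 0.1 N and contact force between the fingers and plate4 below 0.1 N and contact force between the fingers and plate5 below 0.1 N), for 0.2 s.
At the end, for the whole second after the job is handed in: All plates flat in one pile on the case's ribs, centres within 12 mm of the bed's middle, long sides within 0.2 rad of the case's x; lid shut (under 0.04 rad); spatula lying flat and still on the mat (balance point within 75 mm of its centre along, 50 mm across) (horizontal distance between each of plate1, plate2, plate3, plate4, plate5 and case_rest below 0.012 m and z of plate1 in the frame of case_rest between -0.003 and 0.014 m and angle between each of plate1, plate2, plate3, plate4, plate5's own z axis and vertical below 0.08 rad and angle between the x axis of each of plate1, plate2, plate3, plate4, plate5 and the x axis of case, either way round below 0.2 rad and z of plate2 in the frame of case_rest between -0.003 and 0.014 m and z of plate3 in the frame of case_rest between -0.003 and 0.014 m and z of plate4 in the frame of case_rest between -0.003 and 0.014 m and z of plate5 in the frame of case_rest between -0.003 and 0.014 m and linear speed of each of plate1, plate2, plate3, plate4, plate5, spatula below 0.02 m/s and value of joint case_lid below 0.04 rad and x of spatula in the frame of mat between -0.075 and 0.075 m and y of spatula in the frame of mat between -0.05 and 0.05 m and height (world z) of spatula below 0.012 m and angle between spatula's own z axis and vertical below 0.15 rad); the robot touches nothing.
It fails at once if a plate is picked off the dryer's middle, not from its edge ((x of plate1 in the frame of dryer_edge between 0.03 and 0.19 m and y of plate1 in the frame of dryer_edge between -0.16 and 0.16 m and z of plate1 in the frame of dryer_edge between 0.004 and 0.015 m) or (x of plate2 in the frame of dryer_edge between 0.03 and 0.19 m and y of plate2 in the frame of dryer_edge between -0.16 and 0.16 m and z of plate2 in the frame of dryer_edge between 0.004 and 0.015 m) or (x of plate3 in the frame of dryer_edge between 0.03 and 0.19 m and y of plate3 in the frame of dryer_edge between -0.16 and 0.16 m and z of plate3 in the frame of dryer_edge between 0.004 and 0.015 m) or (x of plate4 in the frame of dryer_edge between 0.03 and 0.19 m and y of plate4 in the frame of dryer_edge between -0.16 and 0.16 m and z of plate4 in the frame of dryer_edge between 0.004 and 0.015 m) or (x of plate5 in the frame of dryer_edge between 0.03 and 0.19 m and y of plate5 in the frame of dryer_edge between -0.16 and 0.16 m and z of plate5 in the frame of dryer_edge between 0.004 and 0.015 m)).
It fails at once if a plate is dropped onto the counter (height (world z) of any of plate1, plate2, plate3, plate4, plate5 below 0.008 m).
It fails at once if the bottle, the cup or the timer is disturbed (moved 30 mm) (distance of any of reagent, sample_cup, timer from where it was at the start of the episode above 0.03 m).
Of plate1, plate2, plate3, plate4, plate5 only 3 to 5 are there at a start; the rules pass over those that are not, and their reading is None.
At some moment in a run one of spatula may be knocked a few centimetres aside while the robot is not near it.
It also fails if it takes over 210 s, if anything falls off the work surface, if the arm or the gripper's body presses on something with over 40 N, if the wrist force passes 120 N, or if a joint passes its speed limit or range.

## Working session

There is one attempt and no reset: what is moved stays moved. The work goes in short steps, Python scripts to look and compute and a tool call to move; the robot and the scene stay as the last step left them, time stands still between calls to the robot, and variables do not carry over. Pictures are saved under pics/ and viewed, about 12 in all and at most 16, crops included, and the job is handed in when it is done.

Besides the shell and the picture viewer there is one more tool, called after ">>>" as name(argument=value, ...), one argument or row to a line, values as JSON. servo_tool: Moves the arm, as the interface text tells. Its arguments: {"type":"object","properties":{"plan":{"type":"array"},"force":{"type":"number"}},"required":["plan"]}

```bash
ls; mkdir -p pics; cat > h.py <<'E'
import numpy as np, cv2
from cell import env
from scipy.spatial.transform import Rotation as R
def cam(name):
    o=env.get_obs(); c=env.read_camera(name)
    if name=='wrist':
        T=np.eye(4); T[:3,:3]=R.from_euler('xyz',o['tool_rot'],degrees=True).as_matrix(); T[:3,3]=o['tool_pos']
        c['M']=T@np.array(c['T_tool_cam'])
    else:
        T=np.eye(4); T[:3,:3]=cv2.Rodrigues(np.array(c['rvec'],float))[0]; T[:3,3]=np.ravel(c['tvec']); c['M']=np.linalg.inv(T)
    return c
def ray(c,u,v):
    x=np.array([(u-c['cx'])/c['fx'],(v-c['cy'])/c['fy']]); s=x.copy()
    for _ in range(20): s=x/(1+c['k1']*(s@s))
    d=c['M'][:3,:3]@np.array([s[0],s[1],1.]); return c['M'][:3,3],d/np.linalg.norm(d)
def onz(c,u,v,z):
    o,d=ray(c,u,v); return o+d*(z-o[2])/d[2]
def tri(c1,p1,c2,p2):
    A=[];b=[]
    for c,p in((c1,p1),(c2,p2)):
        o,d=ray(c,*p); P=np.eye(3)-np.outer(d,d); A.append(P); b.append(P@o)
    A=np.vstack(A);b=np.hstack(b); x=np.linalg.lstsq(A,b,rcond=None)[0]; return x,np.linalg.norm(A@x-b)
def proj(c,P):
    T=np.linalg.inv(c['M']); p=T[:3,:3]@np.array(P)+T[:3,3]; s=p[:2]/p[2]; s=s*(1+c['k1']*(s@s))
    return np.array([s[0]*c['fx']+c['cx'],s[1]*c['fy']+c['cy']])
E
python3 - <<'E'
from h import *
o=env.get_obs(); print(o)
for n in('scene','top'):
    c=cam(n); cv2.imwrite(f'pics/{n}0.png',c['image']); print(n,c['M'][:3].round(3).tolist(),c['fx'],c['k1'])
c=cam('wrist'); print(np.array(c['T_tool_cam']).round(4).tolist(),c['fx'],c['k1'])
E
```

```text
pics
{'time_s': 0.0, 'qpos': array([77.63949351, 18.43818422, -4.01371486, 83.17397464,  1.29569125,
       78.54064651, -3.26039649]), 'joint_velocities': array([ 0.05062519,  0.04699307, -0.00078841,  0.03851788,  0.01091851,
        0.02804269, -0.11644612]), 'effort': array([ 6.26011715e-04, -4.91288638e+01, -4.03749514e-01, -3.12528777e+01,
       -6.40699826e-02,  4.38582385e-02,  1.98097073e-04]), 'tool_pos': array([ 0.14786657, -0.6323453 ,  0.19407936]), 'tool_rot': array([-1.79892467e+02,  6.97050917e-03,  1.31682596e+01]), 'force': array([-0.01449083,  0.35264717,  0.22830241]), 'wrist_torque': array([ 0.0138646 ,  0.02773927, -0.00869676]), 'grip_width': 0.08710268816423841}
scene [[0.765, 0.458, -0.453, 0.983], [0.644, -0.564, 0.517, -0.556], [-0.019, -0.687, -0.727, 0.774]] 471.0954713991741 -0.060697001838830304
top [[0.013, -0.995, 0.098, 0.46], [-1.0, -0.015, -0.014, -0.06], [0.015, -0.098, -0.995, 1.288]] 492.12714594824183 -0.004371833373533914
[[-0.0002, -0.9571, -0.2898, 0.0805], [1.0, -0.0005, 0.0009, -0.001], [-0.001, -0.2898, 0.9571, -0.1888], [0.0, 0.0, 0.0, 1.0]] 336.6702028663465 -0.050210071887362415
```

View pics/top0.png

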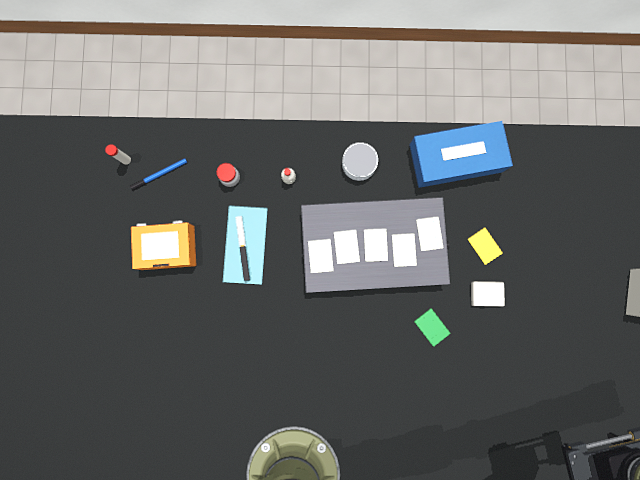

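View pics/scene0.png

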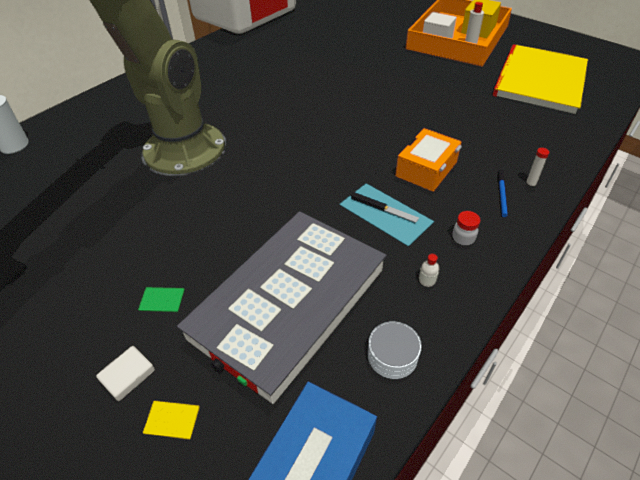

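Candidates in the top view: white plates (320,256), (346,247), (375,245), (403,250), (430,234), all on the dryer. Look-alikes are the green card (432,327), yellow card (485,246), white timer (488,294), the case label (160,246) and the blue box label (464,151). The spatula is the black handle and steel blade on the blue-green mat (243,248); the blue pen (160,173) is not it. The case is orange, at (163,246).

```bash
cat > m.py <<'E'
from h import *
t=cam('top'); s=cam('scene')
def masks(c):
    h=cv2.cvtColor(c['image'],cv2.COLOR_BGR2HSV)
    return dict(orange=cv2.inRange(h,(8,120,90),(22,255,255)),mat=cv2.inRange(h,(85,60,90),(100,255,255)),white=cv2.inRange(h,(0,0,190),(180,45,255)))
def blobs(m,amin,amax):
    return [k for k in cv2.findContours(m,cv2.RETR_EXTERNAL,cv2.CHAIN_APPROX_NONE)[0] if amin<cv2.contourArea(k)<amax]
def quad(k,c,z):
    b=cv2.boxPoints(cv2.minAreaRect(k)); P=np.array([onz(c,*p,z)[:2] for p in b]); 
    cen=P.mean(0); e=[P[1]-P[0],P[2]-P[1]]; e.sort(key=np.linalg.norm); L=e[1]
    return cen.round(4),np.linalg.norm(e,axis=1).round(4),round(np.degrees(np.arctan2(L[1],L[0]))%180,1)
if __name__=='__main__':
    mt=masks(t)
    for k in blobs(mt['white'],300,1500):
        x=cv2.minAreaRect(k); print('w',np.round(x[0]),quad(k,t,.0575))
    for k in blobs(mt['orange'],800,6000): print('case',cv2.minAreaRect(k),quad(k,t,.066), cv2.approxPolyDP(k,4,True)[:,0].tolist())
    for k in blobs(mt['mat'],800,6000): print('mat',quad(k,t,.002))
    ms=masks(s)
    for k in blobs(ms['white'],300,3000):
        x=cv2.minAreaRect(k); print('s w',np.round(x[0]),quad(k,s,.0575))
    for n in('top','scene'):
        c=t if n=='top' else s
    a=cv2.resize(t['image'][195:300,120:280],None,fx=5,fy=5,interpolation=cv2.INTER_CUBIC)[:, :800]
    cv2.imwrite('pics/topcrop.png',a)
    b=cv2.resize(s['image'][110:250,330:480],None,fx=4,fy=4,interpolation=cv2.INTER_CUBIC)
    cv2.imwrite('pics/scenecrop.png',b)
E
python3 m.py
```

```text
w [488. 294.] (array([ 0.4585, -0.4822]), array([0.0573, 0.0782]), np.float64(90.8))
w [320. 256.] (array([ 0.5475, -0.0601]), array([0.0589, 0.0824]), np.float64(5.9))
w [404. 250.] (array([ 0.5656, -0.2699]), array([0.0583, 0.0829]), np.float64(3.8))
w [160. 245.] (array([0.5677, 0.3421]), array([0.0657, 0.0919]), np.float64(95.0))
w [346. 246.] (array([ 0.5718, -0.1249]), array([0.0585, 0.0829]), np.float64(7.0))
w [375. 245.] (array([ 0.5772, -0.1985]), array([0.0578, 0.082 ]), np.float64(3.2))
w [430. 233.] (array([ 0.6077, -0.3352]), array([0.0586, 0.0829]), np.float64(8.2))
w [360. 160.] (array([ 0.7954, -0.1581]), array([0.0863, 0.0874]), np.float64(91.0))
w [463. 151.] (array([ 0.8233, -0.4233]), array([0.0317, 0.1132]), np.float64(101.5))
w [632. 112.] (array([ 0.9333, -0.8668]), array([0.0398, 0.0675]), np.float64(177.1))
w [610. 112.] (array([ 0.9321, -0.8087]), array([0.0675, 0.0714]), np.float64(91.2))
w [568. 112.] (array([ 0.9326, -0.6982]), array([0.0674, 0.145 ]), np.float64(91.2))
w [ 94. 102.] (array([0.9335, 0.5258]), array([0.0665, 0.0743]), np.float64(91.0))
w 
[... 3859 characters left out ...]
at64(102.1))
s w [124. 370.] (array([ 0.4835, -0.4977]), array([0.0601, 0.0778]), np.float64(92.1))
s w [245. 346.] (array([ 0.6062, -0.3347]), array([0.0585, 0.0893]), np.float64(7.0))
s w [509. 340.] (array([ 0.9533, -0.0346]), array([0.0122, 0.1604]), np.float64(90.4))
s w [254. 309.] (array([ 0.5635, -0.27  ]), array([0.0588, 0.0915]), np.float64(2.5))
s w [286. 288.] (array([ 0.5756, -0.1984]), array([0.0592, 0.093 ]), np.float64(1.7))
s w [309. 263.] (array([ 0.5699, -0.1252]), array([0.058, 0.093]), np.float64(6.1))
s w [321. 238.] (array([ 0.5454, -0.0599]), array([0.0588, 0.094 ]), np.float64(4.5))
s w [430. 148.] (array([0.559 , 0.3506]), array([0.0853, 0.0952]), np.float64(109.8))
```

View pics/topcrop.png

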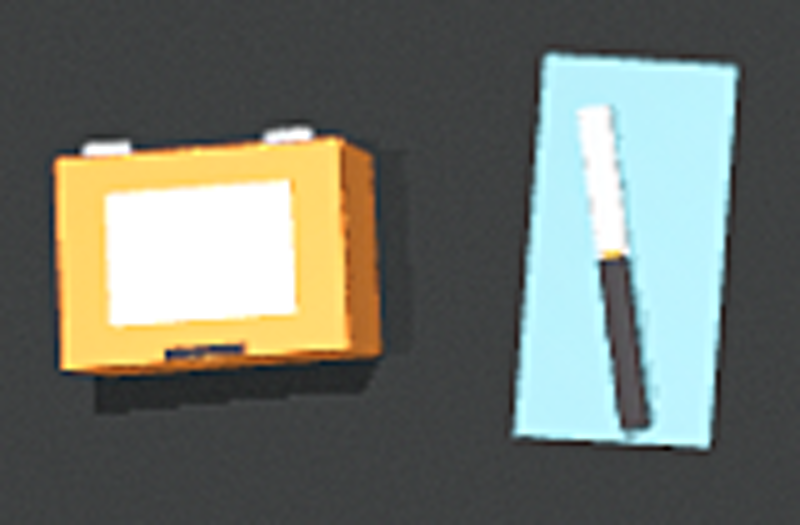

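View pics/scenecrop.png

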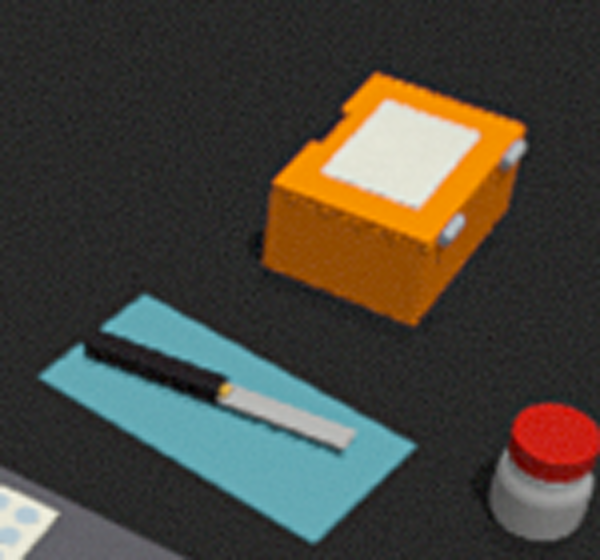

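```bash
cat > m2.py <<'E'
from m import *
h=cv2.cvtColor(t['image'],cv2.COLOR_BGR2HSV)
def hull_in(mask,box):
    m=np.zeros_like(mask); x0,y0,x1,y1=box; m[y0:y1,x0:x1]=mask[y0:y1,x0:x1]; return m
# handle & blade in top: inside mat box, not mat colour
def spat(c,box,z=.010):
    H=cv2.cvtColor(c['image'],cv2.COLOR_BGR2HSV)
    m=hull_in(masks(c)['mat'],box); k=max(cv2.findContours(m,0,1)[0],key=cv2.contourArea)
    f=np.zeros_like(m); cv2.drawContours(f,[cv2.convexHull(k)],-1,255,-1); f=cv2.erode(f,np.ones((5,5)))
    hd=f&cv2.inRange(H,(0,0,0),(180,255,95)); bl=f&cv2.inRange(H,(0,0,150),(180,60,255))
    out=[]
    for x in(hd,bl):
        k=max(cv2.findContours(x,0,1)[0],key=cv2.contourArea); r=cv2.minAreaRect(k); b=cv2.boxPoints(r)
        e=sorted([(np.linalg.norm(b[i]-b[(i+1)%4]),tuple((b[i]+b[(i+1)%4])/2)) for i in range(4)])[:2]
        out.append([e[0][1],e[1][1]])
    return out
if __name__=='__main__':
    a=spat(t,(215,195,275,295)); b=spat(s,(335,180,440,250))
    print('top px',a,'scene px',b)
    for nm,ea,eb in(('handle',a[0],b[0]),('blade',a[1],b[1])):
        ea=sorted(ea,key=lambda p:p[1]); eb=sorted(eb,key=lambda p:-p[0]) # far(+x) first
        for p,q in zip(ea,eb): print(nm,tri(t,p,s,q)[0].round(4),'res',round(tri(t,p,s,q)[1],4), onz(t,*p,.01).round(4))
    # case lid corners, top px on z=.066
    for p in((131,226.4),(188.6,222.6),(190.4,266.6),(132.4,269.2),(161,265.4)): print('lid',onz(t,*p,.066).round(4))
    # dryer
    g=t['image'][:,:,1]; m=cv2.inRange(h,(100,5,70),(150,80,190)); m=hull_in(m|masks(t)['white'],(295,190,455,300))
    k=max(cv2.findContours(m,0,1)[0],key=cv2.contourArea); r=cv2.minAreaRect(k); print('dryer',cv2.boxPoints(r).round(1).tolist(),[onz(t,*p,.055).round(4).tolist() for p in cv2.boxPoints(r)])
E
python3 m2.py
```

```text
top px [[(np.float32(242.16595), np.float32(246.24455)), (np.float32(246.68997), np.float32(280.17468))], [(np.float32(238.09232), np.float32(215.7385)), (np.float32(241.84616), np.float32(245.76926))]] scene px [[(np.float32(351.71918), np.float32(195.08218)), (np.float32(415.1712), np.float32(218.87671))], [(np.float32(386.53073), np.float32(207.60693)), (np.float32(417.46933), np.float32(219.39307))]]
handle [ 0.6037  0.1695 -0.0308] res 0.0474 [0.5723 0.1434 0.01  ]
handle [0.4842 0.129  0.0093] res 0.0005 [0.4844 0.1291 0.01  ]
blade [0.6521 0.1563 0.0109] res 0.0001 [0.6523 0.1565 0.01  ]
blade [0.5739 0.1447 0.0096] res 0.0007 [0.5735 0.1443 0.01  ]
lid [0.613  0.4123 0.066 ]
lid [0.6247 0.2697 0.066 ]
lid [0.515  0.2608 0.066 ]
lid [0.5066 0.4033 0.066 ]
lid [0.5169 0.3334 0.066 ]
dryer [[300.20001220703125, 204.0], [446.29998779296875, 195.89999389648438], [451.20001220703125, 284.29998779296875], [305.1000061035156, 292.3999938964844]] [[0.6779, -0.0073, 0.055], [0.7048, -0.3795, 0.055], [0.4803, -0.3894, 0.055], [0.4552, -0.0237, 0.055]]
```

The crops confirm the choices. The spatula is black handle plus steel blade on the mat, with tip at top px (238,216). The case is the orange box with a black stripe and white label at (161,245). Heights triangulate right: 10 mm for the blade, and the plates agree in both views at 57.5 mm.

```bash
cat > go.py <<'E'
import sys; from h import *
# usage: go.py x y z yaw [x y z yaw ...]  -> tool-frame shift (cm), turn (deg) legs, from current pose
o=env.get_obs(); p=o['tool_pos']; Rm=R.from_euler('xyz',o['tool_rot'],degrees=True)
print('t %.1f'%o['time_s'],'pos',p.round(4),'rot',np.round(o['tool_rot'],1),'F',np.round(o['force'],1),'w',round(o['grip_width'],4))
a=list(map(float,sys.argv[1:]))
for i in range(0,len(a),4):
    T=R.from_euler('xyz',[180,0,a[i+3]],degrees=True); d=Rm.inv().apply(np.array(a[i:i+3])-p)*100; w=np.degrees((Rm.inv()*T).as_rotvec())
    n=max(np.abs(d).max()/4.1,np.linalg.norm(d)/4.1,np.abs(w).max()/7.1); print('shift',d.round(2),'turn',w.round(1),'rows>=',round(n,1),'per row',(d/np.ceil(n)).round(2)); p=np.array(a[i:i+3]); Rm=T
E
python3 go.py 0.5 -0.2 0.2 9.2 0.5587 0.1419 0.1 9.2
python3 - <<'E'
from h import *
t=cam('top');s=cam('scene')
for p,q in(((131,226.4),(424.5,128)),((188.6,222.6),(461.25,141.25)),((190.4,266.6),(398.25,155.5))): print(0)
A=[(131,226.4),(188.6,222.6),(190.4,266.6),(132.4,269.2)]
B=[(461.25,141.25),(438.75,170.5),(398.25,155.5),(424.5,128)]
for p,q in zip(A,B): x,r=tri(t,p,s,q); print(x.round(4),round(r,4))
E
```

```text
t 0.3 pos [ 0.148  -0.6328  0.1949] rot [-180.     0.    13.2] F [-0.1 -0.5 -0.5] w 0.0869
shift [ 44.14 -34.12  -0.5 ] turn [-0.  0.  4.] rows>= 13.6 per row [ 3.15 -2.44 -0.04]
shift [ 11.26 -32.81  10.  ] turn [0. 0. 0.] rows>= 8.8 per row [ 1.25 -3.65  1.11]
0
0
0
[0.6131 0.4122 0.0669] 0.0005
[0.6268 0.2711 0.0677] 0.0041
[0.5178 0.2637 0.0635] 0.0049
[0.5081 0.4049 0.0651] 0.0027
```

>>> servo_tool(
  plan=[
    [1,[3.1,-2.4,0],[0,0,0.5]],
    [1,[3.1,-2.4,0],[0,0,0.5]],
    [1,[3.1,-2.4,0],[0,0,0.5]],
    [1,[3.1,-2.4,0],[0,0,0.5]],
    [1,[3.1,-2.4,0],[0,0,0.5]],
    [1,[3.1,-2.4,0],[0,0,0.5]],
    [1,[3.1,-2.4,0],[0,0,0.5]],
    [1,[3.1,-2.4,0],[0,0,0.5]],
    [1,[3.1,-2.4,0],[0,0,0]],
    [1,[3.1,-2.4,0],[0,0,0]],
    [1,[3.1,-2.4,0],[0,0,0]],
    [1,[3.1,-2.4,0],[0,0,0]],
    [1,[3.1,-2.4,0],[0,0,0]],
    [1,[3.1,-2.4,0],[0,0,0]],
    [1,[0,0,0],[0,0,0]],
  ],
)

```text
time_s: 1.7
tool_pos: [0.5286, -0.2106, 0.1936]
tool_rot: [179.6, -0.1, 8.3]
force: [-0.5, 1.1, 0.3]
grip_width: 0.0872
```

```bash
python3 go.py 0.5587 0.1419 0.1 9.2
```

```text
t 1.7 pos [ 0.5286 -0.2106  0.1936] rot [ 1.796e+02 -1.000e-01  8.300e+00] F [-0.5  1.1  0.3] w 0.0872
shift [  8.03 -34.51   9.15] turn [ 0.4 -0.1 -0.9] rows>= 8.9 per row [ 0.89 -3.83  1.02]
```

>>> servo_tool(
  plan=[
    [1,[0.9,-3.8,1.0],[0,0,-0.1]],
    [1,[0.9,-3.8,1.0],[0,0,-0.1]],
    [1,[0.9,-3.8,1.0],[0,0,-0.1]],
    [1,[0.9,-3.8,1.0],[0,0,-0.1]],
    [1,[0.9,-3.8,1.0],[0,0,-0.1]],
    [1,[0.9,-3.8,1.0],[0,0,-0.1]],
    [1,[0.9,-3.8,1.0],[0,0,-0.1]],
    [1,[0.9,-3.8,1.0],[0,0,-0.1]],
    [1,[0.8,-3.8,1.0],[0,0,-0.1]],
    [1,[0,0,0],[0,0,0]],
    [1,[0,0,0],[0,0,0]],
  ],
)

```text
time_s: 2.62
tool_pos: [0.5581, 0.1444, 0.1005]
tool_rot: [179.5, -0.5, 9.2]
force: [0.4, -0.6, 0.9]
grip_width: 0.0869
```

```bash
python3 - <<'E'
from h import *
import m2
c=cam('wrist'); cv2.imwrite('pics/w1.png',c['image'])
try:
    a=m2.spat(c,(0,0,640,480)); print(a)
    for e in a:
        for p in e: print(onz(c,*p,.009).round(4))
except Exception as e: print(e)
a=m2.spat(m2.t,(215,195,275,295)); print([onz(m2.t,*p,.009).round(4).tolist() for p in a[1]])
E
python3 go.py 0.5587 0.1419 0.004 9.2
```

```text
[[(np.float32(299.95544), np.float32(296.05447)), (np.float32(351.9505), np.float32(232.50497))], [(np.float32(325.0), np.float32(118.0)), (np.float32(325.0), np.float32(216.0))]]
[0.4965 0.155  0.009 ]
[0.5634 0.1189 0.009 ]
[0.6527 0.1571 0.009 ]
[0.5742 0.1443 0.009 ]
t 2.8 pos [0.5586 0.142  0.101 ] rot [179.4  -0.6   9. ] F [-0.4 -0.1  0.4] w 0.087
shift [-0.09 -0.09  9.7 ] turn [ 0.6 -0.6 -0.2] rows>= 2.4 per row [-0.03 -0.03  3.23]Traceback (most recent call last):
  File "<stdin>", line 9, in <module>
  File "m2.py", line 13, in spat
    k=max(cv2.findContours(x,0,1)[0],key=cv2.contourArea); r=cv2.minAreaRect(k); b=cv2.boxPoints(r)
ValueError: max() iterable argument is empty
```

View pics/w1.png

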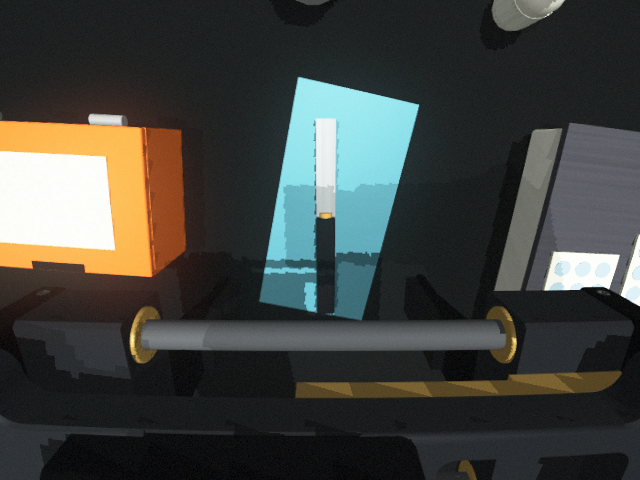

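The wrist picture shows the blade from (325,118) to (325,216), straight ahead of the fingers, which agrees with the two fixed cameras to 1 mm. Descending to grip.

>>> servo_tool(
  plan=[
    [1,[0,-0.05,3.2],[0.3,-0.3,0]],
    [1,[0,-0.05,3.2],[0.3,-0.3,0]],
    [1,[0,0,2.0],[0,0,0]],
    [1,[0,0,0.9],[0,0,0]],
    [1,[0,0,0.3],[0,0,0]],
    [0,[0,0,0],[0,0,0]],
    [0,[0,0,0],[0,0,0]],
    [0,[0,0,0],[0,0,0]],
    [0,[0,0,0],[0,0,0]],
    [0,[0,0,0],[0,0,0]],
    [0,[0,0,0],[0,0,0]],
    [0,[0,0,0],[0,0,0]],
  ],
  force=55,
)

```text
time_s: 3.77
tool_pos: [0.5708, 0.1286, 0.0124]
tool_rot: [179.6, -1.0, 7.8]
force: [0.4, -0.3, 1.2]
grip_width: 0.0483
```

```bash
python3 go.py 0.5587 0.1419 0.15 9.2 0.39 0.323 0.15 4.6
```

```text
t 3.8 pos [0.5708 0.1286 0.0124] rot [179.6  -1.    7.8] F [ 0.4 -0.3  1.2] w 0.0483
shift [ -0.77  -1.37 -13.79] turn [ 0.5 -1.  -1.4] rows>= 3.4 per row [-0.19 -0.34 -3.45]
shift [-13.76 -20.57  -0.  ] turn [ 0.  -0.   4.6] rows>= 6.0 per row [-1.97 -2.94 -0.  ]
```

>>> servo_tool(
  plan=[
    [0.6,[0,0,0],[0,0,0]],
  ],
)

```text
time_s: 3.85
tool_pos: [0.5711, 0.1289, 0.0128]
tool_rot: [179.6, -1.1, 7.8]
force: [-0.9, -0.1, -0.2]
grip_width: 0.0503
```

```bash
python3 - <<'E'
from h import *
for i in range(4):
    c=cam('top'); o=env.get_obs(); print(o['time_s'],o['tool_pos'].round(4),o['tool_rot'].round(2),o['force'].round(1),o['grip_width'].round(4))
import m2
c=cam('wrist'); cv2.imwrite('pics/w2.png',c['image'])
s=cam('scene'); cv2.imwrite('pics/s2.png',cv2.resize(s['image'][80:280,300:500],None,fx=3,fy=3))
E
```

```text
Traceback (most recent call last):
AttributeError: 'float' object has no attribute 'round'
```

```bash
python3 - <<'E'
from h import *
import m2
for i in range(3):
    c=cam('wrist'); o=env.get_obs(); print(round(o['time_s'],2),np.round(o['tool_pos'],4),np.round(o['tool_rot'],2),np.round(o['force'],1),round(o['grip_width'],4))
cv2.imwrite('pics/w2.png',c['image'])
m=m2.masks(m2.s); 
b=m2.spat(m2.s,(335,180,440,250)); print(b)
cv2.imwrite('pics/s2.png',cv2.resize(m2.s['image'][80:280,300:500],None,fx=3,fy=3))
E
```

```text
4.05 [0.5708 0.1287 0.0123] [179.56  -1.04   7.79] [ 0.2 -0.6  0.1] 0.0517
4.1 [0.5707 0.1287 0.0122] [179.56  -1.03   7.79] [-1.2 -0.4 -0.6] 0.052
4.15 [0.5707 0.1286 0.0122] [179.56  -1.03   7.79] [ 1.2 -0.4  0.1] 0.0522
[[(np.float32(382.91174), np.float32(209.14705)), (np.float32(393.20587), np.float32(215.32353))], [(np.float32(386.78082), np.float32(207.9178)), (np.float32(417.46576), np.float32(219.42467))]]
```

View pics/w2.png

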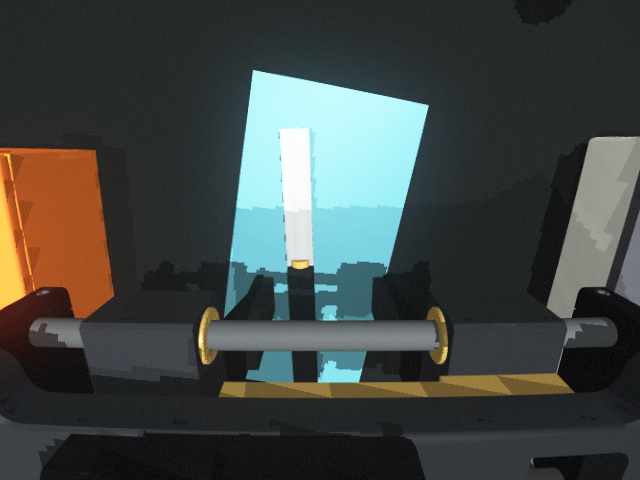

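```bash
python3 go.py 0.5587 0.1419 0.005 9.2
```

```text
t 4.2 pos [0.5707 0.1286 0.0122] rot [179.6  -1.    7.8] F [ 1.2 -0.4  0.1] w 0.0522
shift [-1.02 -1.48  0.69] turn [ 0.5 -1.  -1.4] rows>= 0.5 per row [-1.02 -1.48  0.69]
```

>>> servo_tool(
  plan=[
    [0.6,[-0.3,-0.5,0],[0.25,-0.5,-0.7]],
    [0.6,[-0.4,-0.5,0],[0.25,-0.5,-0.7]],
    [0.6,[-0.3,-0.5,0.3],[0,0,0]],
    [0.6,[0,0,0.4],[0,0,0]],
    [0.6,[0,0,0],[0,0,0]],
  ],
)

```text
time_s: 4.57
tool_pos: [0.5568, 0.1438, 0.0041]
tool_rot: [-179.9, 0.1, 9.4]
force: [-0.4, 0.0, 0.3]
grip_width: 0.0525
```

```bash
python3 go.py 0.5587 0.1419 0.005 9.2
```

```text
t 4.6 pos [0.5568 0.1438 0.0041] rot [-1.799e+02  1.000e-01  9.400e+00] F [-0.4  0.   0.3] w 0.0525
shift [ 0.15  0.22 -0.09] turn [-0.1  0.1  0.2] rows>= 0.1 per row [ 0.15  0.22 -0.09]
```

>>> servo_tool(
  plan=[
    [0.4,[0.1,0.15,0],[0,0,0.2]],
    [0.0,[0,0,0],[0,0,0]],
    [0.0,[0,0,0],[0,0,0]],
    [0.0,[0,0,0],[0,0,0]],
    [0.0,[0,0,0],[0,0,0]],
    [0.0,[0,0,0],[0,0,0]],
    [0.0,[0,0,0],[0,0,0]],
    [0.0,[0,0,0],[0,0,0]],
    [0.0,[0,0,0],[0,0,0]],
    [0.0,[0,0,0],[0,0,0]],
  ],
  force=58,
)

```text
time_s: 5.4
tool_pos: [0.5583, 0.1419, 0.0039]
tool_rot: [-179.9, 0.1, 9.1]
force: [0.2, 0.1, 0.9]
grip_width: 0.0015
```

```bash
python3 go.py 0.5587 0.1419 0.12 9.2 0.39 0.323 0.12 4.6
```

```text
t 5.4 pos [0.5583 0.1419 0.0039] rot [-1.799e+02  1.000e-01  9.100e+00] F [0.2 0.1 0.9] w 0.0015
shift [ 1.000e-02 -2.000e-02 -1.161e+01] turn [-0.1  0.1 -0.1] rows>= 2.8 per row [ 0.   -0.01 -3.87]
shift [-13.76 -20.57  -0.  ] turn [ 0.  -0.   4.6] rows>= 6.0 per row [-1.97 -2.94 -0.  ]
```

```bash
python3 - <<'E'
from h import *
import m2
c=cam('wrist'); s=m2.s; t=m2.t
a=cv2.resize(c['image'],(400,300)); b=cv2.resize(s['image'][90:270,310:490],(400,300)); d=cv2.resize(t['image'][195:300,190:330],(400,300))
cv2.imwrite('pics/c3.png',np.vstack([np.hstack([a,b]),np.hstack([d,d])])); print(c['M'][:3,3])
E
```

```text
[0.63804745 0.15547454 0.19256828]
```

View pics/c3.png

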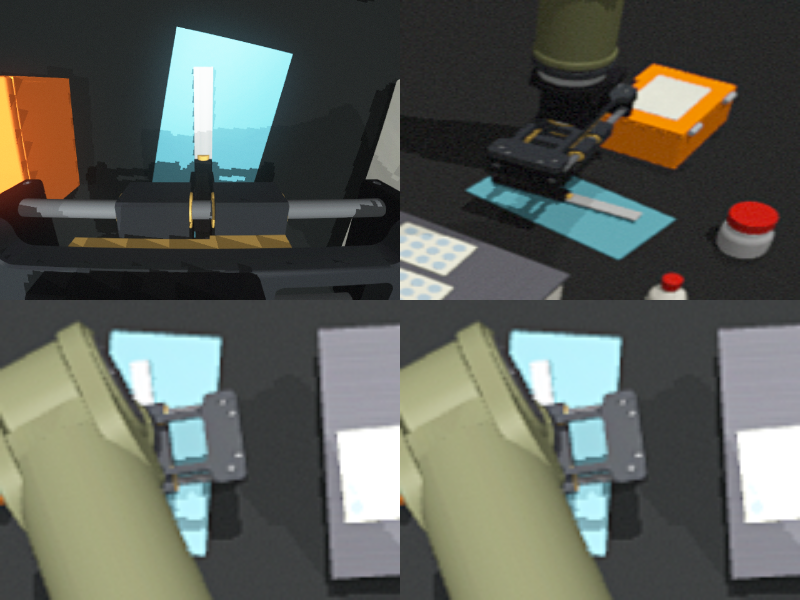

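```bash
python3 - <<'E'
from h import *
o=env.get_obs();print(o['grip_width'],o['tool_pos'])
c=cam('wrist')
for p in((325,107),(325,251)):
    for z in(.002,.009,.03): print(p,z,onz(c,*p,z).round(4))
H=cv2.cvtColor(c['image'],cv2.COLOR_BGR2HSV); m=cv2.inRange(H,(0,0,200),(180,40,255)); m[:, :250]=0; m[:,400:]=0
k=max(cv2.findContours(m,0,1)[0],key=cv2.contourArea); print(cv2.boxPoints(cv2.minAreaRect(k)))
for w in (c,): cv2.imwrite('pics/c4.png',cv2.resize(w['image'][180:420,200:450],None,fx=3,fy=2.5))
# top mat & dims
for z in(0,.01): print([proj(c,[.5583+a*.9874,.1419+a*.158,z]).round(0).tolist() for a in(-.05,-.01,0,.01,.015,.05,.095)])
E
```

```text
0.00038783103685773984 [0.5582763  0.14192435 0.00386703]
(325, 107) 0.002 [0.6528 0.1568 0.002 ]
(325, 107) 0.009 [0.6523 0.1567 0.009 ]
(325, 107) 0.03 [0.6506 0.1566 0.03  ]
(325, 251) 0.002 [0.5728 0.1438 0.002 ]
(325, 251) 0.009 [0.5752 0.1442 0.009 ]
(325, 251) 0.03 [0.5824 0.1455 0.03  ]
[[308.99997 106.     ]
 [339.99997 106.     ]
 [339.99997 252.99997]
 [308.99997 252.99997]]
[[324.0, 342.0], [324.0, 287.0], [324.0, 272.0], [324.0, 257.0], [324.0, 249.0], [324.0, 192.0], [325.0, 109.0]]
[[324.0, 351.0], [324.0, 294.0], [324.0, 279.0], [324.0, 263.0], [324.0, 255.0], [324.0, 195.0], [325.0, 107.0]]
```

View pics/c4.png

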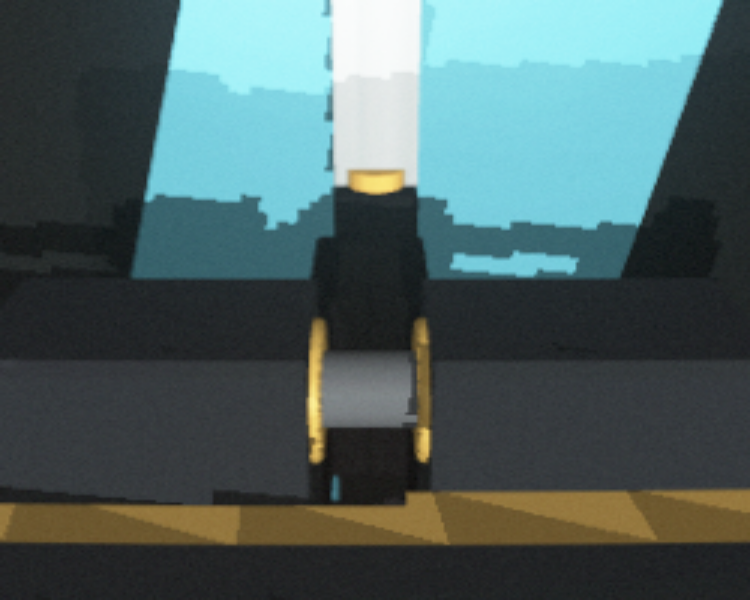

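>>> servo_tool(
  plan=[
    [0,[0,0,-1],[0,0,0]],
    [0,[0,0,-1],[0,0,0]],
    [0,[0,0,-1],[0,0,0]],
    [0,[0,0,-1],[0,0,0]],
    [0,[0,0,0],[0,0,0]],
  ],
)

```text
time_s: 6.02
tool_pos: [0.5586, 0.1423, 0.0485]
tool_rot: [-179.9, 0.1, 9.1]
force: [-0.1, 1.4, 0.3]
grip_width: 0.0003
```

```bash
python3 - <<'E'
from h import *
o=env.get_obs();print(o['grip_width'],o['tool_pos'],o['tool_rot'],o['force'],o['wrist_torque'])
c=cam('wrist'); s=cam('scene')
a=cv2.resize(c['image'],(400,300)); b=cv2.resize(s['image'][90:270,310:490],(400,300))
cv2.imwrite('pics/c5.png',np.hstack([a,b]))
E
```

```text
0.0002748808231079026 [0.55861106 0.14230023 0.04849212] [-1.79875990e+02  1.09652831e-01  9.14608545e+00] [-0.14254997  1.40846225  0.27940072] [ 0.00606899 -0.03459135 -0.02144296]
```

View pics/c5.png

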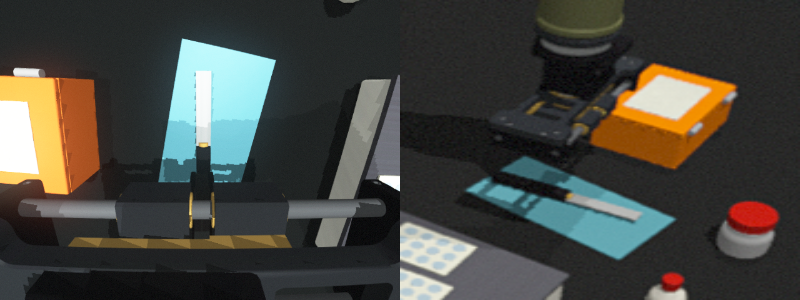

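```bash
python3 - <<'E'
from h import *
s=cam('scene'); o=env.get_obs()
P=np.array(o['tool_pos']); im=s['image'].copy(); u=proj(s,P); print(u)
b=im[130:250,330:450].astype(float); b=np.clip(b*2.5,0,255).astype(np.uint8); b=cv2.resize(b,None,fx=5,fy=5,interpolation=cv2.INTER_CUBIC)
for z,col in((0,(0,255,0)),(.019,(0,255,255)),(.07,(255,0,255))):
    q=(proj(s,P+[0,0,z])-[330,130])*5; cv2.circle(b,tuple(int(v) for v in q),5,col,1)
cv2.imwrite('pics/c6.png',b)
E
```

```text
[380.73090691 193.74053608]
```

View pics/c6.png

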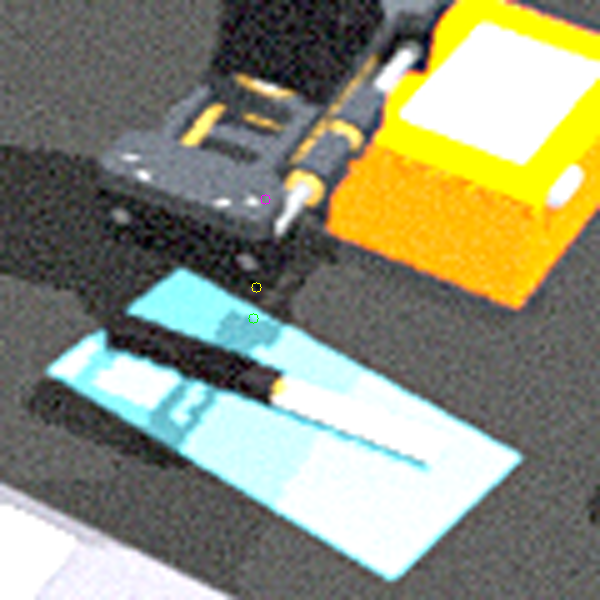

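>>> servo_tool(
  plan=[
    [0,[0,1.6,0],[0,0,0]],
    [0,[0,1.6,0],[0,0,0]],
    [0,[0,0,1],[0,0,0]],
    [0,[0,0,1],[0,0,0]],
    [0,[0,0,0.7],[0,0,0]],
    [0,[0,0,0.5],[0,0,0]],
    [0,[0,0,0.5],[0,0,0]],
  ],
)

```text
time_s: 6.75
tool_pos: [0.5588, 0.112, 0.0027]
tool_rot: [-179.8, 0.6, 9.3]
force: [-0.2, 0.5, 0.2]
grip_width: 0.0002
```

>>> servo_tool(
  plan=[
    [0,[0,0,0.2],[0,0,0]],
    [0,[0,0,0.2],[0,0,0]],
    [0,[0,0,0.2],[0,0,0]],
  ],
)

```text
time_s: 7.0
tool_pos: [0.5566, 0.1142, -0.006]
tool_rot: [-179.7, 0.8, 9.5]
force: [-0.6, -0.1, 0.2]
grip_width: 0.0004
```

>>> servo_tool(
  plan=[
    [0,[0,0,0.2],[0,0,0]],
    [0,[0,0,0.2],[0,0,0]],
  ],
)

```text
time_s: 7.17
tool_pos: [0.5568, 0.1149, -0.0101]
tool_rot: [-179.7, 0.7, 9.5]
force: [1.2, 0.1, -0.5]
grip_width: 0.0002
```

>>> servo_tool(
  plan=[
    [0,[0,0,0.2],[0,0,0]],
    [0,[0,0,0.2],[0,0,0]],
  ],
)

```text
time_s: 7.33
tool_pos: [0.5572, 0.1151, -0.014]
tool_rot: [-179.7, 0.7, 9.5]
force: [0.4, 0.4, -1.3]
grip_width: 0.0007
```

>>> servo_tool(
  plan=[
    [0,[0,0,0.2],[0,0,0]],
    [0,[0,0,0.1],[0,0,0]],
  ],
)

```text
time_s: 7.5
tool_pos: [0.5574, 0.115, -0.0172]
tool_rot: [-179.7, 0.6, 9.5]
force: [-0.3, 0.0, -0.5]
grip_width: 0.0003
```

>>> servo_tool(
  plan=[
    [0,[0,0,0.1],[0,0,0]],
    [0,[0,0,0.1],[0,0,0]],
  ],
)

```text
time_s: 7.67
tool_pos: [0.5575, 0.1149, -0.0193]
tool_rot: [-179.7, 0.6, 9.5]
force: [-0.0, -0.2, 0.2]
grip_width: 0.0001
```

```bash
python3 - <<'E'
from h import *
c=cam('wrist')
o=env.get_obs()
H=cv2.cvtColor(c['image'],cv2.COLOR_BGR2HSV); m=cv2.inRange(H,(0,0,200),(180,40,255)); m[:, :200]=0; m[:,400:]=0
k=max(cv2.findContours(m,0,1)[0],key=cv2.contourArea); b=cv2.boxPoints(cv2.minAreaRect(k)); print(b.tolist())
for z in(.009,-.01): print(z,[onz(c,*p,z).round(4).tolist() for p in b])
s=cam('scene'); P=np.array(o['tool_pos']); im=s['image']
b=cv2.resize(np.clip(im[130:250,330:450].astype(float)*3,0,255).astype(np.uint8),None,fx=5,fy=5,interpolation=cv2.INTER_CUBIC)
for z,col in((0,(0,255,0)),(.019,(0,255,255)),(.07,(255,0,255))):
    q=(proj(s,P+[0,0,z])-[330,130])*5; cv2.circle(b,tuple(int(v) for v in q),5,col,1)
a=cv2.resize(np.clip(c['image'].astype(float)*2,0,255).astype(np.uint8)[200:420,220:440],(600,600)); 
for z in(0,.019):
    q=(proj(c,P+[0,0,z])-[220,200])*600/220; cv2.circle(a,tuple(int(v) for v in q),6,(0,0,255),1)
cv2.imwrite('pics/c7.png',cv2.resize(np.hstack([a,b]),(800,400)))
E
```

```text
[[248.6200714111328, 90.0308837890625], [284.9377136230469, 89.21780395507812], [288.73846435546875, 258.98345947265625], [252.42080688476562, 259.7965393066406]]
0.009 [[0.6514, 0.1646, 0.009], [0.6543, 0.1488, 0.009], [0.5753, 0.1362, 0.009], [0.5718, 0.1544, 0.009]]
-0.01 [[0.6529, 0.1689, -0.01], [0.6561, 0.1512, -0.01], [0.5678, 0.1371, -0.01], [0.5638, 0.1575, -0.01]]
```

View pics/c7.png

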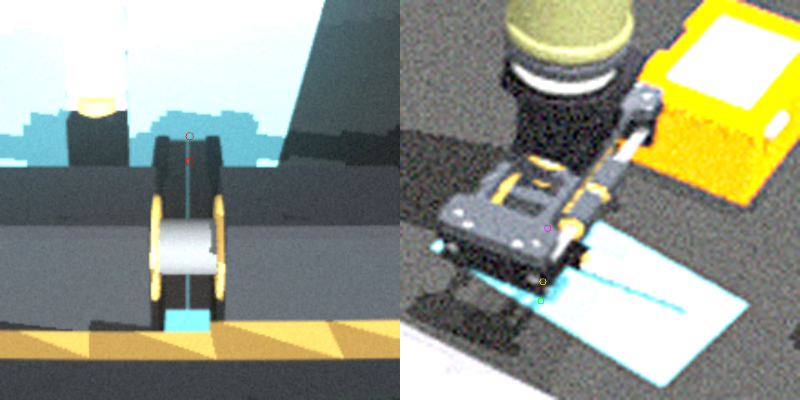

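>>> servo_tool(
  plan=[
    [0,[0,0,0.1],[0,0,0]],
    [0,[0,0,0.1],[0,0,0]],
    [0,[0,0,0.1],[0,0,0]],
  ],
)

```text
time_s: 8.02
tool_pos: [0.5577, 0.1149, -0.0222]
tool_rot: [-179.7, 0.6, 9.5]
force: [-0.4, -0.1, 0.1]
grip_width: 0.0005
```

>>> servo_tool(
  plan=[
    [0,[0,0,0.1],[0,0,0]],
    [0,[0,0,0.1],[0,0,0]],
    [0,[0,0,0.1],[0,0,0]],
  ],
)

```text
time_s: 8.27
tool_pos: [0.5577, 0.1149, -0.025]
tool_rot: [-179.7, 0.6, 9.5]
force: [-3.4, -0.7, 11.4]
grip_width: 0.0006
```

>>> servo_tool(
  plan=[
    [0,[0,0,0.1],[0,0,0]],
    [0,[0,0,0.1],[0,0,0]],
    [0,[0,0,0.1],[0,0,0]],
  ],
)

```text
time_s: 8.52
tool_pos: [0.5578, 0.1149, -0.0249]
tool_rot: [-179.8, 0.7, 9.5]
force: [-3.2, -1.5, 7.2]
grip_width: 0.0003
```

```bash
python3 - <<'E'
from h import *
c=cam('wrist');P=np.array(env.get_obs()['tool_pos']); print(P)
for r in(273,275,277): print(onz(c,323,r,.002).round(4), (onz(c,323,r,.002)-P).round(4))
g=c['image'][255:300,300:345].max(2); print(g[::2,[5,10,15,20,25,30,35]])
E
```

```text
[ 0.55775365  0.11491995 -0.02490353]
[0.5703 0.1177 0.002 ] [0.0126 0.0028 0.0269]
[0.5692 0.1175 0.002 ] [0.0115 0.0026 0.0269]
[0.5681 0.1173 0.002 ] [0.0103 0.0024 0.0269]
[[218 218 217 219 221 219 218]
 [220 221 216 218 219 219 218]
 [218 219 218 219 219 216 215]
 [217 219 187 187 219 217 220]
 [217 217 114 108 109 170 188]
 [219 109 110 110 111 114 110]
 [219 114 111 111 112 106 112]
 [218 111 107 109 109 109 112]
 [112 111 112 110 111 111 108]
 [108 111 112 109 106 104 107]
 [ 97  34 106 108 111 109  37]
 [ 66  32  58  59  58  59  35]
 [ 61  36  42  43  39  40  37]
 [ 50  36  39  41  39  40  36]
 [ 36  33  39  43  39  42  34]
 [ 36  32  39  37  35  37  37]
 [ 31  34  39  36  36  36  36]
 [ 34  34  35  37  37  35  40]
 [ 36  33  33  35  34  34  25]
 [ 37  33  35  36  33  35  31]
 [ 35  29  35  36  34  36  29]
 [ 35  29  32  32  32  32  31]
 [ 40  30  35  30  36  32  34]]
```

```bash
sed -i "s/^a=list.*/a=list(map(float,sys.argv[1:]))\nfor i in range(2,len(a),4): a[i]-=.0265  # z given is fingertip z; tips stand 26.5 mm above the reported TCP (touch test)\nprint('tip z',round(p[2]+.0265,4))/" go.py; python3 go.py 0.5577 0.1149 0.028 9.2 .5587 .1419 .028 9.2 .5587 .1419 .0035 9.2
```

```text
t 8.6 pos [ 0.5578  0.1149 -0.0249] rot [-179.8    0.7    9.5] F [-2.7 -1.   8.2] w 0.0005
tip z 0.0016
shift [-0.04 -0.01 -2.64] turn [-0.2  0.7  0.3] rows>= 0.6 per row [-0.04 -0.01 -2.64]
shift [ 0.53 -2.65 -0.  ] turn [0. 0. 0.] rows>= 0.7 per row [ 0.53 -2.65 -0.  ]
shift [ 0.   -0.    2.45] turn [0. 0. 0.] rows>= 0.6 per row [ 0.   -0.    2.45]
```

>>> servo_tool(
  plan=[
    [0.5,[0,0,-1.3],[-0.1,0.4,0.2]],
    [0.5,[0,0,-1.3],[-0.1,0.3,0.1]],
    [0.5,[0.2,-0.9,0],[0,0,0]],
    [0.5,[0.2,-0.9,0],[0,0,0]],
    [0.5,[0.1,-0.8,0],[0,0,0]],
    [0.5,[0,0,0],[0,0,0]],
    [0.5,[0,0,0],[0,0,0]],
  ],
)

```text
time_s: 9.15
tool_pos: [0.5597, 0.1456, 0.0048]
tool_rot: [180.0, -0.3, 9.2]
force: [0.5, -0.2, -0.2]
grip_width: 0.0386
```

```bash
python3 go.py .5587 .1419 .0035 9.2
```

```text
t 9.2 pos [0.5597 0.1456 0.0048] rot [180.   -0.3   9.2] F [ 0.5 -0.2 -0.2] w 0.0386
tip z 0.0313
shift [-0.17  0.35  2.78] turn [ 0.  -0.3  0. ] rows>= 0.7 per row [-0.17  0.35  2.78]
```

>>> servo_tool(
  plan=[
    [0.5,[-0.1,0.25,0],[0,-0.3,0]],
    [0.5,[0,0,0.9],[0,0,0]],
    [0.5,[0,0,0.9],[0,0,0]],
    [0.5,[0,0,0.6],[0,0,0]],
    [0.5,[0,0,0.15],[0,0,0]],
  ],
)

```text
time_s: 9.57
tool_pos: [0.558, 0.1422, -0.0247]
tool_rot: [180.0, 0.2, 9.2]
force: [-0.0, 1.1, 0.4]
grip_width: 0.0436
```

```bash
python3 go.py .5587 .1419 .0035 9.2
```

```text
t 9.6 pos [ 0.558   0.1422 -0.0247] rot [180.    0.2   9.2] F [-0.   1.1  0.4] w 0.0436
tip z 0.0018
shift [ 0.07  0.04 -0.17] turn [0.  0.2 0. ] rows>= 0.0 per row [ 0.07  0.04 -0.17]
```

>>> servo_tool(
  plan=[
    [0.3,[0,0,-0.15],[0,0,0]],
    [0,[0,0,0],[0,0,0]],
    [0,[0,0,0],[0,0,0]],
    [0,[0,0,0],[0,0,0]],
    [0,[0,0,0],[0,0,0]],
    [0,[0,0,0],[0,0,0]],
    [0,[0,0,0],[0,0,0]],
    [0,[0,0,0],[0,0,0]],
  ],
  force=58,
)

```text
time_s: 10.23
tool_pos: [0.5573, 0.1412, -0.0243]
tool_rot: [180.0, 0.3, 9.2]
force: [-0.7, 1.1, -0.9]
grip_width: 0.0156
```

```bash
python3 go.py .5587 .1419 .10 9.2 0.39 0.323 0.1 4.6
```

```text
t 10.2 pos [ 0.5573  0.1412 -0.0243] rot [180.    0.3   9.2] F [-0.7  1.1 -0.9] w 0.0156
tip z 0.0022
shift [ 0.09 -0.04 -9.78] turn [ 0.   0.3 -0. ] rows>= 2.4 per row [ 0.03 -0.01 -3.26]
shift [-13.76 -20.57  -0.  ] turn [ 0.  -0.   4.6] rows>= 6.0 per row [-1.97 -2.94 -0.  ]
```

>>> servo_tool(
  plan=[
    [0,[0,0,-1.5],[0,0,0]],
    [0,[0,0,-2.5],[0,0,0]],
    [0,[0,0,-2.5],[0,0,0]],
    [0,[0,0,-2.3],[0,0,0]],
    [0,[-2,0,-0.5],[0,0,0.6]],
    [0,[-2,-2,0],[0,0,0.6]],
    [0,[-2,-3,0],[0,0,0.6]],
    [0,[-2,-3,0],[0,0,0.6]],
    [0,[-2,-3,0],[0,0,0.6]],
    [0,[-2,-3,0],[0,0,0.6]],
    [0,[-1.2,-3,0],[0,0,0.6]],
    [0,[-0.6,-2,0],[0,0,0.4]],
    [0,[0,-0.6,0],[0,0,0]],
    [0,[0,0,0],[0,0,0]],
    [0,[0,0,0],[0,0,0]],
  ],
)

```text
time_s: 11.48
tool_pos: [0.3933, 0.3228, 0.0745]
tool_rot: [179.8, 0.0, 4.1]
force: [0.7, 0.2, -0.9]
grip_width: 0.0153
```

```bash
python3 go.py 0.396 0.323 0.05 4.6; python3 - <<'E'
from h import *
c=cam('wrist'); cv2.imwrite('pics/w8.png',c['image'])
E
```

```text
t 11.5 pos [0.3933 0.3228 0.0745] rot [179.8   0.    4.1] F [ 0.7  0.2 -0.9] w 0.0153
tip z 0.101
shift [ 0.27 -0.02  5.1 ] turn [ 0.2  0.  -0.5] rows>= 1.2 per row [ 0.14 -0.01  2.55]
```

View pics/w8.png

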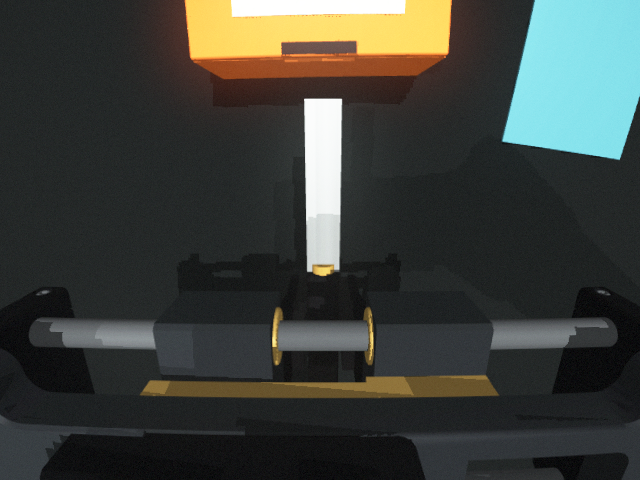

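Spatula is held with its blade straight; tip at (323,98), slot stripe centred at (319,48).

```bash
python3 - <<'E'
from h import *
c=cam('wrist'); P=np.array(env.get_obs()['tool_pos'])
for p in((190,62),(450,55),(282,54),(357,53),(319,53.5)): print('lid low edge',p,onz(c,*p,.060).round(4))
for p in((187,58),(451,53)): print('lid top',onz(c,*p,.066).round(4))
for z in(.105,.108): print('tip',onz(c,323,98,z).round(4),'start',onz(c,323,270,z).round(4))
print(P)
E
```

```text
lid low edge (190, 62) [0.5091 0.4052 0.06  ]
lid low edge (450, 55) [0.5229 0.2617 0.06  ]
lid low edge (282, 54) [0.5161 0.3543 0.06  ]
lid low edge (357, 53) [0.5195 0.3133 0.06  ]
lid low edge (319, 53.5) [0.5178 0.334  0.06  ]
lid top [0.51   0.4045 0.066 ]
lid top [0.5225 0.2634 0.066 ]
tip [0.4902 0.3301 0.105 ] start [0.4092 0.3244 0.105 ]
tip [0.4899 0.3301 0.108 ] start [0.4104 0.3245 0.108 ]
[0.39410307 0.32169665 0.07439546]
```

>>> servo_tool(
  plan=[
    [0,[0,-0.1,1.2],[0.2,0,-0.3]],
    [0,[0,0,1.5],[0,0,-0.3]],
    [0,[0,0,1.2],[0,0,0]],
    [0,[0,0,0.8],[0,0,0]],
    [0,[0,0,0.2],[0,0,0]],
    [0,[0,0,0],[0,0,0]],
    [0,[0,0,0],[0,0,0]],
  ],
)

```text
time_s: 12.17
tool_pos: [0.3984, 0.3145, 0.0191]
tool_rot: [179.8, 0.1, 3.9]
force: [-0.5, -0.1, 0.1]
grip_width: 0.0157
```

```bash
python3 - <<'E'
from h import *
c=cam('wrist'); o=env.get_obs(); P=np.array(o['tool_pos']); print(P,o['tool_rot'])
H=cv2.cvtColor(c['image'],cv2.COLOR_BGR2HSV); m=cv2.inRange(H,(0,0,150),(180,60,255)); m[:60]=0;m[:, :280]=0; m[:,370:]=0;m[275:]=0
k=max(cv2.findContours(m,0,1)[0],key=cv2.contourArea); b=cv2.boxPoints(cv2.minAreaRect(k)); print(b.tolist())
print([onz(c,*p,P[2]+.0333).round(4).tolist() for p in b])
cv2.imwrite('pics/w9.png',c['image'])
E
```

```text
[0.39852472 0.3145558  0.01926873] [1.79790903e+02 1.23823099e-01 3.85754347e+00]
[[303.9999694824219, 99.0], [340.9999694824219, 99.0], [340.9999694824219, 270.9999694824219], [303.9999694824219, 270.9999694824219]]
[[0.4937, 0.3301, 0.0526], [0.4947, 0.3142, 0.0526], [0.4152, 0.3076, 0.0526], [0.414, 0.326, 0.0526]]
```

>>> servo_tool(
  plan=[
    [0,[0,-0.4,-0.15],[0,0,-0.4]],
    [0,[0,-0.3,-0.15],[0,0,-0.4]],
    [0,[0,-0.15,-0.05],[0,0,0]],
    [0,[0,0,0],[0,0,0]],
  ],
)

```text
time_s: 12.55
tool_pos: [0.3991, 0.3253, 0.025]
tool_rot: [179.9, -0.1, 4.8]
force: [0.3, -0.0, -1.4]
grip_width: 0.0155
```

```bash
cat > tip.py <<'E'
from h import *
o=env.get_obs(); P=np.array(o['tool_pos']); Rm=R.from_euler('xyz',o['tool_rot'],degrees=True)
tip=P+Rm.apply([.0961,0,-.0333]); ref=np.array([.517,.3337]); y=np.radians(4.8); d=tip[:2]-ref
print('t',round(o['time_s'],1),'rot',np.round(o['tool_rot'],1),'tip in case-front frame: in %.4f left %.4f z %.4f'%(d@[np.cos(y),np.sin(y)],d@[-np.sin(y),np.cos(y)],tip[2]),'F',np.round(o['force'],1),'T',np.round(o['wrist_torque'],2))
E
python3 tip.py
```

```text
t 12.6 rot [ 1.799e+02 -1.000e-01  4.800e+00] tip in case-front frame: in -0.0222 left 0.0015 z 0.0584 F [ 0.3 -0.  -1.4] T [ 0.01  0.01 -0.01]
```

>>> servo_tool(
  plan=[
    [0,[0,0.05,0.15],[0,0,0]],
    [0,[0,0.05,0],[0,0,0]],
    [0,[0.4,0,0],[0,0,0]],
    [0,[0.5,0,0],[0,0,0]],
    [0,[0.2,0,0],[0,0,0]],
    [0,[0,0,0],[0,0,0]],
  ],
)

```text
time_s: 13.05
tool_pos: [0.4118, 0.3258, 0.0242]
tool_rot: [179.9, -0.2, 4.8]
force: [-1.0, 0.0, 0.1]
grip_width: 0.0153
```

```bash
python3 tip.py
```

```text
t 13.1 rot [179.9  -0.2   4.8] tip in case-front frame: in -0.0095 left 0.0010 z 0.0578 F [-1.   0.   0.1] T [ 0.06 -0.01  0.04]
```

>>> servo_tool(
  plan=[
    [0,[0,0,0.12],[0,0.2,0]],
    [0,[0,0,0.05],[0,0,0]],
    [0,[0.4,0,0.02],[0,0,0]],
    [0,[0.5,0,0],[0,0,0]],
    [0,[0.5,0,0],[0,0,0]],
    [0,[0.2,0,0],[0,0,0]],
    [0,[0,0,0],[0,0,0]],
  ],
)

```text
time_s: 13.63
tool_pos: [0.4298, 0.3268, 0.0218]
tool_rot: [179.9, -0.4, 4.8]
force: [0.2, -0.3, -0.9]
grip_width: 0.015
```

```bash
python3 tip.py
```

```text
t 13.6 rot [179.9  -0.4   4.8] tip in case-front frame: in 0.0084 left 0.0004 z 0.0557 F [ 0.2 -0.3 -0.9] T [0.01 0.05 0.02]
```

>>> servo_tool(
  plan=[
    [0,[0.4,0,0],[0,0,0]],
    [0,[0.5,0,0],[0,0,0]],
    [0,[0.4,0,0],[0,0,0]],
    [0,[0,0,0],[0,0,0]],
    [0,[0,0,-0.3],[0,0,0]],
    [0,[0,0,-0.4],[0,0,0]],
    [0,[0,0,-0.4],[0,0,0]],
  ],
)

```text
time_s: 14.22
tool_pos: [0.4437, 0.3274, 0.0322]
tool_rot: [179.9, -0.2, 4.7]
force: [0.8, -0.4, -3.5]
grip_width: 0.0153
```

```bash
python3 tip.py
```

```text
t 14.2 rot [179.9  -0.2   4.7] tip in case-front frame: in 0.0224 left -0.0002 z 0.0659 F [ 0.8 -0.4 -3.5] T [ 0.12 -0.02  0.02]
```

>>> servo_tool(
  plan=[
    [0,[0,0,-0.4],[0,0,0]],
    [0,[0,0,-0.4],[0,0,0]],
    [0,[0,0,-0.4],[0,0,0]],
    [0,[0.1,0,-0.4],[0,0,0]],
    [0,[0.1,0,-0.4],[0,0,0]],
    [0,[0.2,0,-0.4],[0,0,0]],
    [0,[0.2,0,-0.4],[0,0,0]],
    [0,[0.2,0,-0.4],[0,0,0]],
    [0,[0,0,0],[0,0,0]],
  ],
)

```text
time_s: 14.97
tool_pos: [0.4504, 0.3275, 0.068]
tool_rot: [179.8, -0.1, 4.8]
force: [-0.0, -0.7, -1.0]
grip_width: 0.0153
```

```bash
python3 tip.py; python3 - <<'E'
from h import *
s=cam('scene'); w=cam('wrist')
cv2.imwrite('pics/c10.png',np.hstack([cv2.resize(s['image'][60:210,340:500],(400,375)),cv2.resize(w['image'],(400,375))]))
E
```

```text
t 15.0 rot [ 1.798e+02 -1.000e-01  4.800e+00] tip in case-front frame: in 0.0292 left -0.0005 z 0.1015 F [-0.  -0.7 -1. ] T [-0.05  0.14 -0.02]
```

View pics/c10.png

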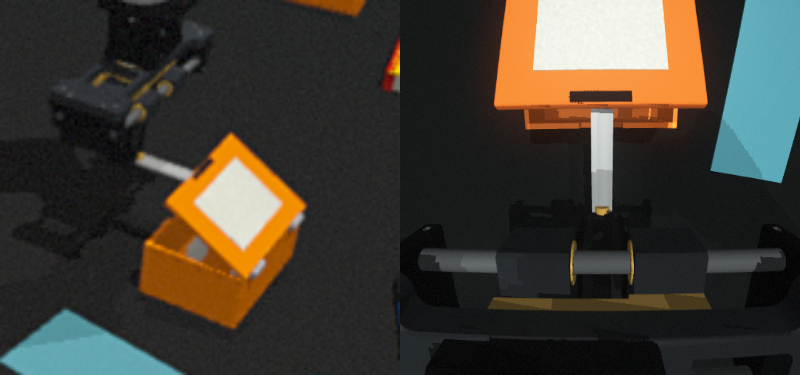

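The lid is up on the blade by about 0.4 rad (slot stripe at (600,96), blade still under it). Carrying on along the arc.

>>> servo_tool(
  plan=[
    [0,[0.25,0,-0.45],[0,0,0]],
    [0,[0.25,0,-0.45],[0,0,0]],
    [0,[0.3,0,-0.45],[0,0,0]],
    [0,[0.3,0,-0.45],[0,0,0]],
    [0,[0.3,0,-0.45],[0,0,0]],
    [0,[0.3,0,-0.45],[0,0,0]],
    [0,[0.4,0,-0.4],[0,0,0]],
    [0,[0.4,0,-0.4],[0,0,0]],
    [0,[0.4,0,-0.4],[0,0,0]],
    [0,[0.4,0,-0.4],[0,0,0]],
    [0,[0.4,0,-0.3],[0,0,0]],
    [0,[0,0,0],[0,0,0]],
  ],
)

```text
time_s: 16.07
tool_pos: [0.4893, 0.3309, 0.1177]
tool_rot: [179.7, 0.1, 4.8]
force: [-0.4, 0.0, -2.6]
grip_width: 0.0155
```

```bash
python3 tip.py
```

```text
t 16.1 rot [1.797e+02 1.000e-01 4.800e+00] tip in case-front frame: in 0.0684 left -0.0003 z 0.1508 F [-0.4  0.  -2.6] T [-0.05  0.31  0.02]
```

>>> servo_tool(
  plan=[
    [0,[0.4,0,0],[0,0,0]],
    [0,[0.4,0,0.1],[0,0,0]],
    [0,[0.4,0,0.15],[0,0,0]],
    [0,[0.4,0,0.15],[0,0,0]],
    [0,[0.4,0,0.15],[0,0,0]],
    [0,[0.4,0,0.15],[0,0,0]],
    [0,[0.4,0,0.15],[0,0,0]],
    [0,[0.4,0,0.1],[0,0,0]],
    [0,[0,0,0],[0,0,0]],
  ],
)

```text
time_s: 16.82
tool_pos: [0.5253, 0.335, 0.1081]
tool_rot: [179.8, -0.0, 4.8]
force: [-0.1, 0.2, -0.7]
grip_width: 0.0152
```

```bash
python3 tip.py
```

```text
t 16.8 rot [179.8  -0.    4.8] tip in case-front frame: in 0.1045 left 0.0008 z 0.1414 F [-0.1  0.2 -0.7] T [0.04 0.1  0.01]
```

>>> servo_tool(
  plan=[
    [0,[0.3,0,0],[0,0,0]],
    [0,[0.2,0,0],[0,0,0]],
    [0,[0,0,0],[0,0,0]],
    [0,[0,0,0],[0,0,0]],
  ],
)

```text
time_s: 17.15
tool_pos: [0.5305, 0.3355, 0.1077]
tool_rot: [179.8, 0.1, 4.9]
force: [-1.5, -0.3, 0.7]
grip_width: 0.0153
```

```bash
python3 tip.py; python3 - <<'E'
from h import *
s=cam('scene')
H=cv2.cvtColor(s['image'],cv2.COLOR_BGR2HSV); m=cv2.inRange(H,(5,120,60),(22,255,255)); m[:80]=0; m[:, :330]=0; m[215:]=0
k=max(cv2.findContours(m,0,2)[0],key=cv2.contourArea); print(cv2.approxPolyDP(k,3,True)[:,0].tolist())
# predict lid outer corners for angles
y=np.radians(4.8); X=np.array([np.cos(y),np.sin(y),0]);Y=np.array([-np.sin(y),np.cos(y),0]);Z=np.array([0,0,1]); hinge=np.array([.517,.3337,.06])+.105*X
for th in(1.3,1.4,1.5,1.6,1.65): print(th,[proj(s,hinge+w*Y+.105*(-np.cos(th)*X+np.sin(th)*Z)+t*(np.sin(th)*X+np.cos(th)*Z)).round(1).tolist() for w in(-.07,.07) for t in(0,.006)])
E
```

```text
t 17.1 rot [1.798e+02 1.000e-01 4.900e+00] tip in case-front frame: in 0.1097 left 0.0009 z 0.1409 F [-1.5 -0.3  0.7] T [-0.01  0.36 -0.05]
[[474, 109], [447, 138], [421, 131], [397, 157], [395, 175], [433, 191], [456, 163]]
1.3 [[433.2, 133.3], [435.7, 133.6], [458.7, 105.6], [461.0, 105.7]]
1.4 [[437.5, 134.0], [440.0, 134.5], [462.8, 106.0], [465.2, 106.4]]
1.5 [[441.9, 135.1], [444.4, 135.8], [467.0, 106.9], [469.4, 107.5]]
1.6 [[446.3, 136.5], [448.8, 137.5], [471.1, 108.2], [473.5, 109.0]]
1.65 [[448.5, 137.4], [450.9, 138.5], [473.2, 109.0], [475.5, 109.9]]
```

```bash
python3 go.py .45 .328 .134 4.8 .5587 .1419 .10 5 .5587 .1419 .003 5
```

```text
t 17.2 pos [0.5305 0.3355 0.1077] rot [1.798e+02 1.000e-01 4.800e+00] F [-1.4  0.2  0.3] w 0.0154
tip z 0.1342
shift [-8.08  0.06  0.03] turn [0.2 0.1 0. ] rows>= 2.0 per row [-4.04  0.03  0.01]
shift [ 9.27 19.45  3.4 ] turn [ 0.   0.  -0.2] rows>= 5.3 per row [1.55 3.24 0.57]
shift [ 0.  -0.   9.7] turn [0. 0. 0.] rows>= 2.4 per row [ 0.   -0.    3.23]
```

>>> servo_tool(
  plan=[
    [0,[-1.5,0,0],[0,0,0]],
    [0,[-2,0,0],[0,0,0]],
    [0,[-2,0,0],[0,0,0]],
    [0,[-1.5,0,0],[0,0,0]],
    [0,[-0.8,0,0],[0,0,0]],
    [0,[0,1.5,0],[0,0,0]],
    [0,[0,2.5,0],[0,0,0]],
    [0,[0.5,2.5,0],[0,0,0]],
    [0,[1,2.5,0],[0,0,0]],
    [0,[1.5,2.5,0],[0,0,0]],
    [0,[2,2.5,0],[0,0,0]],
    [0,[2,2,0.6],[0,0,0]],
    [0,[1.6,1.5,1],[0,0,0]],
    [0,[0.6,0.8,1],[0,0,0]],
    [0,[0,0,0.5],[0,0,0]],
    [0,[0,0,0],[0,0,0]],
  ],
)

```text
time_s: 18.53
tool_pos: [0.5717, 0.1464, 0.0813]
tool_rot: [179.8, -1.4, 4.9]
force: [-0.0, 0.7, -1.1]
grip_width: 0.0152
```

```bash
python3 go.py .5587 .1419 .003 5;  python3 tip.py
```

```text
t 18.5 pos [0.5717 0.1464 0.0813] rot [179.8  -1.4   4.9] F [-0.   0.7 -1.1] w 0.0152
tip z 0.1078
shift [-1.59  0.29 10.44] turn [ 0.2 -1.4 -0.1] rows>= 2.6 per row [-0.53  0.1   3.48]
t 18.5 rot [179.8  -1.4   4.9] tip in case-front frame: in 0.1341 left -0.1909 z 0.1169 F [-0.   0.7 -1.1] T [0.03 0.11 0.02]
```

>>> servo_tool(
  plan=[
    [0,[-0.8,0.1,0.8],[0.2,-0.7,0]],
    [0,[-0.7,0.1,1.5],[0,-0.7,0]],
    [0,[0,0,1.8],[0,0,0]],
    [0,[0,0,1.8],[0,0,0]],
    [0,[0,0,1.5],[0,0,0]],
    [0,[0,0,0.8],[0,0,0]],
    [0,[0,0,0.3],[0,0,0]],
    [0,[0,0,0],[0,0,0]],
  ],
)

```text
time_s: 19.2
tool_pos: [0.545, 0.1526, -0.0108]
tool_rot: [-179.9, 0.5, 5.9]
force: [-0.6, -0.3, -0.3]
grip_width: 0.0154
```

```bash
python3 go.py .5587 .1419 .003 5;  python3 - <<'E'
from h import *
c=cam('wrist'); o=env.get_obs(); P=np.array(o['tool_pos'])
H=cv2.cvtColor(c['image'],cv2.COLOR_BGR2HSV); m=cv2.inRange(H,(0,0,150),(180,60,255)); m[:60]=0;m[:, :260]=0; m[:,390:]=0;m[275:]=0
k=max(cv2.findContours(m,0,2)[0],key=cv2.contourArea); b=cv2.boxPoints(cv2.minAreaRect(k)); print(b.tolist())
print([onz(c,*p,P[2]+.0333).round(4).tolist() for p in b])
E
```

```text
t 19.2 pos [ 0.545   0.1526 -0.0108] rot [-179.9    0.5    5.9] F [-0.6 -0.3 -0.3] w 0.0154
tip z 0.0157
shift [1.26 1.21 1.26] turn [-0.1  0.5  0.9] rows>= 0.5 per row [1.26 1.21 1.26]
[[304.0, 98.0], [342.0, 98.0], [342.0, 271.0], [304.0, 271.0]]
[[0.6403, 0.1714, 0.023], [0.642, 0.1551, 0.023], [0.5625, 0.1457, 0.023], [0.5606, 0.1645, 0.023]]
```

>>> servo_tool(
  plan=[
    [0,[0.6,0.5,0.2],[0,0.3,0.5]],
    [0,[0.5,0.4,0.3],[0,0.2,0.3]],
    [0,[0,0.1,0.3],[0,0,0]],
    [0,[0,0,0.2],[0,0,0]],
    [0,[0,0,0],[0,0,0]],
  ],
)

```text
time_s: 19.67
tool_pos: [0.5614, 0.1435, -0.0181]
tool_rot: [-179.9, -0.4, 4.9]
force: [-0.8, 0.7, -0.6]
grip_width: 0.0154
```

```bash
python3 go.py .5587 .1419 .003 5
```

```text
t 19.7 pos [ 0.5614  0.1435 -0.0181] rot [-179.9   -0.4    4.9] F [-0.8  0.7 -0.6] w 0.0154
tip z 0.0084
shift [-0.29  0.14  0.54] turn [-0.1 -0.4 -0.1] rows>= 0.2 per row [-0.29  0.14  0.54]
```

>>> servo_tool(
  plan=[
    [0,[-0.1,0.1,0.2],[0,-0.3,0]],
    [0,[0,0,0.15],[0,0,0]],
    [0,[0,0,0.1],[0,0,0]],
    [0,[0,0,0.05],[0,0,0]],
    [0,[0,0,0],[0,0,0]],
    [0.5,[0,0,0],[0,0,0]],
    [0.5,[0,0,0],[0,0,0]],
    [0.5,[0,0,0],[0,0,0]],
    [0.5,[0,0,0],[0,0,0]],
    [0.5,[0,0,-0.5],[0,0,0]],
    [0.5,[0,0,-1.5],[0,0,0]],
    [0.5,[0,0,-3],[0,0,0]],
    [0.2,[0,0,-3],[0,0,0]],
    [0,[0,0,-3],[0,0,0]],
    [0,[0,0,0],[0,0,0]],
  ],
  force=20,
)

```text
time_s: 20.92
tool_pos: [0.5587, 0.1427, 0.0913]
tool_rot: [-179.8, 0.1, 5.0]
force: [0.2, 1.0, 0.1]
grip_width: 0.031
```

```bash
cat > fr.py <<'E'
# frames
from h import *
cy=np.radians(4.8); CX=np.array([np.cos(cy),np.sin(cy)]); CY=np.array([-CX[1],CX[0]]); CF=np.array([.517,.3337]); CC=CF+.0525*CX
E
python3 - <<'E'
from h import *
import m2
print('spatula',[onz(m2.t,*p,.009).round(4).tolist() for e in m2.spat(m2.t,(215,195,275,295)) for p in e])
for k in m2.blobs(m2.masks(m2.t)['white'],300,1500):
    x=cv2.minAreaRect(k)
    if 300<x[0][0]<460 and x[0][1]>200: print('w',np.round(x[0]),m2.quad(k,m2.t,.0575))
# dryer front edge: column gradients
g=cv2.cvtColor(m2.t['image'],cv2.COLOR_BGR2GRAY).astype(float)
pts=[]
for u in range(310,446,8):
    d=np.diff(cv2.GaussianBlur(g,(1,5),0)[275:305,u]); v=275+np.argmin(d)+.5; pts.append(onz(m2.t,u,v,.055)[:2])
pts=np.array(pts); f=np.polyfit(pts[:,1],pts[:,0],1); print('edge x = %.4f + %.4f*y'%(f[1],f[0]),np.abs(np.polyval(f,pts[:,1])-pts[:,0]).max())
E
python3 go.py 0.56 -0.07 0.09 4
```

```text
spatula [[0.6227, 0.1586, 0.009], [0.6229, 0.1403, 0.009], [0.6571, 0.1505, 0.009], [0.6254, 0.1495, 0.009]]
w [320. 256.] (array([ 0.5477, -0.0605]), array([0.058 , 0.0821]), np.float64(5.9))
w [404. 250.] (array([ 0.5656, -0.2699]), array([0.0583, 0.0829]), np.float64(3.8))
w [346. 246.] (array([ 0.5718, -0.1249]), array([0.0585, 0.0829]), np.float64(7.0))
w [375. 245.] (array([ 0.5772, -0.1985]), array([0.0578, 0.082 ]), np.float64(3.2))
w [430. 233.] (array([ 0.6077, -0.3352]), array([0.0586, 0.0829]), np.float64(8.2))
edge x = 0.4548 + -0.0692*y 0.001168110293514102
t 21.0 pos [0.5559 0.1415 0.0866] rot [-179.9    0.5    5. ] F [-0.6 -0.1 -0.1] w 0.0232
tip z 0.1131
shift [-1.42 21.1   2.29] turn [-0.1  0.5  1. ] rows>= 5.2 per row [-0.24  3.52  0.38]
```

>>> servo_tool(
  plan=[
    [0,[-0.1,2.5,0.2],[0,0.2,0.3]],
    [0,[-0.1,3.5,0.3],[0,0.2,0.3]],
    [0,[-0.2,3.5,0.4],[0,0.1,0.2]],
    [0,[-0.2,3.5,0.4],[0,0,0.2]],
    [0,[-0.2,3.5,0.4],[0,0,0]],
    [0,[-0.2,2.3,0.3],[0,0,0]],
    [0,[0,1,0],[0,0,0]],
    [0,[0,0,0],[0,0,0]],
    [0,[0,0,0],[0,0,0]],
  ],
)

```text
time_s: 21.77
tool_pos: [0.553, -0.0608, 0.0549]
tool_rot: [-179.6, 0.8, 4.4]
force: [1.0, 0.6, 0.4]
grip_width: 0.0003
```

```bash
python3 go.py 0.5567 -0.0595 0.062 4
```

```text
t 21.8 pos [ 0.553  -0.0608  0.0549] rot [-179.6    0.8    4.4] F [1.  0.6 0.4] w 0.0003
tip z 0.0814
shift [ 0.4  -0.09  1.93] turn [-0.4  0.8  0.4] rows>= 0.5 per row [ 0.4  -0.09  1.93]
```

>>> servo_tool(
  plan=[
    [0,[0.2,0,0.6],[-0.2,0.4,0.2]],
    [0,[0.2,0,0.7],[-0.2,0.4,0.2]],
    [0,[0,0,0.5],[0,0,0]],
    [0,[0,0,0.1],[0,0,0]],
    [0,[0,0,0.1],[0,0,0]],
    [0,[0,0,0.1],[0,0,0]],
    [0,[0,0,0.1],[0,0,0]],
  ],
)

```text
time_s: 22.35
tool_pos: [0.5574, -0.0491, 0.0306]
tool_rot: [-179.8, -0.0, 4.8]
force: [-2.8, -1.2, 9.3]
grip_width: 0.0006
```

```bash
python3 go.py 0.5567 -0.0595 0.0575 4
```

```text
t 22.4 pos [ 0.5574 -0.0491  0.0306] rot [-179.8   -0.     4.8] F [-2.8 -1.2  9.3] w 0.0006
tip z 0.0571
shift [-0.15  1.03 -0.05] turn [-0.2 -0.   0.8] rows>= 0.3 per row [-0.15  1.03 -0.05]
```

>>> servo_tool(
  plan=[
    [0,[0,0,-0.3],[0,0,0]],
    [0,[0,0.5,0],[0,0,0.4]],
    [0,[0,0.4,0],[0,0,0.3]],
    [0,[0,0,0],[0,0,0]],
    [0,[0,0,0.1],[0,0,0]],
    [0,[0,0,0.1],[0,0,0]],
    [0,[0,0,0.1],[0,0,0]],
    [0,[0,0,0.05],[0,0,0]],
  ],
)

```text
time_s: 23.02
tool_pos: [0.5592, -0.0599, 0.0308]
tool_rot: [-179.8, -0.2, 3.9]
force: [-0.2, -0.4, -0.2]
grip_width: 0.0004
```

```bash
python3 go.py 0.5567 -0.0595 0.0575 4
```

```text
t 23.0 pos [ 0.5592 -0.0599  0.0308] rot [-179.8   -0.2    3.9] F [-0.2 -0.4 -0.2] w 0.0004
tip z 0.0573
shift [-0.24 -0.06 -0.02] turn [-0.2 -0.2 -0.1] rows>= 0.1 per row [-0.24 -0.06 -0.02]
```

>>> servo_tool(
  plan=[
    [0,[0,0,0.08],[0,0,0]],
    [0,[-0.3,0,0.06],[0,0,0]],
    [0,[-0.6,0,0.06],[0,0,0]],
    [0,[-0.7,0,0.06],[0,0,0]],
    [0,[-0.7,0,0.06],[0,0,0]],
    [0,[-0.7,0,0.06],[0,0,0]],
    [0,[-0.7,0,0.06],[0,0,0]],
    [0,[0,0,0.05],[0,0,0]],
  ],
)

```text
time_s: 23.68
tool_pos: [0.5254, -0.0619, 0.0306]
tool_rot: [-180.0, -0.9, 4.0]
force: [-1.3, -0.6, 6.1]
grip_width: -0.0
```

```bash
python3 go.py .5 -.06 .0575 4; cat > pl.py <<'E'
from m2 import *
# plates as white quads, scene camera (unobstructed) and top
for nm,c in(('s',s),('t',t)):
    for k in blobs(masks(c)['white'],300,3500):
        q=quad(k,c,.0575)
        if .40<q[0][0]<.68 and -.40<q[0][1]<0: 
            x,y=q[0]; print(nm,q[0],q[1],q[2],'lx %.4f'%((x-(.4548-.0692*y))*.9976), 'px',np.round(cv2.minAreaRect(k)[0]))
E
python3 pl.py
```

```text
t 23.7 pos [ 0.5254 -0.0619  0.0306] rot [-180.    -0.9    4. ] F [-1.3 -0.6  6.1] w -0.0
tip z 0.0571
shift [-2.52 -0.36 -0.08] turn [-0.  -0.9 -0. ] rows>= 0.6 per row [-2.52 -0.36 -0.08]
s [ 0.606  -0.3346] [0.0588 0.0896] 7.0 lx 0.1277 px [245. 346.]
s [ 0.5641 -0.27  ] [0.0588 0.0927] 2.5 lx 0.0904 px [254. 309.]
s [ 0.5755 -0.1983] [0.0596 0.0928] 1.4 lx 0.1067 px [286. 288.]
s [ 0.5703 -0.125 ] [0.0593 0.0936] 5.2 lx 0.1066 px [309. 263.]
t [ 0.5656 -0.2699] [0.0583 0.0829] 3.8 lx 0.0919 px [404. 250.]
t [ 0.5773 -0.1987] [0.0575 0.0819] 3.2 lx 0.1085 px [376. 245.]
t [ 0.6077 -0.3352] [0.0586 0.0829] 8.2 lx 0.1294 px [430. 233.]
```

>>> servo_tool(
  plan=[
    [0,[-0.3,-0.05,0.06],[0,-0.3,0]],
    [0,[-0.6,-0.05,0.06],[0,-0.3,0]],
    [0,[-0.7,-0.05,0.06],[0,-0.3,0]],
    [0,[-0.7,-0.05,0.06],[0,0,0]],
    [0,[-0.7,0,0.06],[0,0,0]],
    [0,[-0.7,0,0.06],[0,0,0]],
    [0,[-0.6,0,0.06],[0,0,0]],
    [0,[0,0,0],[0,0,0]],
    [0,[0,0,-0.5],[0,0,0]],
    [0,[0,0,-1.5],[0,0,0]],
    [0,[0,0,-1.5],[0,0,0]],
    [0,[0,0,-0.5],[0,0,0]],
    [0,[0,0,0],[0,0,0]],
  ],
)

```text
time_s: 24.87
tool_pos: [0.4737, -0.0639, 0.0687]
tool_rot: [179.9, 0.0, 3.9]
force: [1.1, -0.0, 0.7]
grip_width: 0.0004
```

```bash
python3 go.py .44 -.06 .085 4; cat >> pl.py <<'E'
w=cam('wrist')
m=cv2.inRange(cv2.cvtColor(w['image'],cv2.COLOR_BGR2HSV),(0,0,150),(180,60,255)); cv2.imwrite('pics/wl.png',w['image'])
for k in blobs(m,2000,60000): print('w',quad(k,w,.0575),np.round(cv2.boxPoints(cv2.minAreaRect(k))).tolist())
E
python3 pl.py
```

```text
t 24.9 pos [ 0.4737 -0.0639  0.0687] rot [179.9   0.    3.9] F [ 1.1 -0.   0.7] w 0.0004
tip z 0.0952
shift [-3.34 -0.62  1.02] turn [ 0.1  0.  -0.1] rows>= 0.9 per row [-3.34 -0.62  1.02]
s [ 0.6062 -0.3347] [0.0585 0.0893] 7.0 lx 0.1279 px [245. 346.]
s [ 0.5635 -0.27  ] [0.0588 0.0915] 2.5 lx 0.0898 px [254. 309.]
s [ 0.5755 -0.1983] [0.0596 0.0928] 1.4 lx 0.1067 px [286. 288.]
s [ 0.5699 -0.1252] [0.058 0.093] 6.1 lx 0.1062 px [309. 263.]
t [ 0.5656 -0.2699] [0.0583 0.0829] 3.8 lx 0.0919 px [404. 250.]
t [ 0.5721 -0.1249] [0.0586 0.0829] 7.0 lx 0.1084 px [346. 246.]
t [ 0.5773 -0.1983] [0.0582 0.0819] 3.2 lx 0.1085 px [375. 245.]
t [ 0.6077 -0.3352] [0.0586 0.0829] 8.2 lx 0.1294 px [430. 233.]
w (array([ 0.4921, -0.0608]), array([0.0409, 0.0542]), np.float64(94.7)) [[276.0, 208.0], [366.0, 207.0], [367.0, 270.0], [277.0, 271.0]]
w (array([ 0.577 , -0.1992]), array([0.0551, 0.083 ]), np.float64(2.9)) [[512.0, 181.0], [536.0, 27.0], [627.0, 41.0], [604.0, 195.0]]
w (array([ 0.5722, -0.1261]), array([0.0547, 0.0823]), np.float64(11.7)) [[395.0, 33.0], [496.0, 32.0], [497.0, 183.0], [396.0, 184.0]]
```

>>> servo_tool(
  plan=[
    [1,[-0.8,0,0],[0,0,0]],
    [1,[-1,0,0],[0,0,0]],
    [1,[-0.7,0,0],[0,0,0]],
    [1,[-0.3,0,0],[0,0,0]],
    [1,[0,0,0],[0,0,0]],
    [1,[0,0,0],[0,0,0]],
    [1,[0,0,0],[0,0,0]],
    [1,[0,0,0],[0,0,0]],
    [1,[0,0,0],[0,0,0]],
  ],
)

```text
time_s: 25.77
tool_pos: [0.4392, -0.0655, 0.0644]
tool_rot: [-180.0, 0.4, 3.9]
force: [-0.7, -0.5, -0.2]
grip_width: 0.0526
```

```bash
python3 go.py .4452 -.0645 .046 4
```

```text
t 25.8 pos [ 0.4392 -0.0655  0.0644] rot [-180.     0.4    3.9] F [-0.7 -0.5 -0.2] w 0.0526
tip z 0.0909
shift [ 0.64 -0.05  4.49] turn [-0.   0.4 -0.1] rows>= 1.1 per row [ 0.32 -0.03  2.24]
```

>>> servo_tool(
  plan=[
    [1,[0.3,0,0],[0,0.2,0]],
    [1,[0.2,0,0],[0,0.2,0]],
    [1,[0,0,0.2],[0,0,0]],
    [1,[0,0,0.5],[0,0,0]],
    [1,[0,0,0.7],[0,0,0]],
    [1,[0,0,0.5],[0,0,0]],
    [1,[0,0,0],[0,0,0]],
  ],
)

```text
time_s: 26.35
tool_pos: [0.4458, -0.0647, 0.0435]
tool_rot: [-179.9, -0.1, 3.9]
force: [-0.7, -0.4, -0.5]
grip_width: 0.0861
```

```bash
python3 go.py .4452 -.0645 .046 4
```

```text
t 26.4 pos [ 0.4458 -0.0647  0.0435] rot [-1.799e+02 -1.000e-01  3.900e+00] F [-0.7 -0.4 -0.5] w 0.0861
tip z 0.07
shift [-0.06 -0.02  2.4 ] turn [-0.1 -0.1 -0.1] rows>= 0.6 per row [-0.06 -0.02  2.4 ]
```

>>> servo_tool(
  plan=[
    [1,[0,0,0.4],[0,0,0]],
    [1,[0,0,0.6],[0,0,0]],
    [1,[0,0,0.6],[0,0,0]],
    [1,[0,0,0.5],[0,0,0]],
    [1,[0,0,0.2],[0,0,0]],
    [1,[0,0,0],[0,0,0]],
    [0.5,[0,0,0],[0,0,0]],
    [0.5,[0,0,0],[0,0,0]],
    [0.5,[0,0,0],[0,0,0]],
    [0.5,[0,0,0],[0,0,0]],
    [0.5,[0,0,0],[0,0,0]],
    [0.5,[0,0,0],[0,0,0]],
    [0.5,[0,0,0],[0,0,0]],
    [0.5,[0,0,0],[0,0,0]],
  ],
  force=15,
)

```text
time_s: 27.52
tool_pos: [0.4457, -0.0646, 0.0178]
tool_rot: [-179.9, -0.1, 3.9]
force: [-0.2, -0.1, -0.5]
grip_width: 0.0545
```

```bash
python3 go.py .4452 -.0645 .1 4 .53 .335 .11 4.8
```

```text
t 27.5 pos [ 0.4457 -0.0646  0.0178] rot [-1.799e+02 -1.000e-01  3.900e+00] F [-0.2 -0.1 -0.5] w 0.0545
tip z 0.0443
shift [-0.04 -0.02 -5.57] turn [-0.1 -0.1 -0.1] rows>= 1.4 per row [-0.02 -0.01 -2.79]
shift [ 11.25 -39.26  -1.  ] turn [-0.   0.  -0.8] rows>= 10.0 per row [ 1.12 -3.93 -0.1 ]
```

>>> servo_tool(
  plan=[
    [0.5,[0,0,-0.3],[0,0,0]],
    [0.5,[0,0,-0.5],[0,0,0]],
    [0.5,[0,0,-0.8],[0,0,0]],
    [0.5,[0,0,-1],[0,0,0]],
    [0.5,[0,0,-1.2],[0,0,0]],
    [0.5,[0,0,-1.2],[0,0,0]],
    [0.5,[0,0,-0.8],[0,0,0]],
    [0.5,[0,0,0],[0,0,0]],
  ],
)

```text
time_s: 28.18
tool_pos: [0.4462, -0.0644, 0.0826]
tool_rot: [-180.0, -0.1, 3.9]
force: [1.0, -0.9, -0.5]
grip_width: 0.0543
```

```bash
python3 go.py .5424 .3358 .11 4.8; cat > held.py <<'E'
from m2 import *
w=cam('wrist'); o=env.get_obs(); P=np.array(o['tool_pos']); Rm=R.from_euler('xyz',o['tool_rot'],degrees=True).as_matrix()
m=cv2.inRange(cv2.cvtColor(w['image'],cv2.COLOR_BGR2HSV),(0,0,130),(180,60,255)); m[300:]=0
cv2.imwrite('pics/held.png',w['image'])
for k in blobs(m,2000,60000):
    b=cv2.boxPoints(cv2.minAreaRect(k))
    if abs(b[:,0].mean()-320)<60: 
        b=b[np.argsort(b[:,1])][:2]; print('rear edge in tool xy', [np.round(Rm.T@(onz(w,*p,P[2]+.0265+.0125)-P),4)[:2].tolist() for p in b], b.round(0).tolist())
E
python3 held.py
```

```text
t 28.2 pos [ 0.4462 -0.0644  0.0826] rot [-1.8e+02 -1.0e-01  3.9e+00] F [ 1.  -0.9 -0.5] w 0.0543
tip z 0.1091
shift [ 1.236e+01 -3.926e+01 -2.000e-02] turn [-0.  -0.1 -0.9] rows>= 10.0 per row [ 1.12 -3.57 -0.  ]
rear edge in tool xy [[0.0677, -0.0277], [0.0677, 0.0271]] [[262.0, 168.0], [386.0, 168.0]]
```

>>> servo_tool(
  plan=[
    [0.5,[0.3,-1,0],[0,0,-0.1]],
    [0.5,[0.6,-2,0],[0,0,-0.1]],
    [0.5,[1,-3,0],[0,0,-0.1]],
    [0.5,[1,-3.3,0],[0,0,-0.1]],
    [0.5,[1,-3.3,0],[0,0,-0.1]],
    [0.5,[1,-3.3,0],[0,0,-0.1]],
    [0.5,[1,-3.3,0],[0,0,-0.1]],
    [0.5,[1,-3.3,0],[0,0,-0.1]],
    [0.5,[1,-3.3,0],[0,0,-0.1]],
    [0.5,[1,-3.3,0],[0,0,0]],
    [0.5,[1,-3.3,0],[0,0,0]],
    [0.5,[1,-3,0],[0,0,0]],
    [0.5,[0.7,-2,0],[0,0,0]],
    [0.5,[0.3,-1,0],[0,0,0]],
    [0.5,[0,0,0],[0,0,0]],
    [0.5,[0,0,0],[0,0,0]],
  ],
)

```text
time_s: 29.67
tool_pos: [0.5229, 0.3573, 0.0663]
tool_rot: [-179.3, 1.6, 4.7]
force: [1.1, -0.5, -0.3]
grip_width: 0.0546
```

```bash
python3 go.py .5417 .3358 .024 4.8; python3 held.py; python3 - <<'E'
from h import *
w=cam('wrist'); g=w['image']
# case inside: side walls & ribs visibility: orange mask extents
H=cv2.cvtColor(g,cv2.COLOR_BGR2HSV); m=cv2.inRange(H,(5,100,60),(22,255,255))
for r in range(20,280,20): 
    i=np.flatnonzero(m[r]); print(r,(i.min(),i.max(),len(i)) if len(i) else None)
cv2.imwrite('pics/case.png',g)
E
```

```text
t 29.7 pos [0.5229 0.3573 0.0663] rot [-179.3    1.6    4.7] F [ 1.1 -0.5 -0.3] w 0.0546
tip z 0.0928
shift [1.88 2.38 6.8 ] turn [-0.7  1.6 -0.1] rows>= 1.8 per row [0.94 1.19 3.4 ]
rear edge in tool xy [[0.0662, -0.0283], [0.0663, 0.0254]] [[262.0, 169.0], [386.0, 169.0]]
20 (np.int64(171), np.int64(340), 57)
40 (np.int64(114), np.int64(639), 526)
60 (np.int64(122), np.int64(639), 518)
80 (np.int64(164), np.int64(587), 424)
100 (np.int64(208), np.int64(519), 312)
120 (np.int64(231), np.int64(486), 256)
140 (np.int64(233), np.int64(483), 251)
160 (np.int64(234), np.int64(481), 179)
180 (np.int64(236), np.int64(479), 114)
200 (np.int64(238), np.int64(615), 122)
220 (np.int64(240), np.int64(473), 113)
240 (np.int64(242), np.int64(471), 112)
260 (np.int64(244), np.int64(468), 109)
```

Correct position and level above the case, then look once.

>>> servo_tool(
  plan=[
    [0.5,[0.5,0.5,-0.4],[-0.4,0.6,0]],
    [0.5,[0.7,0.9,0],[-0.3,0.6,0]],
    [0.5,[0.5,0.7,0],[0,0.4,0]],
    [0.5,[0,0,0],[0,0,0]],
    [0.5,[0,0,0],[0,0,0]],
  ],
)

```text
time_s: 30.28
tool_pos: [0.548, 0.3268, 0.0724]
tool_rot: [179.6, -0.5, 4.1]
force: [0.3, 0.7, 0.5]
grip_width: 0.0543
```

```bash
python3 go.py .5417 .3358 .024 4.8; python3 held.py
```

```text
t 30.3 pos [0.548  0.3268 0.0724] rot [179.6  -0.5   4.1] F [0.3 0.7 0.5] w 0.0543
tip z 0.0989
shift [-0.63 -0.99  7.48] turn [ 0.4 -0.5 -0.7] rows>= 1.8 per row [-0.31 -0.49  3.74]
rear edge in tool xy [[0.0671, -0.027], [0.067, 0.0277]] [[262.0, 169.0], [386.0, 169.0]]
```

View pics/held.png

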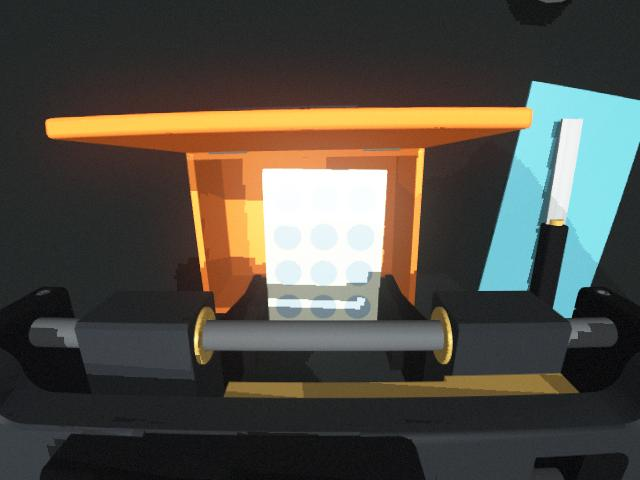

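The picture shows the lid upright (edge row ~120), the plate held level (263–386), the case rim corners at (188,152) and (425,148), and the spatula on its mat. Checking the case pose from the rim.

```bash
python3 - <<'E'
from fr import *
w=cam('wrist'); print(env.get_obs()['tool_pos'])
for p in((188,152),(425,148)): 
    q=onz(w,*p,.06); d=q[:2]-CC; print(q.round(4),'case frame',(d@CX).round(4),(d@CY).round(4))
# row profile of walls at row 220 
print(w['image'][215,180:260:3].tolist()[:0])
H=cv2.cvtColor(w['image'],cv2.COLOR_BGR2HSV)
for r in(170,190,210):
    m=cv2.inRange(H[r:r+1],(5,100,60),(22,255,255))[0]; i=np.flatnonzero(m); 
    for u in(i[0],i[i<440][-1]): d=onz(w,u,r,.06)[:2]-CC; print(r,u,(d@CX).round(4),(d@CY).round(4))
E
```

```text
[0.54697392 0.32835107 0.07217222]
[0.6136 0.4126 0.06  ] case frame 0.0504 0.0706
[0.6257 0.2745 0.06  ] case frame 0.0508 -0.0681
[]
170 188 0.04 0.0718
170 424 0.0381 -0.0684
190 191 0.0281 0.0713
190 423 0.0262 -0.0686
210 194 0.0158 0.0709
210 421 0.0139 -0.0682
```

>>> servo_tool(
  plan=[
    [0.5,[-0.2,-0.4,0],[0.2,-0.3,-0.3]],
    [0.5,[-0.2,-0.3,0.3],[0.2,-0.2,-0.3]],
    [0.5,[0,0,0.6],[0,0,0]],
    [0.5,[0,0,0.7],[0,0,0]],
    [0.5,[0,0,0.7],[0,0,0]],
    [0.5,[0,0,0.7],[0,0,0]],
    [0.5,[0,0,0.5],[0,0,0]],
    [0.5,[0,0,0.2],[0,0,0]],
    [0.5,[0,0,0],[0,0,0]],
  ],
)

```text
time_s: 31.23
tool_pos: [0.5391, 0.3377, 0.0293]
tool_rot: [-179.8, 0.3, 5.1]
force: [-0.5, -0.0, -0.5]
grip_width: 0.0545
```

```bash
python3 go.py .5411 .3370 .0225 4.8
```

```text
t 31.2 pos [0.5391 0.3377 0.0293] rot [-179.8    0.3    5.1] F [-0.5 -0.  -0.5] w 0.0545
tip z 0.0558
shift [0.21 0.09 3.33] turn [-0.2  0.3  0.3] rows>= 0.8 per row [0.21 0.09 3.33]
```

>>> servo_tool(
  plan=[
    [0.5,[0.15,0.05,0.3],[-0.1,0.3,0.2]],
    [0.5,[0,0,0.6],[0,0,0]],
    [0.5,[0,0,0.7],[0,0,0]],
    [0.5,[0,0,0.6],[0,0,0]],
    [0.5,[0,0,0.4],[0,0,0]],
    [0.5,[0,0,0.2],[0,0,0]],
    [0.5,[0,0,0],[0,0,0]],
  ],
)

```text
time_s: 31.82
tool_pos: [0.5413, 0.337, -0.0016]
tool_rot: [-180.0, -0.1, 4.8]
force: [0.1, -0.5, -0.4]
grip_width: 0.0542
```

```bash
python3 go.py .5411 .3370 .0225 4.8
```

```text
t 31.8 pos [ 0.5413  0.337  -0.0016] rot [-1.8e+02 -1.0e-01  4.8e+00] F [ 0.1 -0.5 -0.4] w 0.0542
tip z 0.0249
shift [-0.02 -0.    0.24] turn [-0.  -0.1  0. ] rows>= 0.1 per row [-0.02 -0.    0.24]
```

>>> servo_tool(
  plan=[
    [0.5,[0,0,0.12],[0,0,0]],
    [0.5,[0,0,0.1],[0,0,0]],
    [0.5,[0,0,0.05],[0,0,0]],
    [0.5,[0,0,0.05],[0,0,0]],
  ],
)

```text
time_s: 32.15
tool_pos: [0.5416, 0.3374, -0.0047]
tool_rot: [-179.9, -0.1, 4.8]
force: [-0.1, -0.1, 0.6]
grip_width: 0.0544
```

>>> servo_tool(
  plan=[
    [0.5,[0,0,0.05],[0,0,0]],
    [0.5,[0,0,0.05],[0,0,0]],
  ],
)

```text
time_s: 32.32
tool_pos: [0.5419, 0.3375, -0.0054]
tool_rot: [-179.9, -0.1, 4.8]
force: [-0.3, -0.1, 1.1]
grip_width: 0.0546
```

>>> servo_tool(
  plan=[
    [0.75,[0,0,0],[0,0,0]],
    [0.75,[0,0,0],[0,0,0]],
    [0.75,[0,0,0],[0,0,0]],
    [0.75,[0,0,0],[0,0,0]],
    [0.75,[0,0,-0.4],[0,0,0]],
    [0.75,[0,0,-0.7],[0,0,0]],
    [0.75,[0,0,-1],[0,0,0]],
    [0.75,[0,0,-1.5],[0,0,0]],
    [0.5,[0,0,-2],[0,0,0]],
    [0,[0,0,-2],[0,0,0]],
    [0,[0,0,-1],[0,0,0]],
    [0,[0,0,0],[0,0,0]],
  ],
)

```text
time_s: 33.32
tool_pos: [0.5418, 0.3382, 0.0891]
tool_rot: [-179.9, -0.2, 4.9]
force: [0.6, -0.1, -0.3]
grip_width: 0.0463
```

```bash
python3 go.py .579 -.124 .09 4; cat > pile.py <<'E'
from fr import *
import sys
from m2 import blobs,quad
z=float(sys.argv[1]); w=cam('wrist'); m=cv2.inRange(cv2.cvtColor(w['image'],cv2.COLOR_BGR2HSV),(0,0,120),(180,60,255)); m[300:]=0
cv2.imwrite('pics/pile.png',w['image'])
for k in blobs(m,2000,60000):
    q=quad(k,w,z); d=q[0]-CC; print('pile',q,'case frame',(d@CX).round(4),(d@CY).round(4),'rear edge',((np.array([onz(w,*p,z)[:2] for p in k[:,0]])-CC)@CX).max().round(4),np.round(cv2.boxPoints(cv2.minAreaRect(k))).tolist())
E
python3 pile.py .0345
```

```text
t 33.3 pos [0.5418 0.3382 0.0891] rot [-179.9   -0.2    4.9] F [ 0.6 -0.1 -0.3] w 0.0463
tip z 0.1156
shift [-0.22 46.37  2.45] turn [-0.1 -0.2  0.9] rows>= 11.3 per row [-0.02  3.86  0.2 ]
pile (array([0.5686, 0.3401]), array([0.0539, 0.0791]), np.float64(6.7)) case frame -0.0005 0.0021 rear edge 0.039 [[285.0, 156.0], [362.0, 156.0], [362.0, 262.0], [285.0, 262.0]]
```

>>> servo_tool(
  plan=[
    [0,[0,1,0],[0,0,0]],
    [0,[0,2,0],[0,0,0.1]],
    [0,[0,3,0],[0,0,0.1]],
    [0,[0,3,0],[0,0,0.1]],
    [0,[0,3,0],[0,0,0.1]],
    [0,[0,3,0],[0,0,0.1]],
    [0,[0,3,0],[0,0,0.1]],
    [0,[0,3,0],[0,0,0.1]],
    [0,[0,3,0],[0,0,0.1]],
    [0,[0,3,0],[0,0,0.1]],
    [0,[0,3,0],[0,0,0.1]],
    [0,[0,3,0],[0,0,0]],
    [0,[0,3,0],[0,0,0]],
    [0,[0,3,0],[0,0,0]],
    [0,[0,3,0],[0,0,0]],
    [0,[0,2.5,0],[0,0,0]],
    [0,[0,1,0],[0,0,0]],
    [0,[0,0,0],[0,0,0]],
  ],
)

```text
time_s: 34.97
tool_pos: [0.5523, -0.1543, 0.0603]
tool_rot: [-180.0, 2.5, 3.5]
force: [0.2, 1.0, 0.5]
grip_width: 0.0005
```

```bash
python3 go.py .579 -.124 .0575 4; python3 pl.py | grep -v ^t
```

```text
t 35.0 pos [ 0.5523 -0.1543  0.0603] rot [-180.     2.5    3.5] F [0.2 1.  0.5] w 0.0005
tip z 0.0868
shift [ 2.97 -2.86  2.8 ] turn [-0.   2.5 -0.5] rows>= 1.2 per row [ 1.49 -1.43  1.4 ]
s [ 0.606  -0.3348] [0.0585 0.0896] 7.0 lx 0.1277 px [245. 346.]
s [ 0.5636 -0.2703] [0.0582 0.0915] 2.5 lx 0.0899 px [254. 309.]
s [ 0.5887 -0.1976] [0.0589 0.0651] 0.4 lx 0.1199 px [291. 291.]
s [ 0.5838 -0.1234] [0.0584 0.0654] 4.8 lx 0.1202 px [315. 266.]
w (array([ 0.5657, -0.2713]), array([0.0556, 0.0874]), np.float64(3.9)) [[464.0, 319.0], [485.0, 186.0], [574.0, 200.0], [553.0, 333.0]]
w (array([ 0.5894, -0.1986]), array([0.055 , 0.0582]), np.float64(3.1)) [[359.0, 264.0], [364.0, 167.0], [461.0, 172.0], [456.0, 269.0]]
w (array([ 0.5842, -0.1223]), array([0.0554, 0.0567]), np.float64(7.6)) [[227.0, 174.0], [326.0, 168.0], [332.0, 262.0], [233.0, 269.0]]
w (array([ 0.6057, -0.3189]), array([0.0351, 0.0855]), np.float64(21.2)) [[581.0, 137.0], [639.0, 137.0], [639.0, 269.0], [581.0, 269.0]]
```

>>> servo_tool(
  plan=[
    [0,[0.6,-0.6,0],[0,0.7,-0.2]],
    [0,[1,-0.9,0],[0,0.9,-0.2]],
    [0,[1,-0.9,0],[0,0.7,0]],
    [0,[0.3,-0.3,0.2],[0,0,0]],
    [0,[0,0,0.6],[0,0,0]],
    [0,[0,0,0.6],[0,0,0]],
    [0,[0,0,0.3],[0,0,0]],
    [0,[0,0,0],[0,0,0]],
  ],
)

```text
time_s: 35.78
tool_pos: [0.5845, -0.1029, 0.0426]
tool_rot: [-179.7, -0.2, 5.4]
force: [-1.2, 0.2, -0.1]
grip_width: 0.0004
```

```bash
python3 go.py .579 -.124 .0575 4
```

```text
t 35.8 pos [ 0.5845 -0.1029  0.0426] rot [-179.7   -0.2    5.4] F [-1.2  0.2 -0.1] w 0.0004
tip z 0.0691
shift [-0.75  2.06  1.14] turn [-0.3 -0.2  1.4] rows>= 0.6 per row [-0.75  2.06  1.14]
```

>>> servo_tool(
  plan=[
    [0,[-0.2,0.5,0],[-0.1,0,0.5]],
    [0,[-0.3,0.6,0],[-0.1,0,0.5]],
    [0,[-0.2,0.5,0.2],[0,0,0.4]],
    [0,[0,0.2,0.2],[0,0,0]],
    [0,[0,0,0.2],[0,0,0]],
    [0,[0,0,0],[0,0,0]],
  ],
)

```text
time_s: 36.28
tool_pos: [0.5771, -0.1271, 0.0352]
tool_rot: [-179.9, -0.1, 3.5]
force: [-0.6, 0.6, -0.7]
grip_width: 0.0003
```

```bash
python3 go.py .579 -.124 .0575 4
```

```text
t 36.3 pos [ 0.5771 -0.1271  0.0352] rot [-1.799e+02 -1.000e-01  3.500e+00] F [-0.6  0.6 -0.7] w 0.0003
tip z 0.0617
shift [ 0.21 -0.3   0.42] turn [-0.1 -0.1 -0.5] rows>= 0.1 per row [ 0.21 -0.3   0.42]
```

>>> servo_tool(
  plan=[
    [0,[0.1,-0.25,0.1],[0,0,-0.3]],
    [0,[0,0,0.15],[0,0,0]],
    [0,[0,0,0.15],[0,0,0]],
    [0,[0,0,0.1],[0,0,0]],
    [0,[-0.3,0,0.06],[0,0,0]],
    [0,[-0.6,0,0.06],[0,0,0]],
    [0,[-0.7,0,0.06],[0,-0.1,0]],
    [0,[-0.7,0,0.06],[0,-0.1,0]],
    [0,[-0.7,0,0.06],[0,-0.1,0]],
    [0,[-0.7,0,0.06],[0,-0.1,0]],
    [0,[-0.7,0,0.06],[0,-0.1,0]],
    [0,[-0.7,0,0.06],[0,-0.1,0]],
    [0,[-0.4,0,0.06],[0,0,0]],
    [0,[0,0,0.05],[0,0,0]],
  ],
)

```text
time_s: 37.45
tool_pos: [0.5263, -0.1279, 0.0306]
tool_rot: [179.8, -0.5, 4.0]
force: [1.1, 1.5, 4.4]
grip_width: 0.0007
```

```bash
python3 go.py .482 -.131 .0575 4; python3 pl.py | grep ^w
```

```text
t 37.5 pos [ 0.5263 -0.1279  0.0306] rot [179.8  -0.5   4. ] F [1.1 1.5 4.4] w 0.0007
tip z 0.0571
shift [-4.44  0.   -0.08] turn [ 0.2 -0.5 -0. ] rows>= 1.1 per row [-2.22  0.   -0.04]
w (array([ 0.5478, -0.124 ]), array([0.0282, 0.055 ]), np.float64(93.9)) [[265.0, 229.0], [375.0, 229.0], [375.0, 281.0], [265.0, 281.0]]
w (array([ 0.5644, -0.2693]), array([0.0519, 0.0849]), np.float64(4.1)) [[535.0, 308.0], [565.0, 149.0], [657.0, 166.0], [627.0, 325.0]]
w (array([ 0.578 , -0.1997]), array([0.0553, 0.0812]), np.float64(3.0)) [[410.0, 279.0], [426.0, 115.0], [540.0, 126.0], [525.0, 290.0]]
```

>>> servo_tool(
  plan=[
    [0,[-0.3,0,0.06],[0,-0.1,0]],
    [0,[-0.6,0,0.06],[0,-0.1,0]],
    [0,[-0.7,0,0.06],[0,-0.1,0]],
    [0,[-0.7,0,0.06],[0,-0.1,0]],
    [0,[-0.7,0,0.06],[0,-0.1,0]],
    [0,[-0.7,0,0.06],[0,0,0]],
    [0,[-0.7,0,0.06],[0,0,0]],
    [0,[-0.4,0,0.06],[0,0,0]],
    [0,[0,0,0],[0,0,0]],
    [0,[0,0,-0.4],[0,0,0]],
    [0,[0,0,-0.8],[0,0,0]],
    [0.5,[0,0,-1],[0,0,0]],
    [1,[0,0,-0.6],[0,0,0]],
    [1,[0,0,0],[0,0,0]],
  ],
)

```text
time_s: 38.77
tool_pos: [0.4755, -0.1323, 0.0587]
tool_rot: [179.5, -0.3, 3.9]
force: [-0.2, 0.4, -0.4]
grip_width: 0.0133
```

```bash
cat > ov.py <<'E'
# after a drag: rear edge of the plate under the wrist camera -> grip pose
from m2 import *
w=cam('wrist'); m=cv2.inRange(cv2.cvtColor(w['image'],cv2.COLOR_BGR2HSV),(0,0,130),(180,60,255))
for k in blobs(m,1500,60000):
    b=cv2.boxPoints(cv2.minAreaRect(k)); 
    if abs(b[:,0].mean()-320)>70: continue
    b=b[np.argsort(b[:,1])][:2]; A,B=[onz(w,*p,.0575)[:2] for p in b]
    c=(A+B)/2; d=(A-B) if A[1]>B[1] else (B-A); yaw=np.degrees(np.arctan2(-d[0],d[1])); X=np.array([np.cos(np.radians(yaw)),np.sin(np.radians(yaw))]); pc=c-.04*X; lx=(pc[0]-(.4548-.0692*pc[1]))*.9976
    g=pc-X*(lx+.014); print('rear',c.round(4),'w',np.linalg.norm(d).round(4),'yaw',yaw.round(1),'centre',pc.round(4),'lx',lx.round(4),'grip at',g.round(4))
E
python3 ov.py;python3 go.py
```

```text
rear [ 0.5161 -0.1277] w 0.0546 yaw 5.3 centre [ 0.4762 -0.1314] lx 0.0123 grip at [ 0.45   -0.1338]
t 38.9 pos [ 0.4749 -0.1321  0.0574] rot [179.6  -0.2   3.9] F [-0.8 -0.2 -0.1] w 0.0247
tip z 0.0839
```

>>> servo_tool(
  plan=[
    [1,[-0.5,0,0],[0.2,0,-0.2]],
    [1,[-0.8,0,0],[0.2,0,-0.3]],
    [1,[-0.7,0,0],[0,0,0]],
    [1,[-0.3,0,0],[0,0,0]],
    [1,[0,0,0],[0,0,0]],
    [1,[0,0,0],[0,0,0]],
    [1,[0,0,0],[0,0,0]],
    [1,[0,0,0.3],[0,0,0]],
    [1,[0,0,0.5],[0,0,0]],
    [1,[0,0,0.3],[0,0,0]],
    [1,[0,0,0],[0,0,0]],
  ],
)

```text
time_s: 39.83
tool_pos: [0.4493, -0.133, 0.0434]
tool_rot: [-179.9, -0.1, 4.5]
force: [-0.0, 0.6, 0.4]
grip_width: 0.0863
```

```bash
python3 go.py .450 -.1338 .0465 4.8
```

```text
t 39.8 pos [ 0.4493 -0.133   0.0434] rot [-1.799e+02 -1.000e-01  4.500e+00] F [-0.   0.6  0.4] w 0.0863
tip z 0.0699
shift [0.06 0.09 2.34] turn [-0.1 -0.1 -0.3] rows>= 0.6 per row [0.06 0.09 2.34]
```

>>> servo_tool(
  plan=[
    [1,[0,0.05,0.4],[0,0,0]],
    [1,[0,0,0.6],[0,0,0]],
    [1,[0,0,0.6],[0,0,0]],
    [1,[0,0,0.4],[0,0,0]],
    [1,[0,0,0.15],[0,0,0]],
    [0.5,[0,0,0],[0,0,0]],
    [0.5,[0,0,0],[0,0,0]],
    [0.5,[0,0,0],[0,0,0]],
    [0.5,[0,0,0],[0,0,0]],
    [0.5,[0,0,0],[0,0,0]],
    [0.5,[0,0,0],[0,0,0]],
    [0.5,[0,0,0],[0,0,0]],
    [0.5,[0,0,0],[0,0,0]],
  ],
  force=15,
)

```text
time_s: 40.92
tool_pos: [0.4495, -0.1331, 0.0192]
tool_rot: [-179.8, -0.1, 4.5]
force: [0.3, 0.3, 0.2]
grip_width: 0.054
```

>>> servo_tool(
  plan=[
    [0.5,[0,0,-0.3],[0,0,0]],
    [0.5,[0,0,-0.5],[0,0,0]],
    [0.5,[0,0,-0.8],[0,0,0]],
    [0.5,[0,0,-1],[0,0,0]],
    [0.5,[0,0,-1.2],[0,0,0]],
    [0.5,[0,0,-1.2],[0,0,0]],
    [0.5,[0,0,-0.8],[0,0,0]],
    [0.5,[0,0,-0.3],[0,0,0]],
    [0.5,[0,0,0],[0,0,0]],
  ],
)

```text
time_s: 41.67
tool_pos: [0.4504, -0.1333, 0.0881]
tool_rot: [-179.9, -0.2, 4.5]
force: [-0.3, 0.5, -0.2]
grip_width: 0.0544
```

```bash
python3 held.py; python3 go.py .5413 .337 .11 4.8
```

```text
rear edge in tool xy [[0.0675, -0.0267], [0.0675, 0.0275]] [[264.0, 168.0], [387.0, 168.0]]
t 41.8 pos [ 0.4494 -0.1329  0.0866] rot [-1.798e+02 -1.000e-01  4.500e+00] F [0.4 0.5 0. ] w 0.0542
tip z 0.1131
shift [ 12.88 -46.11   0.49] turn [-0.2 -0.1 -0.3] rows>= 11.7 per row [ 1.07 -3.84  0.04]
```

>>> servo_tool(
  plan=[
    [0.5,[0.3,-1,0],[0,0,0]],
    [0.5,[0.5,-2,0],[0,0,0]],
    [0.5,[0.7,-2.5,0],[0,0,0]],
    [0.5,[0.7,-2.6,0],[0,0,0]],
    [0.5,[0.7,-2.6,0],[0,0,0]],
    [0.5,[0.7,-2.6,0],[0,0,0]],
    [0.5,[0.7,-2.6,0],[0,0,0]],
    [0.5,[0.7,-2.6,0],[0,0,0]],
    [0.5,[0.7,-2.6,0],[0,0,0]],
    [0.5,[0.7,-2.6,0],[0,0,0]],
    [0.5,[0.7,-2.6,0],[0,0,0]],
    [0.5,[0.7,-2.6,0],[0,0,0]],
    [0.5,[0.7,-2.6,0],[0,0,0]],
    [0.5,[0.7,-2.6,0],[0,0,0]],
    [0.5,[0.8,-2.6,0],[0,0,0]],
    [0.5,[0.8,-2.6,0],[0,0,0]],
    [0.5,[0.8,-2.2,0],[0,0,0]],
    [0.5,[0.5,-1.6,0],[0,0,0]],
    [0.5,[0.3,-0.8,0],[0,0,0]],
    [0.5,[0,0,0],[0,0,0]],
  ],
)

```text
time_s: 43.48
tool_pos: [0.5254, 0.3504, 0.0743]
tool_rot: [-179.1, 1.5, 4.5]
force: [-1.1, 0.3, -0.0]
grip_width: 0.0541
```

```bash
python3 go.py .5413 .337 .09 4.8
```

```text
t 43.5 pos [0.5254 0.3504 0.0743] rot [-179.1    1.5    4.5] F [-1.1  0.3 -0. ] w 0.0541
tip z 0.1008
shift [1.51 1.48 1.02] turn [-0.9  1.5 -0.3] rows>= 0.6 per row [1.51 1.48 1.02]
```

>>> servo_tool(
  plan=[
    [0.5,[0.4,0.4,0],[-0.4,0.6,-0.1]],
    [0.5,[0.5,0.4,0],[-0.4,0.5,-0.1]],
    [0.5,[0.2,0.2,0],[0,0.2,0]],
    [0.5,[0,0,0.2],[0,0,0]],
    [0.5,[0,0,0.3],[0,0,0]],
    [0.5,[0,0,0.2],[0,0,0]],
  ],
)

```text
time_s: 43.98
tool_pos: [0.5384, 0.3343, 0.0656]
tool_rot: [179.7, 0.2, 4.5]
force: [-0.4, -0.3, -0.2]
grip_width: 0.0544
```

```bash
python3 go.py .5413 .337 .026 4.8
```

```text
t 44.0 pos [0.5384 0.3343 0.0656] rot [179.7   0.2   4.5] F [-0.4 -0.3 -0.2] w 0.0544
tip z 0.0921
shift [ 0.33 -0.27  6.61] turn [ 0.3  0.2 -0.3] rows>= 1.6 per row [ 0.17 -0.14  3.3 ]
```

>>> servo_tool(
  plan=[
    [0.5,[0.15,-0.15,0.3],[0.2,0.1,-0.2]],
    [0.5,[0.1,-0.1,0.5],[0.1,0.1,-0.1]],
    [0.5,[0,0,0.6],[0,0,0]],
    [0.5,[0,0,0.6],[0,0,0]],
    [0.5,[0,0,0.6],[0,0,0]],
    [0.5,[0,0,0.6],[0,0,0]],
    [0.5,[0,0,0.6],[0,0,0]],
    [0.5,[0,0,0.5],[0,0,0]],
    [0.5,[0,0,0.3],[0,0,0]],
    [0.5,[0,0,0],[0,0,0]],
  ],
)

```text
time_s: 44.82
tool_pos: [0.5402, 0.3352, 0.0127]
tool_rot: [180.0, 0.1, 4.7]
force: [0.2, -0.6, 0.1]
grip_width: 0.0542
```

```bash
python3 go.py .5413 .337 .0255 4.8
```

```text
t 44.8 pos [0.5402 0.3352 0.0127] rot [1.8e+02 1.0e-01 4.7e+00] F [ 0.2 -0.6  0.1] w 0.0542
tip z 0.0392
shift [ 0.13 -0.17  1.37] turn [ 0.   0.1 -0.1] rows>= 0.3 per row [ 0.13 -0.17  1.37]
```

>>> servo_tool(
  plan=[
    [0.5,[0.1,-0.15,0.3],[0,0,0]],
    [0.5,[0,0,0.3],[0,0,0]],
    [0.5,[0,0,0.3],[0,0,0]],
    [0.5,[0,0,0.15],[0,0,0]],
    [0.5,[0,0,0.05],[0,0,0]],
    [0.5,[0,0,0.05],[0,0,0]],
  ],
)

```text
time_s: 45.32
tool_pos: [0.5423, 0.338, 0.0022]
tool_rot: [-180.0, -0.0, 4.7]
force: [-0.7, -1.1, 4.2]
grip_width: 0.0544
```

>>> servo_tool(
  plan=[
    [0.5,[0,0,0.05],[0,0,0]],
    [0.5,[0,0,0.05],[0,0,0]],
  ],
)

```text
time_s: 45.48
tool_pos: [0.5425, 0.3382, 0.0019]
tool_rot: [-180.0, -0.1, 4.7]
force: [-1.0, -1.4, 3.2]
grip_width: 0.0547
```

>>> servo_tool(
  plan=[
    [0.75,[0,0,0],[0,0,0]],
    [0.75,[0,0,0],[0,0,0]],
    [0.75,[0,0,0],[0,0,0]],
    [0.75,[0,0,0],[0,0,0]],
    [0.75,[0,0,-0.4],[0,0,0]],
    [0.75,[0,0,-0.7],[0,0,0]],
    [0.75,[0,0,-1],[0,0,0]],
    [0.75,[0,0,-1.5],[0,0,0]],
    [0.5,[0,0,-2],[0,0,0]],
    [0,[0,0,-2],[0,0,0]],
    [0,[0,0,-1],[0,0,0]],
    [0,[0,0,0],[0,0,0]],
  ],
)

```text
time_s: 46.48
tool_pos: [0.5424, 0.3388, 0.0965]
tool_rot: [-179.9, -0.2, 4.8]
force: [1.0, 1.1, 0.4]
grip_width: 0.0464
```

```bash
python3 pile.py .037; python3 go.py .585 -.1985 .11 4
```

```text
pile (array([0.5694, 0.3401]), array([0.0549, 0.0797]), np.float64(6.7)) case frame 0.0003 0.002 rear edge 0.0401 [[286.0, 155.0], [363.0, 155.0], [363.0, 260.0], [286.0, 260.0]]
t 46.6 pos [0.5409 0.3374 0.0927] rot [-1.8e+02  1.0e-01  4.8e+00] F [-0.1  0.1 -0. ] w 0.0343
tip z 0.1192
shift [-5.000e-02  5.377e+01  9.200e-01] turn [-0.   0.1  0.8] rows>= 13.1 per row [-0.    3.84  0.07]
```

View pics/pile.png

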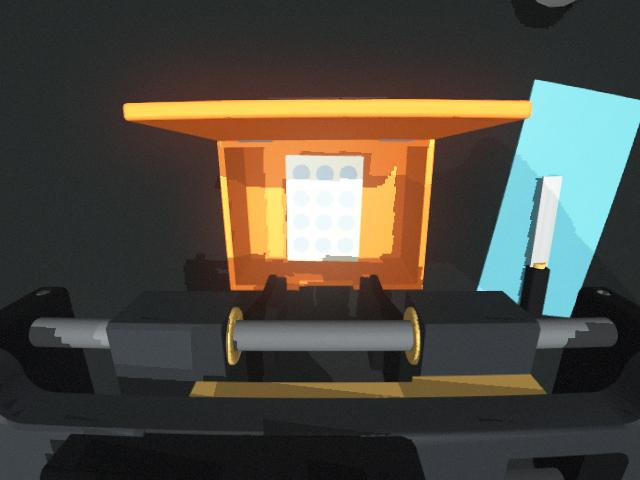

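The pile is clean and square: two plates flush at (286–363, 155–260), lid upright. On to plate C.

>>> servo_tool(
  plan=[
    [0,[0,1,0],[0,0,0]],
    [0,[0.1,2,0],[0,0,0.1]],
    [0,[0.1,2.9,0],[0,0,0.1]],
    [0,[0.1,2.9,0],[0,0,0.1]],
    [0,[0.1,2.9,0],[0,0,0.1]],
    [0,[0.1,2.9,0],[0,0,0.1]],
    [0,[0.1,2.9,0],[0,0,0.1]],
    [0,[0.1,2.9,0],[0,0,0.1]],
    [0,[0.1,2.9,-0.1],[0,0,0]],
    [0,[0.1,2.9,-0.1],[0,0,0]],
    [0,[0.1,2.9,-0.1],[0,0,0]],
    [0,[0.1,2.9,-0.1],[0,0,0]],
    [0,[0.1,2.9,-0.1],[0,0,0]],
    [0,[0.1,2.9,0],[0,0,0]],
    [0,[0.1,2.9,0],[0,0,0]],
    [0,[0.1,2.9,0],[0,0,0]],
    [0,[0.1,2.9,0],[0,0,0]],
    [0,[0,2,0],[0,0,0]],
    [0,[0,1,0],[0,0,0]],
    [0,[0,0,0],[0,0,0]],
  ],
)

```text
time_s: 48.3
tool_pos: [0.5699, -0.1974, 0.0698]
tool_rot: [180.0, 2.9, 3.7]
force: [1.1, 0.3, 0.0]
grip_width: 0.0004
```

```bash
python3 go.py .585 -.1985 .0575 4; python3 - <<'E'
import m2; from h import *
print('spatula',[onz(m2.t,*p,.009).round(4).tolist() for e in m2.spat(m2.t,(215,195,275,295)) for p in e])
E
```

```text
t 48.3 pos [ 0.5699 -0.1974  0.0698] rot [180.    2.9   3.7] F [1.1 0.3 0. ] w 0.0004
tip z 0.0963
shift [1.7  0.2  3.79] turn [-0.   2.9 -0.3] rows>= 1.0 per row [0.85 0.1  1.9 ]
spatula [[0.5265, 0.1449, 0.009], [0.4817, 0.1406, 0.009], [0.609, 0.1545, 0.009], [0.528, 0.1458, 0.009]]
```

The spatula has been knocked about 47 mm back but still lies on the mat; I'll deal with it later. I'm batching moves from here, slower for less drift.

>>> servo_tool(
  plan=[
    [0,[0.3,0,0],[0,0.8,-0.1]],
    [0,[0.5,0.05,0],[0,0.8,-0.1]],
    [0,[0.4,0.05,0],[0,0.6,0]],
    [0,[0,0,0],[0,0.3,0]],
    [0,[0,0,0.3],[0,0,0]],
    [0,[0,0,0.5],[0,0,0]],
    [0,[0,0,0.5],[0,0,0]],
    [0,[0,0,0.5],[0,0,0]],
    [0,[0,0,0.5],[0,0,0]],
    [0,[0,0,0.4],[0,0,0]],
    [0,[0,0,0.2],[0,0,0]],
    [0,[0,0,0],[0,0,0]],
  ],
)

```text
time_s: 49.4
tool_pos: [0.584, -0.1822, 0.0374]
tool_rot: [-179.7, 0.1, 5.0]
force: [-1.1, 0.3, 0.7]
grip_width: 0.0005
```

```bash
python3 go.py .585 -.1985 .0575 4
```

```text
t 49.4 pos [ 0.584  -0.1822  0.0374] rot [-1.797e+02  1.000e-01  5.000e+00] F [-1.1  0.3  0.7] w 0.0005
tip z 0.0639
shift [-0.04  1.64  0.63] turn [-0.3  0.1  1. ] rows>= 0.4 per row [-0.04  1.64  0.63]
```

>>> servo_tool(
  plan=[
    [0,[0,0.4,0],[-0.1,0,0.4]],
    [0,[0,0.5,0],[-0.1,0,0.4]],
    [0,[0,0.4,0],[0,0,0.2]],
    [0,[0,0.1,0],[0,0,0]],
    [0,[0,0,0],[0,0,0]],
    [0,[0,0,0],[0,0,0]],
    [0,[0,0,0.2],[0,0,0]],
    [0,[0,0,0.2],[0,0,0]],
    [0,[0,0,0.15],[0,0,0]],
    [0,[0,0,0.1],[0,0,0]],
    [0,[0,0,0.1],[0,0,0]],
  ],
)

```text
time_s: 50.32
tool_pos: [0.586, -0.1988, 0.0306]
tool_rot: [-180.0, 0.0, 3.8]
force: [-2.8, 0.8, 9.0]
grip_width: 0.0003
```

>>> servo_tool(
  plan=[
    [0,[-0.3,0,0.07],[0,-0.1,0]],
    [0,[-0.6,0,0.07],[0,-0.1,0]],
    [0,[-0.7,0,0.07],[0,-0.1,0]],
    [0,[-0.7,0,0.07],[0,-0.1,0]],
    [0,[-0.7,0,0.07],[0,-0.1,0]],
    [0,[-0.7,0,0.07],[0,-0.1,0]],
    [0,[-0.7,0,0.07],[0,-0.1,0]],
    [0,[-0.7,0,0.07],[0,-0.1,0]],
    [0,[-0.7,0,0.07],[0,-0.1,0]],
    [0,[-0.7,0,0.07],[0,-0.1,0]],
    [0,[-0.7,0,0.07],[0,-0.1,0]],
    [0,[-0.7,0,0.07],[0,0,0]],
    [0,[-0.7,0,0.07],[0,0,0]],
    [0,[-0.6,0,0.07],[0,0,0]],
    [0,[-0.5,0,0.06],[0,0,0]],
    [0,[-0.2,0,0.06],[0,0,0]],
    [0,[0,0,0],[0,0,0]],
  ],
)

```text
time_s: 51.73
tool_pos: [0.4895, -0.2084, 0.0306]
tool_rot: [179.2, -0.4, 3.7]
force: [0.1, 0.1, 1.3]
grip_width: 0.0004
```

>>> servo_tool(
  plan=[
    [0,[0,0,-0.4],[0,0,0]],
    [0,[0,0,-0.8],[0,0,0]],
    [1,[0,0,-0.8],[0,0,0]],
    [1,[0,0,-0.5],[0,0,0]],
    [1,[0,0,0],[0,0,0]],
    [1,[0,0,0],[0,0,0]],
    [1,[0,0,0],[0,0,0]],
  ],
)

```text
time_s: 52.32
tool_pos: [0.4842, -0.2079, 0.0561]
tool_rot: [179.3, 0.0, 3.6]
force: [0.2, -0.6, -0.1]
grip_width: 0.026
```

```bash
python3 ov.py; python3 go.py
```

```text
rear [ 0.5219 -0.2052] w 0.0546 yaw 3.4 centre [ 0.482  -0.2076] lx 0.0128 grip at [ 0.4552 -0.2092]
t 52.5 pos [ 0.484  -0.2077  0.0557] rot [1.794e+02 1.000e-01 3.600e+00] F [0.2 0.6 0.2] w 0.0381
tip z 0.0822
```

>>> servo_tool(
  plan=[
    [1,[-0.5,0,0],[0.3,0,0]],
    [1,[-0.8,0,0],[0.3,0,-0.1]],
    [1,[-0.8,0,0],[0,0,0]],
    [1,[-0.4,0,0],[0,0,0]],
    [1,[0,0,0],[0,0,0]],
    [1,[0,0,0],[0,0,0]],
    [1,[0,0,0.3],[0,0,0]],
    [1,[0,0,0.5],[0,0,0]],
    [1,[0,0,0.5],[0,0,0]],
    [1,[0,0,0.5],[0,0,0]],
    [1,[0,0,0.5],[0,0,0]],
    [1,[0,0,0.3],[0,0,0]],
    [1,[0,0,0.1],[0,0,0]],
    [1,[0,0,0],[0,0,0]],
  ],
)

```text
time_s: 53.63
tool_pos: [0.4549, -0.2086, 0.0239]
tool_rot: [-179.8, 0.2, 3.7]
force: [-0.3, -0.0, -0.1]
grip_width: 0.0869
```

```bash
python3 go.py .4552 -.2092 .051 3.6
```

```text
t 53.6 pos [ 0.4549 -0.2086  0.0239] rot [-179.8    0.2    3.7] F [-0.3 -0.  -0.1] w 0.0869
tip z 0.0504
shift [ 0.02  0.07 -0.06] turn [-0.2  0.2  0.1] rows>= 0.0 per row [ 0.02  0.07 -0.06]
```

>>> servo_tool(
  plan=[
    [0.5,[0,0,0],[0,0,0]],
    [0.5,[0,0,0],[0,0,0]],
    [0.5,[0,0,0],[0,0,0]],
    [0.5,[0,0,0],[0,0,0]],
    [0.5,[0,0,0],[0,0,0]],
    [0.5,[0,0,0],[0,0,0]],
    [0.5,[0,0,0],[0,0,0]],
    [0.5,[0,0,0],[0,0,0]],
    [0.5,[0,0,-0.3],[0,0,0]],
    [0.5,[0,0,-0.5],[0,0,0]],
    [0.5,[0,0,-0.8],[0,0,0]],
    [0.5,[0,0,-1],[0,0,0]],
    [0.5,[0,0,-1.2],[0,0,0]],
    [0.5,[0,0,-1.2],[0,0,0]],
    [0.5,[0,0,-0.8],[0,0,0]],
    [0.5,[0,0,-0.3],[0,0,0]],
    [0.5,[0,0,0],[0,0,0]],
    [0.5,[0,0,0],[0,0,0]],
  ],
  force=15,
)

```text
time_s: 55.13
tool_pos: [0.4573, -0.2094, 0.0948]
tool_rot: [179.9, -0.0, 3.8]
force: [0.1, -0.7, -0.3]
grip_width: 0.0542
```

>>> servo_tool(
  plan=[
    [0.5,[0.2,-0.7,0],[0,0,0]],
    [0.5,[0.3,-1.2,0],[0,0,0]],
    [0.5,[0.33,-1.45,0],[0,0,0]],
    [0.5,[0.33,-1.45,0],[0,0,0]],
    [0.5,[0.33,-1.45,0],[0,0,0]],
    [0.5,[0.33,-1.45,0],[0,0,0]],
    [0.5,[0.33,-1.45,0],[0,0,0]],
    [0.5,[0.33,-1.45,0],[0,0,0]],
    [0.5,[0.33,-1.45,0],[0,0,0]],
    [0.5,[0.33,-1.45,0],[0,0,0]],
    [0.5,[0.33,-1.45,0],[0,0,0]],
    [0.5,[0.33,-1.45,0],[0,0,0]],
    [0.5,[0.33,-1.45,0],[0,0,-0.1]],
    [0.5,[0.33,-1.45,0],[0,0,-0.1]],
    [0.5,[0.33,-1.45,0],[0,0,-0.1]],
    [0.5,[0.33,-1.45,0],[0,0,-0.1]],
    [0.5,[0.33,-1.45,0],[0,0,-0.1]],
    [0.5,[0.33,-1.45,0],[0,0,-0.1]],
    [0.5,[0.33,-1.45,0],[0,0,-0.1]],
    [0.5,[0.33,-1.45,0],[0,0,-0.1]],
  ],
)

```text
time_s: 56.8
tool_pos: [0.4894, 0.1114, 0.0847]
tool_rot: [-179.3, 1.2, 5.3]
force: [1.1, -0.0, -0.2]
grip_width: 0.0544
```

>>> servo_tool(
  plan=[
    [0.5,[0.33,-1.45,0],[0,0,-0.1]],
    [0.5,[0.33,-1.45,0],[0,0,-0.1]],
    [0.5,[0.33,-1.45,0],[0,0,0]],
    [0.5,[0.33,-1.45,0],[0,0,0]],
    [0.5,[0.33,-1.45,0],[0,0,0]],
    [0.5,[0.33,-1.45,0],[0,0,0]],
    [0.5,[0.33,-1.45,0],[0,0,0]],
    [0.5,[0.33,-1.45,0],[0,0,0]],
    [0.5,[0.33,-1.45,0],[0,0,0]],
    [0.5,[0.33,-1.45,0],[0,0,0]],
    [0.5,[0.33,-1.45,0],[0,0,0]],
    [0.5,[0.33,-1.45,0],[0,0,0]],
    [0.5,[0.33,-1.45,0],[0,0,0]],
    [0.5,[0.33,-1.45,0],[0,0,0]],
    [0.5,[0.3,-1,0],[0,0,0]],
    [0.5,[0.2,-0.5,0],[0,0,0]],
    [0.5,[0,0,0],[0,0,0]],
    [0.5,[0,0,0],[0,0,0]],
    [0.5,[0,0,0],[0,0,0]],
    [0.5,[0,0,0],[0,0,0]],
  ],
)

```text
time_s: 58.47
tool_pos: [0.49, 0.3677, 0.0755]
tool_rot: [-178.9, 2.8, 7.1]
force: [-0.1, 0.7, 0.1]
grip_width: 0.0543
```

```bash
python3 held.py; python3 go.py .5413 .338 .0375 4.8
```

```text
rear edge in tool xy [[0.1097, -0.0175], [0.1024, 0.0429]] [[281.0, 59.0], [433.0, 80.0]]
t 58.6 pos [0.4905 0.3674 0.0757] rot [-178.9    2.8    7.1] F [ 0.3  0.  -0.3] w 0.0541
tip z 0.1022
shift [4.99 3.67 6.16] turn [-1.1  2.8  2.3] rows>= 2.1 per row [1.66 1.22 2.05]
```

>>> servo_tool(
  plan=[
    [0.5,[0.5,0.4,0],[-0.2,0.5,0.5]],
    [0.5,[0.8,0.6,0],[-0.3,0.6,0.5]],
    [0.5,[0.9,0.7,0],[-0.3,0.7,0.6]],
    [0.5,[0.9,0.7,0],[-0.3,0.6,0.5]],
    [0.5,[0.8,0.5,0],[0,0.4,0.2]],
    [0.5,[0.4,0.2,0],[0,0,0]],
    [0.5,[0,0,0],[0,0,0]],
    [0.5,[0,0,0],[0,0,0]],
    [0.5,[0,0,0],[0,0,0]],
    [0.5,[0,0,0.3],[0,0,0]],
    [0.5,[0,0,0.5],[0,0,0]],
    [0.5,[0,0,0.5],[0,0,0]],
    [0.5,[0,0,0.3],[0,0,0]],
    [0.5,[0,0,0],[0,0,0]],
  ],
)

```text
time_s: 59.78
tool_pos: [0.5427, 0.3355, 0.0567]
tool_rot: [179.8, -0.3, 4.3]
force: [0.5, 1.1, -0.5]
grip_width: 0.0549
```

```bash
python3 go.py .5423 .3378 .0375 4.8
```

```text
t 59.8 pos [0.5427 0.3355 0.0567] rot [179.8  -0.3   4.3] F [ 0.5  1.1 -0.5] w 0.0549
tip z 0.0832
shift [-0.05 -0.25  4.57] turn [ 0.2 -0.3 -0.5] rows>= 1.1 per row [-0.03 -0.13  2.28]
```

>>> servo_tool(
  plan=[
    [0.5,[0,-0.15,0.3],[0.1,-0.2,-0.3]],
    [0.5,[0,-0.1,0.5],[0.1,-0.1,-0.2]],
    [0.5,[0,0,0.6],[0,0,0]],
    [0.5,[0,0,0.6],[0,0,0]],
    [0.5,[0,0,0.6],[0,0,0]],
    [0.5,[0,0,0.6],[0,0,0]],
    [0.5,[0,0,0.5],[0,0,0]],
    [0.5,[0,0,0.3],[0,0,0]],
    [0.5,[0,0,0.1],[0,0,0]],
    [0.5,[0,0,0],[0,0,0]],
  ],
)

```text
time_s: 60.62
tool_pos: [0.5416, 0.3383, 0.01]
tool_rot: [180.0, 0.1, 4.9]
force: [-0.2, -0.8, 2.0]
grip_width: 0.0544
```

```bash
python3 go.py .5423 .3378 .035 4.8
```

```text
t 60.6 pos [0.5416 0.3383 0.01  ] rot [1.8e+02 1.0e-01 4.9e+00] F [-0.2 -0.8  2. ] w 0.0544
tip z 0.0365
shift [0.06 0.05 0.15] turn [0.  0.1 0.1] rows>= 0.0 per row [0.06 0.05 0.15]
```

>>> servo_tool(
  plan=[
    [0.75,[0,0,-0.05],[0,0,0]],
    [0.75,[0,0,0],[0,0,0]],
    [0.75,[0,0,0],[0,0,0]],
    [0.75,[0,0,0],[0,0,0]],
    [0.75,[0,0,-0.4],[0,0,0]],
    [0.75,[0,0,-0.7],[0,0,0]],
    [0.75,[0,0,-1],[0,0,0]],
    [0.75,[0,0,-1.5],[0,0,0]],
    [0.5,[0,0,-2],[0,0,0]],
    [0,[0,0,-1.5],[0,0,0]],
    [0,[0,0,-0.5],[0,0,0]],
    [0,[0,0,0],[0,0,0]],
  ],
)

```text
time_s: 61.62
tool_pos: [0.5429, 0.34, 0.0981]
tool_rot: [-179.9, -0.2, 4.9]
force: [-0.0, 0.7, -0.1]
grip_width: 0.0464
```

```bash
python3 pile.py .0395
```

```text
pile (array([0.5689, 0.3403]), array([0.0542, 0.0815]), np.float64(3.3)) case frame -0.0002 0.0022 rear edge 0.0404 [[288.0, 263.0], [288.0, 156.0], [364.0, 156.0], [364.0, 263.0]]
```

>>> servo_tool(
  plan=[
    [0,[0,1,0],[0,0,0]],
    [0,[0.1,2,0],[0,0,0.1]],
    [0,[0.1,3.1,0],[0,0.1,0.1]],
    [0,[0.1,3.1,0],[0,0.1,0.1]],
    [0,[0.1,3.1,0],[0,0.1,0.1]],
    [0,[0.1,3.1,0],[0,0.1,0.1]],
    [0,[0.1,3.1,0],[0,0.1,0.1]],
    [0,[0.1,3.1,0],[0,0.1,0.1]],
    [0,[0.1,3.1,-0.1],[0,0.1,0]],
    [0,[0.1,3.1,-0.1],[0,0.1,0]],
    [0,[0.1,3.1,-0.1],[0,0.1,0]],
    [0,[0.1,3.1,-0.1],[0,0.1,0]],
    [0,[0.1,3.1,-0.1],[0,0.1,0]],
    [0,[0.1,3.1,0],[0,0.1,0]],
    [0,[0.1,3.1,0],[0,0.1,0]],
    [0,[0.1,3.1,0],[0,0.1,0]],
    [0,[0.1,3.1,0],[0,0.1,0]],
    [0,[0.1,3.1,0],[0,0.1,0]],
    [0,[0,2,0],[0,0,0]],
    [0,[0,1,0],[0,0,0]],
  ],
)

```text
time_s: 63.43
tool_pos: [0.5809, -0.2555, 0.0767]
tool_rot: [-179.9, 0.7, 4.1]
force: [0.4, 0.2, -0.5]
grip_width: 0.0003
```

>>> servo_tool(
  plan=[
    [0,[0,0,0],[0,0,0]],
    [0,[0,0,0],[0,0,0]],
    [0,[0,0,0],[0,0,0]],
    [0,[0,0,0],[0,0,0]],
    [0,[0,0,0],[0,0,0]],
    [0,[0,0,0],[0,0,0]],
  ],
)

```text
time_s: 63.93
tool_pos: [0.578, -0.2522, 0.0739]
tool_rot: [-179.7, 1.0, 4.2]
force: [-0.4, 0.6, -0.7]
grip_width: 0.0005
```

```bash
python3 go.py .573 -.2695 .0575 4
```

```text
t 63.9 pos [ 0.578  -0.2522  0.0739] rot [-179.7    1.     4.2] F [-0.4  0.6 -0.7] w 0.0005
tip z 0.1004
shift [-0.56  1.71  4.29] turn [-0.3  1.   0.2] rows>= 1.1 per row [-0.28  0.86  2.15]
```

>>> servo_tool(
  plan=[
    [0,[-0.1,0.4,0],[-0.1,0.3,0.1]],
    [0,[-0.2,0.5,0],[-0.1,0.4,0.1]],
    [0,[-0.2,0.5,0],[-0.1,0.3,0]],
    [0,[0,0.2,0],[0,0,0]],
    [0,[0,0,0],[0,0,0]],
    [0,[0,0,0],[0,0,0]],
    [0,[0,0,0.3],[0,0,0]],
    [0,[0,0,0.5],[0,0,0]],
    [0,[0,0,0.5],[0,0,0]],
    [0,[0,0,0.5],[0,0,0]],
    [0,[0,0,0.5],[0,0,0]],
    [0,[0,0,0.5],[0,0,0]],
    [0,[0,0,0.4],[0,0,0]],
    [0,[0,0,0.3],[0,0,0]],
    [0,[0,0,0.1],[0,0,0]],
    [0,[0,0,0.1],[0,0,0]],
    [0,[0,0,0.1],[0,0,0]],
    [0,[0,0,0.1],[0,0,0]],
    [0,[0,0,0.1],[0,0,0]],
    [0,[0,0,0.1],[0,0,0]],
  ],
)

```text
time_s: 65.6
tool_pos: [0.5753, -0.267, 0.0306]
tool_rot: [180.0, -0.2, 4.3]
force: [-1.2, 0.6, 4.1]
grip_width: 0.0003
```

>>> servo_tool(
  plan=[
    [0,[-0.3,0,0.08],[0,-0.1,0]],
    [0,[-0.6,0,0.07],[0,-0.1,0]],
    [0,[-0.7,0,0.07],[0,-0.1,0]],
    [0,[-0.7,0,0.07],[0,-0.1,0]],
    [0,[-0.7,0,0.07],[0,-0.1,0]],
    [0,[-0.7,0,0.07],[0,-0.1,0]],
    [0,[-0.7,0,0.07],[0,-0.1,0]],
    [0,[-0.7,0,0.07],[0,-0.1,0]],
    [0,[-0.7,0,0.07],[0,-0.1,0]],
    [0,[-0.7,0,0.07],[0,0,0]],
    [0,[-0.7,0,0.07],[0,0,0]],
    [0,[-0.6,0,0.07],[0,0,0]],
    [0,[-0.4,0,0.06],[0,0,0]],
    [0,[-0.2,0,0.06],[0,0,0]],
    [0,[0,0,0],[0,0,0]],
  ],
)

```text
time_s: 66.85
tool_pos: [0.4933, -0.2777, 0.0307]
tool_rot: [179.1, -0.6, 4.2]
force: [0.2, 0.4, 0.8]
grip_width: 0.0005
```

>>> servo_tool(
  plan=[
    [0,[0,0,-0.4],[0,0,0]],
    [0,[0,0,-0.8],[0,0,0]],
    [1,[0,0,-0.8],[0,0,0]],
    [1,[0,0,-0.5],[0,0,0]],
    [1,[0,0,0],[0,0,0]],
    [1,[0,0,0],[0,0,0]],
    [1,[0,0,0],[0,0,0]],
  ],
)

```text
time_s: 67.43
tool_pos: [0.488, -0.2774, 0.0562]
tool_rot: [179.2, -0.2, 4.0]
force: [-0.7, -0.1, 0.7]
grip_width: 0.0259
```

```bash
python3 ov.py; python3 go.py
```

```text
rear [ 0.5257 -0.2766] w 0.0548 yaw 5.0 centre [ 0.4859 -0.28  ] lx 0.0117 grip at [ 0.4603 -0.2822]
t 67.6 pos [ 0.4878 -0.2772  0.0558] rot [ 1.793e+02 -1.000e-01  4.100e+00] F [-0.9 -0.1 -0.1] w 0.0381
tip z 0.0823
```

>>> servo_tool(
  plan=[
    [1,[-0.5,0.1,0],[0.3,0,-0.4]],
    [1,[-0.8,0.1,0],[0.3,0,-0.4]],
    [1,[-0.7,0.05,0],[0,0,0]],
    [1,[-0.4,0,0],[0,0,0]],
    [1,[0,0,0],[0,0,0]],
    [1,[0,0,0],[0,0,0]],
    [1,[0,0,0.3],[0,0,0]],
    [1,[0,0,0.5],[0,0,0]],
    [1,[0,0,0.5],[0,0,0]],
    [1,[0,0,0.5],[0,0,0]],
    [1,[0,0,0.5],[0,0,0]],
    [1,[0,0,0.3],[0,0,0]],
    [1,[0,0,0.1],[0,0,0]],
    [1,[0,0,0],[0,0,0]],
  ],
)

```text
time_s: 68.75
tool_pos: [0.4619, -0.2801, 0.0237]
tool_rot: [-179.9, -0.0, 5.0]
force: [-0.2, 0.5, 0.2]
grip_width: 0.0869
```

>>> servo_tool(
  plan=[
    [0.5,[0,0,0],[0,0,0]],
    [0.5,[0,0,0],[0,0,0]],
    [0.5,[0,0,0],[0,0,0]],
    [0.5,[0,0,0],[0,0,0]],
    [0.5,[0,0,0],[0,0,0]],
    [0.5,[0,0,0],[0,0,0]],
    [0.5,[0,0,0],[0,0,0]],
    [0.5,[0,0,0],[0,0,0]],
    [0.5,[0,0,-0.3],[0,0,0]],
    [0.5,[0,0,-0.5],[0,0,0]],
    [0.5,[0,0,-0.8],[0,0,0]],
    [0.5,[0,0,-1],[0,0,0]],
    [0.5,[0,0,-1.2],[0,0,0]],
    [0.5,[0,0,-1.2],[0,0,0]],
    [0.5,[0,0,-0.8],[0,0,0]],
    [0.5,[0,0,-0.3],[0,0,0]],
    [0.5,[0,0,0],[0,0,0]],
    [0.5,[0,0,0],[0,0,0]],
  ],
  force=15,
)

```text
time_s: 70.25
tool_pos: [0.4638, -0.2812, 0.0947]
tool_rot: [179.9, -0.3, 5.1]
force: [0.5, -0.7, -0.5]
grip_width: 0.0545
```

>>> servo_tool(
  plan=[
    [0.5,[0.2,-0.7,0],[0,0,0]],
    [0.5,[0.3,-1.2,0],[0,0,0]],
    [0.5,[0.35,-1.55,0],[0,0,0]],
    [0.5,[0.35,-1.55,0],[0,0.1,0]],
    [0.5,[0.35,-1.55,0],[0,0.1,0]],
    [0.5,[0.35,-1.55,0],[0,0.1,0]],
    [0.5,[0.35,-1.55,0],[0,0.1,0]],
    [0.5,[0.35,-1.55,0],[0,0.1,0.1]],
    [0.5,[0.35,-1.55,0],[0,0.1,0.1]],
    [0.5,[0.35,-1.55,0],[0,0.1,0.1]],
    [0.5,[0.35,-1.55,0],[0,0.1,0.1]],
    [0.5,[0.35,-1.55,0],[0,0.1,0.1]],
    [0.5,[0.35,-1.55,0],[0,0.1,0.1]],
    [0.5,[0.35,-1.55,0],[0,0.1,0.1]],
    [0.5,[0.35,-1.55,0],[0,0.1,0.1]],
    [0.5,[0.35,-1.55,0],[0,0.1,0.1]],
    [0.5,[0.35,-1.55,0],[0,0.1,0.1]],
    [0.5,[0.35,-1.55,0],[0,0.1,0.1]],
    [0.5,[0.35,-1.55,0],[0,0.1,0.1]],
    [0.5,[0.35,-1.55,0],[0,0.1,0.1]],
  ],
)

```text
time_s: 71.92
tool_pos: [0.4961, 0.069, 0.0899]
tool_rot: [180.0, -1.5, 5.1]
force: [-0.2, -0.2, -0.7]
grip_width: 0.0546
```

>>> servo_tool(
  plan=[
    [0.5,[0.35,-1.55,0],[0,0.1,0]],
    [0.5,[0.35,-1.55,0],[0,0.1,0]],
    [0.5,[0.35,-1.55,0],[0,0.1,0]],
    [0.5,[0.35,-1.55,0],[0,0.1,0]],
    [0.5,[0.35,-1.55,0],[0,0.1,0]],
    [0.5,[0.35,-1.55,0],[0,0.1,0]],
    [0.5,[0.35,-1.55,0],[0,0.1,0]],
    [0.5,[0.35,-1.55,0],[0,0.1,0]],
    [0.5,[0.35,-1.55,0],[0,0.1,0]],
    [0.5,[0.35,-1.55,0],[0,0.1,0]],
    [0.5,[0.35,-1.55,0],[0,0.1,0]],
    [0.5,[0.35,-1.55,0],[0,0.1,0]],
    [0.5,[0.35,-1.55,0],[0,0.1,0]],
    [0.5,[0.35,-1.55,0],[0,0.1,0]],
    [0.5,[0.3,-1,0],[0,0,0]],
    [0.5,[0.2,-0.5,0],[0,0,0]],
    [0.5,[0,0,0],[0,0,0]],
    [0.5,[0,0,0],[0,0,0]],
    [0.5,[0,0,0],[0,0,0]],
    [0.5,[0,0,0],[0,0,0]],
  ],
)

```text
time_s: 73.58
tool_pos: [0.4947, 0.3505, 0.0895]
tool_rot: [-179.9, -2.4, 7.6]
force: [-0.5, 0.8, 0.3]
grip_width: 0.0546
```

```bash
python3 held.py; python3 go.py .5423 .3378 .0375 4.8
```

```text
rear edge in tool xy [[0.1016, -0.0204], [0.097, 0.0304]] [[277.0, 85.0], [396.0, 96.0]]
t 73.7 pos [0.4952 0.3502 0.0895] rot [-179.9   -2.4    7.5] F [-0.1 -0.2  0.5] w 0.0546
tip z 0.116
shift [4.17 1.86 8.03] turn [-0.2 -2.4  2.7] rows>= 2.3 per row [1.39 0.62 2.68]
```

>>> servo_tool(
  plan=[
    [0.5,[0.5,0.2,0],[0,-0.4,0.4]],
    [0.5,[0.8,0.3,0],[-0.1,-0.5,0.5]],
    [0.5,[0.8,0.3,0],[0,-0.5,0.6]],
    [0.5,[0.8,0.3,0],[0,-0.4,0.5]],
    [0.5,[0.5,0.2,0],[0,-0.2,0.2]],
    [0.5,[0.3,0.1,0],[0,0,0]],
    [0.5,[0,0,0],[0,0,0]],
    [0.5,[0,0,0],[0,0,0]],
    [0.5,[0,0,0],[0,0,0]],
    [0.5,[0,0,0.4],[0,0,0]],
    [0.5,[0,0,0.6],[0,0,0]],
    [0.5,[0,0,0.6],[0,0,0]],
    [0.5,[0,0,0.6],[0,0,0]],
    [0.5,[0,0,0.5],[0,0,0]],
    [0.5,[0,0,0.2],[0,0,0]],
    [0.5,[0,0,0],[0,0,0]],
  ],
)

```text
time_s: 75.07
tool_pos: [0.5386, 0.3364, 0.0569]
tool_rot: [180.0, -0.1, 4.9]
force: [-0.1, 0.1, -0.4]
grip_width: 0.0542
```

```bash
python3 go.py .5450 .3383 .0415 4.8
```

```text
t 75.1 pos [0.5386 0.3364 0.0569] rot [ 1.8e+02 -1.0e-01  4.9e+00] F [-0.1  0.1 -0.4] w 0.0542
tip z 0.0834
shift [ 0.65 -0.14  4.19] turn [ 0.  -0.1  0.1] rows>= 1.0 per row [ 0.32 -0.07  2.09]
```

>>> servo_tool(
  plan=[
    [0.5,[0.25,-0.05,0.3],[0,0,0]],
    [0.5,[0.25,-0.05,0.5],[0,0,0]],
    [0.5,[0,0,0.6],[0,0,0]],
    [0.5,[0,0,0.6],[0,0,0]],
    [0.5,[0,0,0.6],[0,0,0]],
    [0.5,[0,0,0.5],[0,0,0]],
    [0.5,[0,0,0.4],[0,0,0]],
    [0.5,[0,0,0.15],[0,0,0]],
    [0.5,[0,0,0.05],[0,0,0]],
    [0.5,[0,0,0],[0,0,0]],
  ],
)

```text
time_s: 75.9
tool_pos: [0.5441, 0.3378, 0.0152]
tool_rot: [180.0, -0.1, 4.9]
force: [-0.2, 0.5, -1.0]
grip_width: 0.0543
```

>>> servo_tool(
  plan=[
    [0.75,[0,0,0],[0,0,0]],
    [0.75,[0,0,0],[0,0,0]],
    [0.75,[0,0,0],[0,0,0]],
    [0.75,[0,0,0],[0,0,0]],
    [0.75,[0,0,-0.4],[0,0,0]],
    [0.75,[0,0,-0.7],[0,0,0]],
    [0.75,[0,0,-1],[0,0,0]],
    [0.75,[0,0,-1.5],[0,0,0]],
    [0.5,[0,0,-2],[0,0,0]],
    [0,[0,0,-1.5],[0,0,0]],
    [0,[0,0,-0.5],[0,0,0]],
    [0,[0,0,0],[0,0,0]],
  ],
)

```text
time_s: 76.9
tool_pos: [0.5451, 0.3397, 0.103]
tool_rot: [-179.9, -0.4, 4.9]
force: [0.4, -0.1, -1.3]
grip_width: 0.0468
```

```bash
python3 pile.py .042
```

```text
pile (array([0.5684, 0.3403]), array([0.0552, 0.0819]), np.float64(2.3)) case frame -0.0007 0.0023 rear edge 0.0405 [[286.0, 265.0], [288.0, 159.0], [364.0, 160.0], [363.0, 266.0]]
```

>>> servo_tool(
  plan=[
    [0,[0,1,0],[0,0,0]],
    [0,[0.2,2,0],[0,0,0.1]],
    [0,[0.25,3.1,0],[0,0.1,0.1]],
    [0,[0.25,3.1,0],[0,0.1,0.1]],
    [0,[0.25,3.1,0],[0,0.1,0.1]],
    [0,[0.25,3.1,0],[0,0.1,0.1]],
    [0,[0.25,3.1,0],[0,0.1,0.1]],
    [0,[0.25,3.1,0],[0,0.1,0.1]],
    [0,[0.25,3.1,-0.1],[0,0.1,0]],
    [0,[0.25,3.1,-0.1],[0,0.1,0]],
    [0,[0.25,3.1,-0.1],[0,0.1,0]],
    [0,[0.25,3.1,-0.1],[0,0.1,0]],
    [0,[0.25,3.1,-0.1],[0,0.1,0]],
    [0,[0.25,3.1,0],[0,0.1,0]],
    [0,[0.25,3.1,0],[0,0.1,0]],
    [0,[0.25,3.1,0],[0,0.1,0]],
    [0,[0.25,3.1,0],[0,0.1,0]],
    [0,[0.25,3.1,0],[0,0.1,0]],
    [0,[0.2,3.1,0],[0,0,0]],
    [0,[0.2,3.1,0],[0,0,0]],
  ],
)

```text
time_s: 78.72
tool_pos: [0.6167, -0.2808, 0.082]
tool_rot: [-179.9, 0.5, 4.6]
force: [1.1, 0.1, -0.0]
grip_width: 0.0001
```

>>> servo_tool(
  plan=[
    [0,[0.1,2.2,0],[0,0,0]],
    [0,[0,1.2,0],[0,0,0]],
    [0,[0,0.5,0],[0,0,0]],
    [0,[0,0,0],[0,0,0]],
    [0,[0,0,0],[0,0,0]],
    [0,[0,0,0],[0,0,0]],
    [0,[0,0,0],[0,0,0]],
    [0,[0,0,0],[0,0,0]],
    [0,[0,0,0],[0,0,0]],
  ],
)

```text
time_s: 79.47
tool_pos: [0.6141, -0.3256, 0.0755]
tool_rot: [-179.6, 1.0, 4.3]
force: [0.5, 0.9, 0.6]
grip_width: 0.0004
```

```bash
python3 go.py .615 -.3335 .0575 4
```

```text
t 79.5 pos [ 0.6141 -0.3256  0.0755] rot [-179.6    1.     4.3] F [0.5 0.9 0.6] w 0.0004
tip z 0.102
shift [0.11 0.82 4.44] turn [-0.3  1.   0.3] rows>= 1.1 per row [0.06 0.41 2.22]
```

>>> servo_tool(
  plan=[
    [0,[0,0.2,0],[-0.1,0.3,0.1]],
    [0,[0.1,0.3,0],[-0.1,0.4,0.1]],
    [0,[0,0.2,0],[-0.1,0.2,0]],
    [0,[0,0.1,0],[0,0,0]],
    [0,[0,0,0],[0,0,0]],
    [0,[0,0,0.3],[0,0,0]],
    [0,[0,0,0.5],[0,0,0]],
    [0,[0,0,0.5],[0,0,0]],
    [0,[0,0,0.5],[0,0,0]],
    [0,[0,0,0.5],[0,0,0]],
    [0,[0,0,0.5],[0,0,0]],
    [0,[0,0,0.5],[0,0,0]],
    [0,[0,0,0.3],[0,0,0]],
    [0,[0,0,0.1],[0,0,0]],
    [0,[0,0,0.1],[0,0,0]],
    [0,[0,0,0.1],[0,0,0]],
    [0,[0,0,0.1],[0,0,0]],
    [0,[0,0,0.1],[0,0,0]],
    [0,[0,0,0.1],[0,0,0]],
    [0,[0,0,0.1],[0,0,0]],
  ],
)

```text
time_s: 81.13
tool_pos: [0.6173, -0.3323, 0.0306]
tool_rot: [180.0, -0.1, 4.2]
force: [-0.6, 0.0, 4.5]
grip_width: 0.0002
```

>>> servo_tool(
  plan=[
    [0,[-0.3,0,0.08],[0,-0.1,0]],
    [0,[-0.6,0,0.07],[0,-0.1,0]],
    [0,[-0.7,0,0.07],[0,-0.1,0]],
    [0,[-0.7,0,0.07],[0,-0.1,0]],
    [0,[-0.7,0,0.07],[0,-0.1,0]],
    [0,[-0.7,0,0.07],[0,-0.1,0]],
    [0,[-0.7,0,0.07],[0,-0.1,0]],
    [0,[-0.7,0,0.07],[0,-0.1,0]],
    [0,[-0.7,0,0.07],[0,-0.1,0]],
    [0,[-0.7,0,0.07],[0,-0.1,0]],
    [0,[-0.7,0,0.07],[0,-0.1,0]],
    [0,[-0.7,0,0.07],[0,0,0]],
    [0,[-0.7,0,0.07],[0,0,0]],
    [0,[-0.7,0,0.07],[0,0,0]],
    [0,[-0.7,0,0.07],[0,0,0]],
    [0,[-0.7,0,0.07],[0,0,0]],
    [0,[-0.7,0,0.07],[0,0,0]],
    [0,[-0.5,0,0.07],[0,0,0]],
    [0,[-0.3,0,0.06],[0,0,0]],
    [0,[0,0,0],[0,0,0]],
  ],
)

```text
time_s: 82.8
tool_pos: [0.498, -0.3463, 0.0308]
tool_rot: [178.9, -0.9, 4.1]
force: [1.0, -0.3, 2.1]
grip_width: 0.0006
```

>>> servo_tool(
  plan=[
    [0,[0,0,-0.4],[0,0,0]],
    [0,[0,0,-0.8],[0,0,0]],
    [1,[0,0,-0.8],[0,0,0]],
    [1,[0,0,-0.5],[0,0,0]],
    [1,[0,0,0],[0,0,0]],
    [1,[0,0,0],[0,0,0]],
    [1,[0,0,0],[0,0,0]],
  ],
)

```text
time_s: 83.38
tool_pos: [0.4925, -0.3457, 0.0558]
tool_rot: [179.0, -0.5, 4.0]
force: [0.2, 1.2, 0.2]
grip_width: 0.0259
```

```bash
python3 ov.py; python3 go.py
```

```text
rear [ 0.53   -0.3419] w 0.055 yaw 9.2 centre [ 0.4905 -0.3483] lx 0.0116 grip at [ 0.4653 -0.3523]
t 83.5 pos [ 0.4923 -0.3455  0.0554] rot [179.1  -0.4   4. ] F [-0.7  0.4  0.4] w 0.0379
tip z 0.0819
```

>>> servo_tool(
  plan=[
    [1,[-0.4,0.1,0],[0.3,-0.1,-0.8]],
    [1,[-0.6,0.1,0],[0.3,-0.1,-1.1]],
    [1,[-0.7,0.1,0],[0,0,-1.1]],
    [1,[-0.6,0.1,0],[0,0,-1]],
    [1,[-0.25,0.05,0],[0,0,-0.5]],
    [1,[0,0,0],[0,0,0]],
    [1,[0,0,0],[0,0,0]],
    [1,[0,0,0.3],[0,0,0]],
    [1,[0,0,0.5],[0,0,0]],
    [1,[0,0,0.5],[0,0,0]],
    [1,[0,0,0.5],[0,0,0]],
    [1,[0,0,0.5],[0,0,0]],
    [1,[0,0,0.3],[0,0,0]],
    [1,[0,0,0.1],[0,0,0]],
    [1,[0,0,0],[0,0,0]],
  ],
)

```text
time_s: 84.78
tool_pos: [0.4659, -0.3509, 0.0228]
tool_rot: [180.0, -0.1, 9.0]
force: [-0.2, -0.4, 0.6]
grip_width: 0.0872
```

>>> servo_tool(
  plan=[
    [0.5,[0,0,0],[0,0,0]],
    [0.5,[0,0,0],[0,0,0]],
    [0.5,[0,0,0],[0,0,0]],
    [0.5,[0,0,0],[0,0,0]],
    [0.5,[0,0,0],[0,0,0]],
    [0.5,[0,0,0],[0,0,0]],
    [0.5,[0,0,0],[0,0,0]],
    [0.5,[0,0,0],[0,0,0]],
    [0.5,[0,0,-0.3],[0,0,0]],
    [0.5,[0,0,-0.5],[0,0,0]],
    [0.5,[0,0,-0.8],[0,0,0]],
    [0.5,[0,0,-1],[0,0,0]],
    [0.5,[0,0,-1.2],[0,0,0]],
    [0.5,[0,0,-1.2],[0,0,0]],
    [0.5,[0,0,-0.8],[0,0,0]],
    [0.5,[0,0,-0.3],[0,0,0]],
    [0.5,[0,0,0],[0,0,0]],
    [0.5,[0,0,0],[0,0,0]],
  ],
  force=15,
)

```text
time_s: 86.28
tool_pos: [0.4676, -0.3519, 0.0939]
tool_rot: [179.7, -0.3, 9.0]
force: [-0.3, -0.2, -0.7]
grip_width: 0.0545
```

>>> servo_tool(
  plan=[
    [0.5,[0.2,-0.7,0],[0,0,0.1]],
    [0.5,[0.3,-1.2,0],[0,0,0.2]],
    [0.5,[0.45,-1.65,0],[0,0,0.2]],
    [0.5,[0.45,-1.65,0],[0,0.1,0.2]],
    [0.5,[0.45,-1.65,0],[0,0,0.2]],
    [0.5,[0.45,-1.65,0],[0,0.1,0.2]],
    [0.5,[0.45,-1.65,0],[0,0,0.2]],
    [0.5,[0.45,-1.65,0],[0,0.1,0.2]],
    [0.5,[0.45,-1.65,0],[0,0,0.2]],
    [0.5,[0.45,-1.65,0],[0,0.1,0.2]],
    [0.5,[0.45,-1.65,0],[0,0,0.2]],
    [0.5,[0.45,-1.65,0],[0,0.1,0.2]],
    [0.5,[0.45,-1.65,0],[0,0,0.2]],
    [0.5,[0.45,-1.65,0],[0,0.1,0.2]],
    [0.5,[0.45,-1.65,0],[0,0,0.2]],
    [0.5,[0.45,-1.65,0],[0,0.1,0.2]],
    [0.5,[0.45,-1.65,0],[0,0,0.2]],
    [0.5,[0.45,-1.65,0],[0,0.1,0.2]],
    [0.5,[0.45,-1.65,0],[0,0,0.2]],
    [0.5,[0.45,-1.65,0],[0,0.1,0.2]],
  ],
)

```text
time_s: 87.95
tool_pos: [0.4995, 0.01, 0.0817]
tool_rot: [-179.6, 0.1, 5.3]
force: [-0.2, -1.0, -0.6]
grip_width: 0.0543
```

>>> servo_tool(
  plan=[
    [0.5,[0.4,-1.65,0],[0,0,0.2]],
    [0.5,[0.4,-1.65,0],[0,0.1,0.2]],
    [0.5,[0.4,-1.65,0],[0,0,0.2]],
    [0.5,[0.4,-1.65,0],[0,0.1,0.2]],
    [0.5,[0.4,-1.65,0],[0,0,0.2]],
    [0.5,[0.4,-1.65,0],[0,0.1,0.2]],
    [0.5,[0.4,-1.65,0],[0,0,0.2]],
    [0.5,[0.4,-1.65,0],[0,0.1,0.2]],
    [0.5,[0.4,-1.65,0],[0,0,0.2]],
    [0.5,[0.4,-1.65,0],[0,0.1,0.2]],
    [0.5,[0.4,-1.65,0],[0,0,0.2]],
    [0.5,[0.4,-1.65,0],[0,0.1,0.2]],
    [0.5,[0.4,-1.65,0],[0,0,0.2]],
    [0.5,[0.4,-1.65,0],[0,0,0.2]],
    [0.5,[0.3,-1,0],[0,0,0]],
    [0.5,[0.2,-0.5,0],[0,0,0]],
    [0.5,[0,0,0],[0,0,0]],
    [0.5,[0,0,0],[0,0,0]],
    [0.5,[0,0,0],[0,0,0]],
    [0.5,[0,0,0],[0,0,0]],
  ],
)

```text
time_s: 89.62
tool_pos: [0.5134, 0.2921, 0.0715]
tool_rot: [-179.6, 1.0, 3.8]
force: [0.5, 0.7, -0.6]
grip_width: 0.0542
```

```bash
python3 go.py .545 .3383 .044 4.8; python3 - <<'E'
import m2; from h import *
print('spatula',[onz(m2.t,*p,.009).round(4).tolist() for e in m2.spat(m2.t,(215,195,275,295)) for p in e])
E
```

```text
t 89.6 pos [0.5134 0.2921 0.0715] rot [-179.6    1.     3.8] F [ 0.5  0.7 -0.6] w 0.0542
tip z 0.098
shift [ 3.55 -4.37  5.37] turn [-0.4  1.  -1. ] rows>= 1.9 per row [ 1.78 -2.18  2.68]
spatula [[0.5265, 0.1449, 0.009], [0.4817, 0.1406, 0.009], [0.609, 0.1545, 0.009], [0.528, 0.145, 0.009]]
```

>>> servo_tool(
  plan=[
    [0.5,[0.4,-0.5,0],[-0.1,0.2,-0.2]],
    [0.5,[0.6,-0.8,0],[-0.1,0.3,-0.3]],
    [0.5,[0.7,-0.9,0],[-0.1,0.2,-0.2]],
    [0.5,[0.7,-0.9,0],[0,0.1,-0.1]],
    [0.5,[0.5,-0.6,0],[0,0,0]],
    [0.5,[0.2,-0.2,0],[0,0,0]],
    [0.5,[0,0,0],[0,0,0]],
    [0.5,[0,0,0],[0,0,0]],
    [0.5,[0,0,0],[0,0,0]],
    [0.5,[0,0,0.2],[0,0,0]],
    [0.5,[0,0,0.3],[0,0,0]],
    [0.5,[0,0,0.2],[0,0,0]],
    [0.5,[0,0,0],[0,0,0]],
  ],
)

```text
time_s: 90.8
tool_pos: [0.5463, 0.3329, 0.0635]
tool_rot: [179.9, 0.0, 4.3]
force: [0.1, -0.4, -0.2]
grip_width: 0.0542
```

```bash
python3 go.py .5436 .3382 .0435 4.8
```

```text
t 90.8 pos [0.5463 0.3329 0.0635] rot [179.9   0.    4.3] F [ 0.1 -0.4 -0.2] w 0.0542
tip z 0.09
shift [-0.23 -0.56  4.65] turn [ 0.1  0.  -0.5] rows>= 1.1 per row [-0.11 -0.28  2.32]
```

>>> servo_tool(
  plan=[
    [0.5,[-0.1,-0.25,0.3],[0,0,-0.2]],
    [0.5,[-0.1,-0.2,0.5],[0,0,-0.2]],
    [0.5,[0,0,0.6],[0,0,0]],
    [0.5,[0,0,0.6],[0,0,0]],
    [0.5,[0,0,0.6],[0,0,0]],
    [0.5,[0,0,0.6],[0,0,0]],
    [0.5,[0,0,0.5],[0,0,0]],
    [0.5,[0,0,0.3],[0,0,0]],
    [0.5,[0,0,0.1],[0,0,0]],
    [0.5,[0,0,0],[0,0,0]],
  ],
)

```text
time_s: 91.63
tool_pos: [0.5428, 0.3364, 0.0164]
tool_rot: [179.8, 0.2, 4.7]
force: [0.4, 0.5, -0.8]
grip_width: 0.0542
```

>>> servo_tool(
  plan=[
    [0.75,[0,0,0],[0,0,0]],
    [0.75,[0,0,0],[0,0,0]],
    [0.75,[0,0,0],[0,0,0]],
    [0.75,[0,0,0],[0,0,0]],
    [0.75,[0,0,-0.4],[0,0,0]],
    [0.75,[0,0,-0.7],[0,0,0]],
    [0.75,[0,0,-1],[0,0,0]],
    [0.75,[0,0,-1.5],[0,0,0]],
    [0.5,[0,0,-2],[0,0,0]],
    [0,[0,0,-1.5],[0,0,0]],
    [0,[0,0,-0.5],[0,0,0]],
    [0,[0,0,0],[0,0,0]],
    [0,[0,0,0],[0,0,0]],
  ],
)

```text
time_s: 92.72
tool_pos: [0.5448, 0.3388, 0.1053]
tool_rot: [-180.0, -0.2, 4.7]
force: [-0.0, -0.3, -1.1]
grip_width: 0.0394
```

```bash
python3 pile.py .0445
```

```text
pile (array([0.5685, 0.3393]), array([0.0557, 0.082 ]), np.float64(6.7)) case frame -0.0007 0.0013 rear edge 0.0403 [[287.0, 159.0], [364.0, 159.0], [364.0, 265.0], [287.0, 265.0]]
```

>>> servo_tool(
  plan=[
    [0,[0,0,-0.8],[0,0,0]],
    [0,[0,0,-1.5],[0,0,0]],
    [0,[0,0,-1.8],[0,0,0]],
    [0,[0,0,-1],[0,0,0]],
    [0,[0,0,0],[0,0,0]],
    [0,[0,0,0],[0,0,0]],
    [0,[0.5,0,0],[0,0,0]],
    [0,[1,0,0],[0,0,0]],
    [0,[1.5,0,0],[0,0,0]],
    [0,[1.5,0,0],[0,0,0]],
    [0,[1.5,0,0],[0,0,0]],
    [0,[1.5,0,0],[0,0,0]],
    [0,[1.5,0,0],[0,0,0]],
    [0,[1.5,0,0],[0,0,0]],
    [0,[1,0,0],[0,0,0]],
    [0,[0.5,0,0],[0,0,0]],
    [0,[0,0,0],[0,0,0]],
    [0,[0,0,0],[0,0,0]],
    [0,[0,0,0],[0,0,0]],
  ],
)

```text
time_s: 94.45
tool_pos: [0.6723, 0.3427, 0.1421]
tool_rot: [179.3, 0.8, 4.5]
force: [-0.7, -0.3, -0.1]
grip_width: 0.0008
```

```bash
python3 go.py .675 .345 .13 4.8
```

```text
t 94.5 pos [0.6723 0.3427 0.1421] rot [179.3   0.8   4.5] F [-0.7 -0.3 -0.1] w 0.0008
tip z 0.1686
shift [ 0.35 -0.25  3.85] turn [ 0.7  0.8 -0.3] rows>= 0.9 per row [ 0.35 -0.25  3.85]
```

>>> servo_tool(
  plan=[
    [0,[0,0,0.3],[0.3,0.3,-0.1]],
    [0,[0,0,0.5],[0.3,0.4,-0.1]],
    [0,[0,0,0.6],[0,0,0]],
    [0,[0,0,0.6],[0,0,0]],
    [0,[0,0,0.4],[0,0,0]],
    [0,[0,0,0.2],[0,0,0]],
    [0,[0,0,0],[0,0,0]],
    [0,[-0.4,0,0],[0,0,0]],
    [0,[-0.6,0,0],[0,0,0]],
    [0,[-0.6,0,0],[0,0,0]],
    [0,[-0.6,0,0],[0,0,0]],
    [0,[-0.6,0,0],[0,0,0]],
    [0,[-0.6,0,0],[0,0,0]],
    [0,[-0.6,0,0],[0,0,0]],
    [0,[-0.6,0,0.05],[0,0,0]],
    [0,[-0.6,0,0.05],[0,0,0]],
    [0,[-0.6,0,0.1],[0,0,0]],
    [0,[-0.6,0,0.1],[0,0,0]],
    [0,[-0.5,0,0.1],[0,0,0]],
    [0,[0,0,0],[0,0,0]],
  ],
)

```text
time_s: 96.12
tool_pos: [0.5957, 0.3358, 0.111]
tool_rot: [179.9, -0.3, 4.9]
force: [1.3, 0.7, -1.2]
grip_width: 0.0007
```

>>> servo_tool(
  plan=[
    [0,[-0.5,0,0.4],[0,0,0]],
    [0,[-0.6,0,0.5],[0,0,0]],
    [0,[-0.6,0,0.5],[0,0,0]],
    [0,[-0.6,0,0.5],[0,0,0]],
    [0,[-0.7,0,0.5],[0,0,0]],
    [0,[-0.7,0,0.5],[0,0,0]],
    [0,[-0.7,0,0.5],[0,0,0]],
    [0,[-0.6,0,0.4],[0,0,0]],
    [0,[-0.1,0,0.4],[0,0,0]],
    [0,[-0.1,0,0.4],[0,0,0]],
    [0,[-0.1,0,0.4],[0,0,0]],
    [0,[0,0,0.3],[0,0,0]],
    [0,[0,0,0.3],[0,0,0]],
    [0,[0,0,0.2],[0,0,0]],
    [0,[0,0,0.15],[0,0,0]],
    [0,[0,0,0.15],[0,0,0]],
    [0,[0,0,0.15],[0,0,0]],
    [0,[0,0,0.15],[0,0,0]],
  ],
)

```text
time_s: 97.62
tool_pos: [0.5344, 0.3311, 0.0393]
tool_rot: [179.9, 0.0, 4.9]
force: [-1.8, -0.2, 1.2]
grip_width: 0.0004
```

```bash
python3 go.py .5385 .333 .066 4.8; python3 - <<'E'
from h import *
s=cam('scene')
H=cv2.cvtColor(s['image'],cv2.COLOR_BGR2HSV); m=cv2.inRange(H,(5,120,60),(22,255,255)); m[:80]=0; m[:, :330]=0; m[215:]=0
k=max(cv2.findContours(m,0,2)[0],key=cv2.contourArea); print(cv2.approxPolyDP(k,3,True)[:,0].tolist())
E
```

```text
t 97.6 pos [0.5344 0.3311 0.0393] rot [179.9   0.    4.9] F [-1.8 -0.2  1.2] w 0.0004
tip z 0.0658
shift [ 0.43 -0.16 -0.02] turn [0.1 0.  0.1] rows>= 0.1 per row [ 0.43 -0.16 -0.02]
[[440, 105], [425, 119], [428, 128], [424, 136], [428, 134], [450, 144], [435, 162], [411, 154], [415, 145], [407, 145], [398, 155], [395, 174], [432, 191], [456, 163], [459, 151], [454, 150], [461, 143], [428, 128], [425, 121], [430, 115], [436, 120], [431, 114]]
```

>>> servo_tool(
  plan=[
    [0,[0,0,0.15],[0,0,0]],
    [0,[0,0,0.2],[0,0,0]],
    [0,[0,0,0.2],[0,0,0]],
    [0,[0,0,0.2],[0,0,0]],
    [0,[0,0,0.2],[0,0,0]],
  ],
)

```text
time_s: 98.08
tool_pos: [0.5346, 0.331, 0.0389]
tool_rot: [179.6, -0.1, 4.9]
force: [-3.9, -3.3, 12.3]
grip_width: 0.0005
```

>>> servo_tool(
  plan=[
    [0,[0,0,-0.5],[0,0,0]],
    [0,[0,0,-1.5],[0,0,0]],
    [0,[-0.5,0,-2],[0,0,0]],
    [0,[-1.5,0,-2],[0,0,0]],
    [0,[-1.5,0,-2],[0,0,0]],
    [0,[-1.5,0,-1.5],[0,0,0]],
    [0,[-1,0,-0.5],[0,0,0]],
    [0,[0,0,0],[0,0,0]],
    [0,[0,0,0],[0,0,0]],
    [0,[0,0,0],[0,0,0]],
    [0,[0,0,0],[0,0,0]],
  ],
)

```text
time_s: 99.0
tool_pos: [0.4762, 0.3281, 0.1496]
tool_rot: [179.7, -0.6, 4.8]
force: [-0.0, 0.8, 0.2]
grip_width: -0.0
```

```bash
python3 go.py; python3 - <<'E'
from h import *
import m2
def rows(im):
    H=cv2.cvtColor(im,cv2.COLOR_BGR2HSV); m=cv2.inRange(H,(5,120,60),(22,255,255))
    return np.array([np.flatnonzero(m[125:190,u])[0]+125 if m[125:190,u].any() else -1 for u in range(398,424)])
a=rows(cv2.imread('pics/scene0.png')); b=rows(m2.s['image']); print(a.tolist()); print(b.tolist())
d=np.abs(a-b); print('median',np.median(d),'mean',d.mean())
print('spatula',[onz(m2.t,*p,.009).round(4).tolist() for e in m2.spat(m2.t,(215,195,275,295)) for p in e])
if np.median(d)<=1: env.sign_off(); print('signed off')
E
```

```text
t 99.0 pos [0.4762 0.3281 0.1496] rot [179.7  -0.6   4.8] F [-0.   0.8  0.2] w -0.0
tip z 0.1761
[154, 153, 152, 151, 150, 149, 148, 147, 146, 145, 145, 145, 145, 144, 143, 142, 141, 136, 135, 134, 133, 132, 131, 130, 129, 128]
[154, 153, 152, 151, 150, 149, 148, 147, 146, 145, 145, 145, 145, 144, 143, 142, 140, 136, 135, 134, 133, 132, 131, 130, 129, 128]
median 0.0 mean 0.038461538461538464
spatula [[0.5265, 0.1449, 0.009], [0.4817, 0.1406, 0.009], [0.609, 0.1546, 0.009], [0.528, 0.1455, 0.009]]
the job is handed in; nothing more can be done
signed off
```

I prised the lid up with the spatula blade and swung it fully open. Then I slid all five plates over the dryer's front edge, gripped each by its overhanging end, and stacked them on the ribs. I closed the lid, pressed it down at about 12 N, and handed the job in at about 99 s. `sign_off` gave no verdict.

**Last checks:**
- **Pile:** before closing, its centre measured about 1 mm from the middle of the bed. I could only measure the top plate directly, but each of the five lay within about 2.5 mm when I set it down.
- **Lid:** its edge in the scene picture matches the opening picture to a fraction of a pixel, so it reads as fully shut.
- **Bottle, cup and timer:** I never went near them, but I didn't measure them again at the end.

**What disagreed or is less certain:**
- **Fingertips:** a touch test put them 26.5 mm higher than the reported tool point. My first two tries to grip the spatula failed, one of them because of this. I corrected for it from then on.
- **Plate drops:** the last three plates fell 3–5 mm onto the pile when released, because the fingertips straddle the plate underneath. The pile stayed square.
- **Spatula:** it was knocked about 47 mm back along its mat partway through, and I left it there. Its balance point is about 66 mm from the mat's centre (limit 75 mm), with part of the handle over the rear edge. I took it as lying flat without measuring its tilt.

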